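Load the jar turntable and run it past the counter

TASK

Some pockets of the tinting bench's turntable have no sample jar: stand a spare jar upright in each empty pocket, leaving the jars already loaded in their pockets, and drop exactly one steel mixing slug into every jar on the turntable. Leave the handle at the red pointer while you load; once all five pockets are complete, take the red handle round one full turn, either way, so that every jar passes the counter, and leave it at the pointer again. Surplus jars may stay on the bench; do not disturb the tape roll and the tin.

Things in the scene. Friction and masses are not known exactly. Their poses are not given: they have to be found in the camera images.
- turntable (a joint): angle of the turntable about its upright axis, rad, positive counter-clockwise from above. Starts at 0 with the red handle next to the red pointer block of the stand; +6.28 or -6.28 is one full turn, handle at the pointer again. No stop is met within two turns either way; it has no spring, stays where left, and needs about 4 N at the handle to turn
- axis (a point): centre of the turntable's grey deck (272 mm disc), on its upper face, 30 mm above the bench. x points from the axis to the handle, z up; turns with the deck. Just outside the deck's edge the fixed stand carries a red pointer block, 26 mm high, 150 mm from the axis, and opposite it a black counter box, 50 mm high, 160 mm from the axis
- handle_top (a point): top centre of the turntable's red upright round handle, 18 mm across and 75 mm tall above the deck (top 105 mm above the bench), 90 mm from the axis; a sleeve that spins freely on its pin, so a gripper can hold it and keep its own heading all the way round
- pocket1 (a point): pocket 1 of the turntable: point at the centre of its floor, level with the deck, 90 mm from the axis and 60 degrees counter-clockwise from the handle. Square pocket 60 x 60 mm inside with blue walls 4 mm thick and 14 mm high and a black floor, sides radial and tangential; axes as axis
- pocket2 (a point): pocket 2 of the turntable: point at the centre of its floor, level with the deck, 90 mm from the axis and 120 degrees counter-clockwise from the handle. Square pocket 60 x 60 mm inside with blue walls 4 mm thick and 14 mm high and a black floor, sides radial and tangential; axes as axis
- pocket3 (a point): pocket 3 of the turntable: point at the centre of its floor, level with the deck, 90 mm from the axis and 180 degrees counter-clockwise from the handle. Square pocket 60 x 60 mm inside with blue walls 4 mm thick and 14 mm high and a black floor, sides radial and tangential; axes as axis
- pocket4 (a point): pocket 4 of the turntable: point at the centre of its floor, level with the deck, 90 mm from the axis and 240 degrees counter-clockwise from the handle. Square pocket 60 x 60 mm inside with blue walls 4 mm thick and 14 mm high and a black floor, sides radial and tangential; axes as axis
- pocket5 (a point): pocket 5 of the turntable: point at the centre of its floor, level with the deck, 90 mm from the axis and 300 degrees counter-clockwise from the handle. Square pocket 60 x 60 mm inside with blue walls 4 mm thick and 14 mm high and a black floor, sides radial and tangential; axes as axis
- loaded1: jar already standing in pocket 1 at the start, or absent (None) if that pocket is empty: white open plastic sample jar, round, straight-walled, 54 mm across, 55 mm tall, walls 4 mm, bottom 4 mm, open at the top (mouth 46 mm), 60 g (varies); origin at the centre of its underside, z out of the mouth
- loaded2: jar already standing in pocket 2 at the start, or absent (None) if that pocket is empty: white open plastic sample jar, round, straight-walled, 54 mm across, 55 mm tall, walls 4 mm, bottom 4 mm, open at the top (mouth 46 mm), 60 g (varies); origin at the centre of its underside, z out of the mouth
- loaded3: jar already standing in pocket 3 at the start, or absent (None) if that pocket is empty: white open plastic sample jar, round, straight-walled, 54 mm across, 55 mm tall, walls 4 mm, bottom 4 mm, open at the top (mouth 46 mm), 60 g (varies); origin at the centre of its underside, z out of the mouth
- loaded4: jar already standing in pocket 4 at the start, or absent (None) if that pocket is empty: white open plastic sample jar, round, straight-walled, 54 mm across, 55 mm tall, walls 4 mm, bottom 4 mm, open at the top (mouth 46 mm), 60 g (varies); origin at the centre of its underside, z out of the mouth
- loaded5: jar already standing in pocket 5 at the start, or absent (None) if that pocket is empty: white open plastic sample jar, round, straight-walled, 54 mm across, 55 mm tall, walls 4 mm, bottom 4 mm, open at the top (mouth 46 mm), 60 g (varies); origin at the centre of its underside, z out of the mouth
- spare1: spare jar, at the start standing upright on the cardboard mat on the bench: white open plastic sample jar, round, straight-walled, 54 mm across, 55 mm tall, walls 4 mm, bottom 4 mm, open at the top (mouth 46 mm), 60 g (varies); origin at the centre of its underside, z out of the mouth
- spare2: spare jar, at the start standing upright on the cardboard mat on the bench: white open plastic sample jar, round, straight-walled, 54 mm across, 55 mm tall, walls 4 mm, bottom 4 mm, open at the top (mouth 46 mm), 60 g (varies); origin at the centre of its underside, z out of the mouth
- spare3: spare jar, at the start standing upright on the cardboard mat on the bench: white open plastic sample jar, round, straight-walled, 54 mm across, 55 mm tall, walls 4 mm, bottom 4 mm, open at the top (mouth 46 mm), 60 g (varies); origin at the centre of its underside, z out of the mouth
- spare4: spare jar, at the start standing upright on the cardboard mat on the bench: white open plastic sample jar, round, straight-walled, 54 mm across, 55 mm tall, walls 4 mm, bottom 4 mm, open at the top (mouth 46 mm), 60 g (varies); origin at the centre of its underside, z out of the mouth
- slug1: dark steel hexagonal mixing slug with a small brass dot on top, 22 mm across flats, 25 mm across corners, 18 mm tall, 50 g; origin at the centre of its underside, z along the hexagon's axis, its own x axis square to one pair of flats; at the start on the green mat on the bench, flat
- slug2: dark steel hexagonal mixing slug with a small brass dot on top, 22 mm across flats, 25 mm across corners, 18 mm tall, 50 g; origin at the centre of its underside, z along the hexagon's axis, its own x axis square to one pair of flats; at the start on the green mat on the bench, flat
- slug3: dark steel hexagonal mixing slug with a small brass dot on top, 22 mm across flats, 25 mm across corners, 18 mm tall, 50 g; origin at the centre of its underside, z along the hexagon's axis, its own x axis square to one pair of flats; at the start on the green mat on the bench, flat
- slug4: dark steel hexagonal mixing slug with a small brass dot on top, 22 mm across flats, 25 mm across corners, 18 mm tall, 50 g; origin at the centre of its underside, z along the hexagon's axis, its own x axis square to one pair of flats; at the start on the green mat on the bench, flat
- slug5: dark steel hexagonal mixing slug with a small brass dot on top, 22 mm across flats, 25 mm across corners, 18 mm tall, 50 g; origin at the centre of its underside, z along the hexagon's axis, its own x axis square to one pair of flats; at the start on the green mat on the bench, flat
- tape: bystander, not part of the job: roll of yellow masking tape, 90 mm across, 25 mm tall, lying flat; origin at its underside
- tin: bystander, not part of the job: closed steel paint tin with a red band, 72 mm across, 85 mm tall; origin at its underside

How it is judged:
By the outcome, as a careful person would: the job done as asked, in the order asked, and still so for the second after the job is handed in, with the robot touching nothing.
Of loaded1, loaded2, loaded3, loaded4, loaded5 only 1 to 3 are there at a start; the rules pass over those that are not, and their reading is None.
At some moment in a run one of spare1, spare2, spare3, spare4, slug1, slug2, slug3, slug4, slug5 may be knocked a few centimetres aside while the robot is not near it.
It also fails if it takes over 210 s, if anything falls off the work surface, if the arm or the gripper's body presses on something with over 40 N, if the wrist force passes 120 N, or if a joint passes its speed limit or range.

ROBOT

A 6-joint arm with a two-finger parallel gripper is mounted at the origin on the work surface. World frame = base frame: x ahead of the robot, y to its left, z up, the work surface at z = 0. Lengths are in m, angles in rad, forces in N, time in s.
With the tool pointing down it reaches from about 0.25 to 0.725 m from the base axis. Payload 4 kg.
Tool frame: the origin (TCP) lies at the very end of the fingers, on their centre line; the grasp point (between the pads) lies 19 mm behind it; x points along the fingers, y is the direction in which the jaws open and shut, and the axes are right-handed (so a half turn about x gives the same grasp; the last joint's range is limited). The gripper opens to 85 mm and grips with 20 to 120 N. Pads are 22 mm wide; open, the fingers measure 114 mm over their backs; the gripper's body (76 mm by 85 mm) begins 54 mm behind the grasp point. The pads swing forward as they close: fully open they stand 13 mm farther back than shut.
Start: joints at [-1.148, 0.241, 0.005, 1.335, 0, 1.571], TCP at [0.205, -0.456, 0.231] pointing down, gripper open.
Joint ranges: [-2.72, 2.72], [-1.05, 1.87], [-1.09, 1.28], [-1.99, 2.15], [-1.42, 1.44], [-3.14, 3.14]. Speed limits (rad/s): [2.79, 2.79, 3.14, 3.14, 3.14, 3.14].

INTERFACE

Orientations are given as a unit quaternion [x, y, z, w].
In Python, from workcell import get_obs, camera, job_done gives the robot as it stands. The module is installed in compiled form; this text tells all that it offers.
- The arm moves only by the tool arm_command, never from a script. Its argument "motion" is a list of rows, each an object of numbers: "x", "y", "z": the shift along the tool's x, y, z in m; "roll": the turn about the tool's x in rad; "fingers": the opening, from 0 (shut) to 1 (fully open). A call has 1 to 20 rows; each row shifts and turns the pose as measured when the row begins, along the tool's axes as they then stand; what a row does not reach is not made up. A row lasts 1/12 s, in which the tool goes at most 41.7 mm and 7.16 degrees, less where a joint would pass 70% of its speed; a pose out of reach is approached as far as the arm can. A call is refused whole if a number of a shift passes 0.0417 or a number of a turn 0.125, either way. A call with a gripper value outside its range is refused whole. The fingers move at their own pace and stop on an object; the grip force is fixed at half the most. Time passes only in rows, so rows that do not move let the fingers close. It gives the time, the measured TCP pose, the force and the opening at its end, in the units of the state.
- get_obs(): the state, without advancing time (a new reading comes with each control period).
- camera(name): name is "scene" or "top"; returns a dict with "frame" (400x640x3 uint8, red, green, blue), "intrinsics" (3x3 intrinsics, pixels), "rvec" (rotation vector, rad) and "tvec" (3), from world to camera coordinates, as OpenCV has them. Camera axes: x right, y down, z forward; pixel columns grow to the right and rows downward; lengths in m; the calibration is good to about 2 mm. A picture is of the moment at which its call begins. There is no depth.
- job_done(): hands the job in, once; it reports no verdict.
The state is a dict: "clock": time; "joint_pos": joint angles; "joint_vel": joint speeds; "tau": joint torques, N m; "eef_pos": TCP position; "tool_rot": TCP orientation; "ft_force": force on the tool from outside, world axes, zero at the start; "ft_torque": the same for the moment, N m; "grip_width": finger opening in m.
Only numpy, scipy, OpenCV 4.12 (cv2) and the standard library are available. Lean on these libraries where they do the work, as an engineer would, in place of code of your own. Each camera call takes 0.05 s, during which the arm holds its last target.

## Working session

There is one attempt and no reset: what is moved stays moved. The work goes in short steps, Python scripts to look and compute and a tool call to move; the robot and the scene stay as the last step left them, time stands still between calls to the robot, and variables do not carry over. Pictures are saved under pics/ and viewed, and the job is handed in when it is done.

Besides the shell and the picture viewer there is one more tool, called after "Request:" by a JSON object that holds its "api" and its "payload", one argument or row to a line. arm_command: Moves the arm, as the interface text tells. Its arguments: {"type":"object","properties":{"motion":{"type":"array","items":{"type":"object","properties":{"x":{"type":"number"},"y":{"type":"number"},"z":{"type":"number"},"roll":{"type":"number"},"fingers":{"type":"number"}}}}},"required":["motion"]}

```bash
mkdir -p pics; ls
cat > h.py <<'E'
import numpy as np, cv2
from workcell import get_obs, camera, job_done
def grab(n,save=None):
    c=camera(n); 
    if save: cv2.imwrite(f'pics/{save}.png',c['frame'][:,:,::-1])
    return c
def ray(c,uv,z):
    R,_=cv2.Rodrigues(np.array(c['rvec'],float)); t=np.array(c['tvec'],float).ravel()
    K=np.array(c['intrinsics'],float); o=-R.T@t
    d=R.T@np.linalg.inv(K)@np.array([uv[0],uv[1],1.])
    return o+d*(z-o[2])/d[2]
def proj(c,p):
    q,_=cv2.projectPoints(np.array([p],float),np.array(c['rvec'],float),np.array(c['tvec'],float),np.array(c['intrinsics'],float),None)
    return q.ravel()
E
python3 - <<'E'
from h import *
for n in('scene','top'):
    c=grab(n,n+'0'); R,_=cv2.Rodrigues(np.array(c['rvec'],float)); print(n,-R.T@np.array(c['tvec']).ravel(),R.round(2).tolist(),np.array(c['intrinsics']).tolist())
o=get_obs(); print(o)
E
```

```text
pics
scene [ 1.14022249 -0.25490884  0.76544508] [[0.32, 0.95, -0.0], [0.72, -0.24, -0.65], [-0.62, 0.2, -0.76]] [[454.7115444558288, 0.0, 319.7259949015567], [0.0, 454.7115444558288, 203.3718118342867], [0.0, 0.0, 1.0]]
top [ 0.46911841 -0.05582445  1.15272288] [[-0.01, -1.0, 0.01], [-0.99, 0.01, -0.1], [0.1, -0.02, -0.99]] [[408.84673449078974, 0.0, 329.4714069589741], [0.0, 408.84673449078974, 196.04708184954143], [0.0, 0.0, 1.0]]
{'clock': 0.1, 'joint_pos': array([-1.14801490e+00,  2.41355130e-01,  3.88230674e-03,  1.33517084e+00,
       -3.55146297e-05,  1.57076171e+00]), 'joint_vel': array([-0.00025469, -0.00283028,  0.00237768, -0.00127382, -0.0011047 ,
       -0.00144927]), 'tau': array([-3.78098403e-04, -3.73138404e+01,  2.53009719e+01,  1.08813579e-02,
       -6.78998276e-06,  9.79780481e-06]), 'eef_pos': array([ 0.20491679, -0.45548515,  0.23050213]), 'tool_rot': array([-0.69121446, -0.14901292,  0.69151307, -0.147741  ]), 'ft_force': array([ 0.71407945,  0.32584533, -0.6201678 ]), 'ft_torque': array([ 0.00580948,  0.01842416, -0.07384017]), 'grip_width': 0.08540329024785172}
```

View pics/scene0.png

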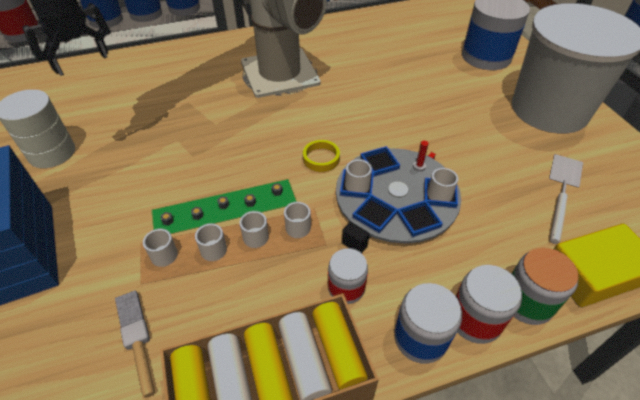

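View pics/top0.png

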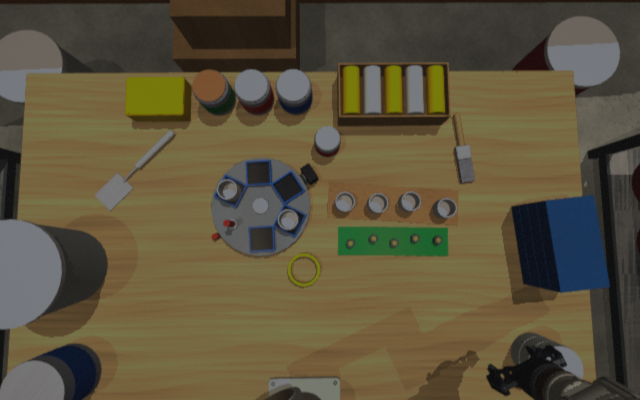

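The top view shows the turntable at about (261,207), with jars in two pockets at (229,189) and (288,220). Four spare jars stand in a row at y≈203 and five slugs at y≈241. The tape is at (304,269) and the tin at (327,140).

Run:
```python
import cv2
a=cv2.imread('pics/top0.png')[150:290,200:470]; cv2.imwrite('pics/top0z.png',cv2.resize(a,None,fx=2.9,fy=2.9,interpolation=cv2.INTER_CUBIC))
a=cv2.imread('pics/scene0.png')[130:310,140:470]; cv2.imwrite('pics/scene0z.png',cv2.resize(a,None,fx=2.4,fy=2.4,interpolation=cv2.INTER_CUBIC))
```

```text
(no output)
```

View pics/top0z.png

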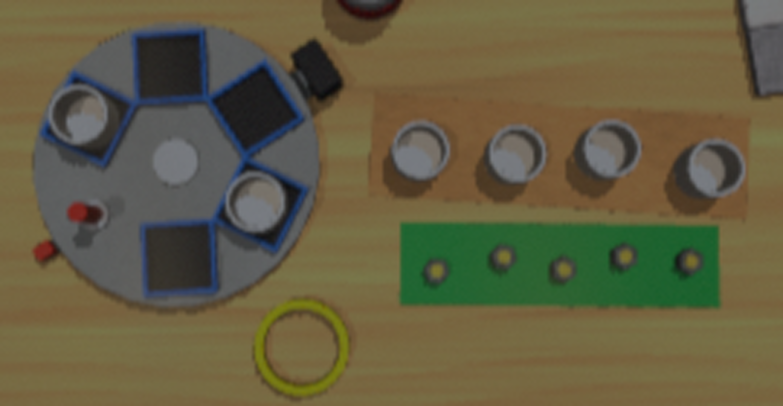

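View pics/scene0z.png

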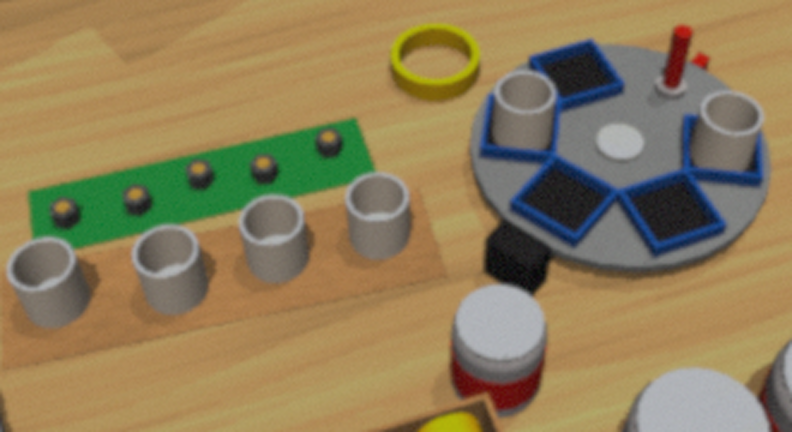

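```bash
cat >> h.py <<'E'
def blobs(mask,amin,amax):
    n,l,s,ce=cv2.connectedComponentsWithStats(mask.astype(np.uint8))
    return [(ce[i],s[i,4],(l==i)) for i in range(1,n) if amin<=s[i,4]<=amax]
def hsv(c): return cv2.cvtColor(np.ascontiguousarray(c['frame']),cv2.COLOR_RGB2HSV).astype(int)
E
python3 - <<'E'
from h import *
c=camera('top'); s=camera('scene')
for nm,c in (('top',c),('scene',s)):
    H=hsv(c); f=c['frame'].astype(int)
    h,sa,v=H[...,0],H[...,1],H[...,2]
    pts={'jar':(345,203),'rim':(345,195),'mat':(395,222),'green':(345,250),'dot':(350,243),'deck':(240,225),'blue':(248,185),'hub':(261,206),'red':(230,224)} if nm=='top' else {}
    for k,(x,y) in pts.items(): print(k,H[y,x])
    red=((h<6)|(h>174))&(sa>150)&(v>60); print(nm,'red',[(b[0].round(1),b[1]) for b in blobs(red,5,4000)])
    yel=((h>12)&(h<28)&(sa>110)&(v>70))
    g=(h>45)&(h<85)&(sa>120); print('green',[(b[0].round(1),b[1]) for b in blobs(g,100,9000)])
    blue=(h>100)&(h<125)&(sa>130); print('blue',[(b[0].round(1),b[1]) for b in blobs(blue,15,3000)])
    gr=(sa<60)&(v>90); print('grey',[(b[0].round(1),b[1]) for b in blobs(gr,60,30000)])
E
```

```text
jar [109  16 128]
rim [15 32 95]
mat [ 22 114 119]
green [ 69 179 100]
dot [ 28 153 120]
deck [75  5 93]
blue [111 140  95]
hub [109  16 126]
red [  5 167  55]
top red [(array([226.6, 222.7]), np.int32(31)), (array([215. , 236.1]), np.int32(28))]
green [(array([392.2, 241. ]), np.int32(2690))]
blue [(array([296.9, 107.3]), np.int32(149)), (array([277.2, 191.4]), np.int32(484)), (array([229.6, 177.9]), np.int32(28)), (array([216.2, 195.4]), np.int32(16)), (array([272.9, 233.2]), np.int32(82)), (array([ 77.9, 368.5]), np.int32(1205))]
grey [(array([583.9,  50. ]), np.int32(3807)), (array([25.5, 61. ]), np.int32(3065)), (array([372.4,  89.1]), np.int32(734)), (array([414.6,  89. ]), np.int32(739)), (array([250.7,  84.8]), np.int32(842)), (array([292.8,  84.5]), np.int32(843)), (array([604.1, 120.1]), np.int32(2643)), (array([327.1, 137.5]), np.int32(474)), (array([125. , 178.9]), np.int32(1069)), (array([463.3, 151.5]), np.int32(181)), (array([619.4, 163.5]), np.int32(375)), (array([241. , 169.6]), np.int32(307)), (array([279.8, 168.8]), np.int32(265)), (array([249.1, 213.5]), np.int32(
[... 1541 characters left out ...]
2(1642)), (array([575. ,  98.1]), np.int32(3118)), (array([ 30.2, 126.7]), np.int32(3022)), (array([400.7, 191. ]), np.int32(5428)), (array([563.3, 188.3]), np.int32(1258)), (array([297.1, 218.6]), np.int32(771)), (array([253.7, 228.1]), np.int32(785)), (array([210.2, 241. ]), np.int32(790)), (array([159.1, 246.5]), np.int32(797)), (array([347.8, 267. ]), np.int32(1188)), (array([543.8, 287. ]), np.int32(477)), (array([492.2, 291.5]), np.int32(2520)), (array([431.7, 311.3]), np.int32(2713)), (array([130.5, 319. ]), np.int32(1184)), (array([303.6, 356.1]), np.int32(2616)), (array([598.6, 338.9]), np.int32(394)), (array([227.8, 367.8]), np.int32(2084)), (array([550.2, 380.7]), np.int32(6627))]
```

```bash
cat >> h.py <<'E'
from scipy.optimize import least_squares
def hullcent(c,xy,zb,r=.027,h=.055):
    a=np.linspace(0,2*np.pi,60); P=np.array([[xy[0]+r*np.cos(t),xy[1]+r*np.sin(t),z] for z in(zb,zb+h) for t in a])
    q,_=cv2.projectPoints(P,np.array(c['rvec'],float),np.array(c['tvec'],float),np.array(c['intrinsics'],float),None)
    hu=cv2.convexHull(q.reshape(-1,2).astype(np.float32)); m=cv2.moments(hu); return np.array([m['m10']/m['m00'],m['m01']/m['m00']])
def jarxy(c,uv,zb):
    zm=zb+.035; xy=ray(c,uv,zm)[:2]
    for _ in range(4):
        e=np.array(uv)-hullcent(c,xy,zb); xy=ray(c,proj(c,[*xy,zm])+e,zm)[:2]
    return xy
def spares(c):
    H=hsv(c); m=(H[...,1]<75)&(H[...,2]>65)
    out=[]
    for ce,a,l in blobs(m,180,1500):
        p=ray(c,ce,.03)
        if .3<p[0]<.72 and -.45<p[1]<.0: out.append((jarxy(c,ce,.002),a))
    return out
def slugs(c,z=.019):
    H=hsv(c); m=(H[...,0]>12)&(H[...,0]<40)&(H[...,1]>90)&(H[...,2]>85)
    g=((H[...,0]>45)&(H[...,0]<85)&(H[...,1]>120)).astype(np.uint8)
    cs,_=cv2.findContours(g,cv2.RETR_EXTERNAL,cv2.CHAIN_APPROX_SIMPLE)
    k=np.zeros_like(g); cv2.fillPoly(k,[cv2.convexHull(max(cs,key=cv2.contourArea))],1)
    return [(ray(c,ce,z)[:2],a) for ce,a,l in blobs(m&(k>0),2,60)]
E
python3 - <<'E'
from h import *
T=camera('top'); S=camera('scene')
for c in(T,S):
    for f in(spares,slugs): print(f.__name__,[(p.round(4).tolist(),int(a)) for p,a in f(c)])
# deck
for c,x0 in((T,(261,207)),(S,(398,190))):
    H=hsv(c); m=((H[...,1]<70)|((H[...,0]>100)&(H[...,0]<125))|(H[...,2]<45)).astype(np.uint8)
    l=cv2.connectedComponents(m)[1]; k=(l==l[x0[1]-12,x0[0]-12]).astype(np.uint8)
    cs,_=cv2.findContours(k,cv2.RETR_EXTERNAL,cv2.CHAIN_APPROX_NONE); p=max(cs,key=cv2.contourArea).reshape(-1,2)
    W=np.array([ray(c,q,.03)[:2] for q in p])
    r=least_squares(lambda v:np.hypot(*(W-v[:2]).T)-v[2],[*ray(c,x0,.03)[:2],.136],loss='soft_l1',f_scale=.002)
    print('deck',r.x.round(4),len(W))
    d=blobs((H[...,2]<50),80,900)
    print('dark',[(ray(c,b[0],.03)[:2].round(4).tolist(),int(b[1])) for b in d if np.hypot(*(ray(c,b[0],.03)[:2]-r.x[:2]))<.2])
    # hub
    # red blobs
    h,sa,v=H[...,0],H[...,1],H[...,2]
    red=((h<6)|(h>174))&(sa>130)&(v>40)
    for b in blobs(red,5,300):
        q=ray(c,b[0],.1)[:2]
        if np.hypot(*(q-r.x[:2]))<.2: print('red',b[0].round(1),b[1])
E
```

```text
spares [([0.5661, -0.1143], 321), ([0.5664, -0.2945], 280), ([0.5619, -0.2051], 302), ([0.5473, -0.3929], 253)]
slugs [([0.4661, -0.1944], 16), ([0.4649, -0.3108], 16), ([0.4601, -0.3739], 14), ([0.4534, -0.1299], 18), ([0.4527, -0.2515], 15), ([0.4193, -0.2182], 20)]
spares [([0.5682, -0.115], 812), ([0.5637, -0.2055], 848), ([0.5674, -0.2943], 904), ([0.5482, -0.3913], 955), ([0.7137, -0.0587], 1317)]
slugs [([0.4394, -0.1464], 2), ([0.4561, -0.1305], 22), ([0.4384, -0.1874], 2), ([0.4681, -0.1944], 25), ([0.4563, -0.2519], 23), ([0.4353, -0.3156], 2), ([0.4349, -0.3436], 2), ([0.4671, -0.3111], 25), ([0.5176, -0.1442], 2), ([0.4625, -0.374], 27), ([0.4604, -0.4019], 2)]
deck [0.5584 0.1155 0.1347] 313
dark [([0.6508, 0.1234], 410), ([0.6431, -0.0161], 226), ([0.6094, 0.0424], 424), ([0.4724, 0.1004], 212)]
red [227.6 222.8] 44
red [215.1 236. ] 28
deck [0.5687 0.1003 0.1446] 470
dark [([0.464, 0.1162], 281), ([0.604, 0.0435], 431), ([0.6456, 0.1256], 436), ([0.6497, -0.0185], 528)]
red [421.8 153. ] 155
red [431.6 155.1] 21
```

```bash
cat >> h.py <<'E'
def tri(c1,u1,c2,u2):
    A=[];b=[]
    for c,u in((c1,u1),(c2,u2)):
        p0=ray(c,u,0);p1=ray(c,u,.3);d=(p1-p0)/np.linalg.norm(p1-p0); M=np.eye(3)-np.outer(d,d); A.append(M);b.append(M@p0)
    return np.linalg.lstsq(np.vstack(A),np.hstack(b),rcond=None)[0]
E
python3 - <<'E'
from h import *
T=camera('top'); S=camera('scene')
print('ptr',ray(T,(215.1,236),.02),tri(T,(215.1,236),S,(431.6,155.1)))
# hub white
for c,w in((T,(252,198,270,216)),(S,(385,178,412,200))):
    H=hsv(c); m=np.zeros(H.shape[:2],bool); m[w[1]:w[3],w[0]:w[2]]=1
    th=115 if c is T else 130
    for b in blobs(m&(H[...,2]>th),15,600): print('hub',b[0],b[1],ray(c,b[0],.033)[:2])
# deck edge by radial rays in top/scene
ax=np.array([.5597,.117])
for c in(T,S):
    H=hsv(c); pts=[]
    for t in np.arange(0,360,4):
        d=np.array([np.cos(np.radians(t)),np.sin(np.radians(t))]); prev=None
        sv=[]
        rr=np.arange(.118,.155,.001)
        for r in rr:
            u=proj(c,[*(ax+r*d),.03]); sv.append(cv2.remap(np.ascontiguousarray(c['frame']),np.float32([[u[0]]]),np.float32([[u[1]]]),cv2.INTER_LINEAR)[0,0])
        sv=np.array(sv,float); sat=(sv.max(1)-sv.min(1))
        # clean transition: low sat then wood
        if sat[:8].max()<22 and sat[-8:].min()>35:
            k=np.argmax(sat>28); pts.append((t,rr[k]))
    pts=np.array(pts); W=ax+pts[:,1:]*np.c_[np.cos(np.radians(pts[:,0])),np.sin(np.radians(pts[:,0]))]
    r=least_squares(lambda v:np.hypot(*(W-v[:2]).T)-v[2],[*ax,.136],loss='soft_l1',f_scale=.001)
    r2=least_squares(lambda v:np.hypot(*(W-v[:2]).T)-.136,[*ax],loss='soft_l1',f_scale=.001)
    print(len(pts),pts[:,0].astype(int).tolist(),r.x.round(4),r2.x.round(4))
# handle column top: topmost
for c,w in((T,(218,214,242,234)),(S,(408,135,428,175))):
    H=hsv(c); h,sa,v=H[...,0],H[...,1],H[...,2]
    m=((h<8)|(h>172))&(sa>120)&(v>40); mm=np.zeros_like(m); mm[w[1]:w[3],w[0]:w[2]]=1
    y,x=np.where(m&mm); print(x.min(),x.max(),y.min(),y.max(), np.c_[x,y].mean(0))
th=np.radians(123); hp=ax+.09*np.array([np.cos(th),np.sin(th)])
for c in(T,S): print('pred',proj(c,[*hp,.105]),proj(c,[*hp,.0675]),proj(c,[*(ax+.15/.09*(hp-ax)),.026]))
E
```

```text
ptr [0.47634649 0.24138649 0.02      ] [0.47696556 0.24299811 0.01934814]
hub [260.01197605 205.26347305] 167 [0.55877454 0.11686938]
hub [397.98091603 187.94656489] 262 [0.55866779 0.11747306]
50 [24, 28, 32, 36, 40, 44, 60, 64, 68, 72, 84, 88, 92, 96, 100, 104, 108, 112, 116, 120, 124, 128, 132, 136, 140, 144, 148, 152, 156, 160, 164, 200, 204, 208, 212, 216, 220, 224, 264, 268, 272, 276, 280, 284, 324, 328, 332, 336, 340, 344] [0.5575 0.1161 0.1363] [0.5574 0.1162]
43 [28, 32, 36, 40, 44, 76, 80, 84, 88, 92, 96, 100, 104, 108, 112, 116, 120, 136, 140, 144, 148, 152, 156, 160, 200, 204, 208, 212, 216, 220, 224, 264, 268, 272, 276, 280, 320, 324, 328, 332, 336, 340, 344] [0.5654 0.1143 0.1373] [0.564  0.1143]
223 233 220 225 [227.9  222.88]
417 427 141 165 [421.83018868 152.85534591]
pred [225.81442448 222.14399601] [229.18415022 222.67328601] [214.01223423 235.38820449]
pred [424.47687049 141.62604026] [421.58979211 154.33701966] [431.58543612 153.41407422]
```

```bash
cat >> h.py <<'E'
from scipy.spatial.transform import Rotation as Ro
AX=np.array([.5585,.1168]); TH=123.2
def pk(i): 
    a=np.radians(TH+60*i); return AX+.09*np.array([np.cos(a),np.sin(a)])
def plan(x,y,z,head=None):
    o=get_obs(); R=Ro.from_quat(o['tool_rot']).as_matrix(); p=o['eef_pos']
    d=R.T@(np.array([x,y,z])-p)
    hd=np.degrees(np.arctan2(R[1,1],R[0,1]))
    print('t',round(o['clock'],2),'pos',p.round(4),'headY',round(hd,2),'tilt',R[:,0].round(3),'q5',round(o['joint_pos'][5],3),'w',round(o['grip_width'],4),'F',o['ft_force'].round(1))
    if head is not None:
        e=(head-hd+90)%180-90; r=np.radians(-e); print('roll',round(r,3)) # tool x down: +roll = cw from above
        Q=R@Ro.from_rotvec([r,0,0]).as_matrix(); d2=Q.T@(np.array([x,y,z])-p); print('after-roll shift',(d2*1000).round(1))
    print('shift mm',(d*1000).round(1),'rows>=',np.ceil(np.linalg.norm(d)/.0417))
E
python3 - <<'E'
from h import *
print([(i,pk(i).round(4).tolist()) for i in range(6)])
R=Ro.from_quat(get_obs()['tool_rot']).as_matrix(); print(R.round(3))
plan(.567,-.1147,.15,0)
E
```

```text
[(0, [0.5092, 0.1921]), (1, [0.4686, 0.1118]), (2, [0.5179, 0.0365]), (3, [0.6078, 0.0415]), (4, [0.6484, 0.1218]), (5, [0.5991, 0.1971])]
[[-0.     0.41  -0.912]
 [ 0.    -0.912 -0.41 ]
 [-1.    -0.    -0.   ]]
t 0.4 pos [ 0.2051 -0.4559  0.2312] headY -65.77 tilt [-0.  0. -1.] q5 1.571 w 0.0853 F [0.2 0.5 0.7]
roll -1.148
after-roll shift [  81.2  361.9 -341.1]
shift mm [  81.2 -162.6 -470. ] rows>= 13.0
```

Request:
{"api": "arm_command", "payload": {
  "motion": [
    {"roll": -0.1148},
    {"roll": -0.1148},
    {"roll": -0.1148},
    {"roll": -0.1148},
    {"roll": -0.1148},
    {"roll": -0.1148},
    {"roll": -0.1148},
    {"roll": -0.1148},
    {"roll": -0.1148},
    {"roll": -0.1148}
  ]
}}

```text
schema error: expected keys x, y, z, roll, fingers
```

```bash
python3 -c "
from h import *
plan(.567,-.1147,.15,0)"
```

```text
t 0.4 pos [ 0.2051 -0.4559  0.2312] headY -65.77 tilt [-0.  0. -1.] q5 1.571 w 0.0853 F [0.2 0.5 0.7]
roll -1.148
after-roll shift [  81.2  361.9 -341.1]
shift mm [  81.2 -162.6 -470. ] rows>= 13.0
```

Request:
{"api": "arm_command", "payload": {
  "motion": [
    {"x": 0,"y": 0,"z": 0,"roll": -0.115,"fingers": 1},
    {"x": 0,"y": 0,"z": 0,"roll": -0.115,"fingers": 1},
    {"x": 0,"y": 0,"z": 0,"roll": -0.115,"fingers": 1},
    {"x": 0,"y": 0,"z": 0,"roll": -0.115,"fingers": 1},
    {"x": 0,"y": 0,"z": 0,"roll": -0.115,"fingers": 1},
    {"x": 0,"y": 0,"z": 0,"roll": -0.115,"fingers": 1},
    {"x": 0,"y": 0,"z": 0,"roll": -0.115,"fingers": 1},
    {"x": 0,"y": 0,"z": 0,"roll": -0.115,"fingers": 1},
    {"x": 0,"y": 0,"z": 0,"roll": -0.115,"fingers": 1},
    {"x": 0,"y": 0,"z": 0,"roll": -0.115,"fingers": 1}
  ]
}}

```text
clock: 1.23
eef_pos: [0.205, -0.4557, 0.2311]
tool_rot: [0.486, 0.514, -0.485, 0.514]
ft_force: [-0.2, -0.4, -0.1]
grip_width: 0.0854
```

```bash
python3 -c "
from h import *
plan(.567,-.1147,.15,0)"
```

```text
t 1.23 pos [ 0.205  -0.4557  0.2311] headY 3.27 tilt [-0.     0.001 -1.   ] q5 0.366 w 0.0854 F [-0.2 -0.4 -0.1]
roll 0.057
after-roll shift [  81.2  362.  -341. ]
shift mm [  81.2  380.8 -319.8] rows>= 13.0
```

Request:
{"api": "arm_command", "payload": {
  "motion": [
    {"x": 0,"y": 0,"z": 0,"roll": 0.057,"fingers": 1},
    {"x": 0,"y": 0.026,"z": -0.0245,"roll": 0,"fingers": 1},
    {"x": 0,"y": 0.026,"z": -0.0245,"roll": 0,"fingers": 1},
    {"x": 0,"y": 0.026,"z": -0.0245,"roll": 0,"fingers": 1},
    {"x": 0,"y": 0.026,"z": -0.0245,"roll": 0,"fingers": 1},
    {"x": 0,"y": 0.026,"z": -0.0245,"roll": 0,"fingers": 1},
    {"x": 0,"y": 0.026,"z": -0.0245,"roll": 0,"fingers": 1},
    {"x": 0,"y": 0.026,"z": -0.0245,"roll": 0,"fingers": 1},
    {"x": 0,"y": 0.026,"z": -0.0245,"roll": 0,"fingers": 1},
    {"x": 0,"y": 0.026,"z": -0.0245,"roll": 0,"fingers": 1},
    {"x": 0,"y": 0.026,"z": -0.0245,"roll": 0,"fingers": 1},
    {"x": 0,"y": 0.026,"z": -0.0245,"roll": 0,"fingers": 1},
    {"x": 0,"y": 0.026,"z": -0.0245,"roll": 0,"fingers": 1},
    {"x": 0,"y": 0.026,"z": -0.0245,"roll": 0,"fingers": 1},
    {"x": 0,"y": 0.026,"z": -0.0245,"roll": 0,"fingers": 1}
  ]
}}

```text
clock: 2.48
eef_pos: [0.5819, -0.1051, 0.2311]
tool_rot: [-0.503, -0.494, 0.504, -0.498]
ft_force: [1.5, -0.6, -0.7]
grip_width: 0.0858
```

```bash
python3 -c "
from h import *
plan(.567,-.1147,.022,0)
S=camera('scene')
print(spares(S))
"
```

```text
t 2.48 pos [ 0.5819 -0.1051  0.2311] headY -0.83 tilt [ 0.002 -0.005 -1.   ] q5 1.409 w 0.0858 F [ 1.5 -0.6 -0.7]
roll -0.015
after-roll shift [209.1 -15.3   8.5]
shift mm [209.1 -15.2   8.7] rows>= 6.0
[(array([ 0.56811147, -0.11492025]), np.int32(811)), (array([ 0.56374186, -0.2054629 ]), np.int32(853)), (array([ 0.56747617, -0.29422974]), np.int32(912)), (array([ 0.5482769 , -0.39131096]), np.int32(958)), (array([ 0.71371444, -0.05860137]), np.int32(1316))]
```

Request:
{"api": "arm_command", "payload": {
  "motion": [
    {"x": 0.03,"y": -0.007,"z": 0.004,"roll": -0.015,"fingers": 1},
    {"x": 0.03,"y": -0.008,"z": 0.004,"roll": 0,"fingers": 1},
    {"x": 0.03,"y": 0,"z": 0,"roll": 0,"fingers": 1},
    {"x": 0.03,"y": 0,"z": 0,"roll": 0,"fingers": 1},
    {"x": 0.015,"y": 0,"z": 0,"roll": 0,"fingers": 1},
    {"x": 0,"y": 0,"z": 0,"roll": 0,"fingers": 1}
  ]
}}

```text
clock: 3.03
eef_pos: [0.5779, -0.1037, 0.0908]
tool_rot: [0.498, 0.501, -0.493, 0.508]
ft_force: [-0.9, 0.4, -0.3]
grip_width: 0.0856
```

```bash
python3 -c "
from h import *
plan(.567,-.1147,.022,0)
"
```

```text
t 3.03 pos [ 0.5779 -0.1037  0.0908] headY 1.04 tilt [ 0.013 -0.002 -1.   ] q5 1.375 w 0.0856 F [-0.9  0.4 -0.3]
roll 0.018
after-roll shift [ 68.7 -11.8  10.9]
shift mm [ 68.7 -12.   10.7] rows>= 2.0
```

Request:
{"api": "arm_command", "payload": {
  "motion": [
    {"x": 0,"y": -0.011,"z": 0.01,"roll": 0.018,"fingers": 1},
    {"x": 0,"y": 0,"z": 0,"roll": 0,"fingers": 1}
  ]
}}

```text
clock: 3.2
eef_pos: [0.5657, -0.1137, 0.0895]
tool_rot: [0.502, 0.497, -0.498, 0.503]
ft_force: [-0.4, 0.4, -0.4]
grip_width: 0.0855
```

```bash
python3 -c "
from h import *
plan(.567,-.1147,.022,0)
"
```

```text
t 3.2 pos [ 0.5657 -0.1137  0.0895] headY 0.03 tilt [ 0.009 -0.001 -1.   ] q5 1.372 w 0.0855 F [-0.4  0.4 -0.4]
roll 0.001
after-roll shift [67.5  0.7  0.9]
shift mm [67.5  0.7  0.9] rows>= 2.0
```

Request:
{"api": "arm_command", "payload": {
  "motion": [
    {"x": 0.017,"y": 0,"z": 0.001,"roll": 0,"fingers": 1},
    {"x": 0.017,"y": 0,"z": 0,"roll": 0,"fingers": 1},
    {"x": 0.017,"y": 0,"z": 0,"roll": 0,"fingers": 1},
    {"x": 0.014,"y": 0,"z": 0,"roll": 0,"fingers": 1},
    {"x": 0,"y": 0,"z": 0,"roll": 0,"fingers": 0.8},
    {"x": 0,"y": 0,"z": 0,"roll": 0,"fingers": 0.5},
    {"x": 0,"y": 0,"z": 0,"roll": 0,"fingers": 0.4},
    {"x": 0,"y": 0,"z": 0,"roll": 0,"fingers": 0.4},
    {"x": 0,"y": 0,"z": 0,"roll": 0,"fingers": 0.4}
  ]
}}

```text
clock: 3.95
eef_pos: [0.5773, -0.1166, 0.0365]
tool_rot: [0.507, 0.491, -0.493, 0.509]
ft_force: [-0.6, 0.6, -0.3]
grip_width: 0.0513
```

```bash
python3 -c "
from h import *
p=pk(4); plan(*p,.18,0)
S=grab('scene','s1'); cv2.imwrite('pics/s1z.png',cv2.resize(cv2.imread('pics/s1.png')[100:320,140:480],None,fx=2.3,fy=2.3))
"
```

```text
t 3.95 pos [ 0.5773 -0.1166  0.0365] headY 0.06 tilt [ 0.032 -0.004 -0.999] q5 1.369 w 0.0513 F [-0.6  0.6 -0.3]
roll 0.001
after-roll shift [-142.2   75.6 -237.9]
shift mm [-142.2   75.8 -237.8] rows>= 7.0
```

View pics/s1z.png

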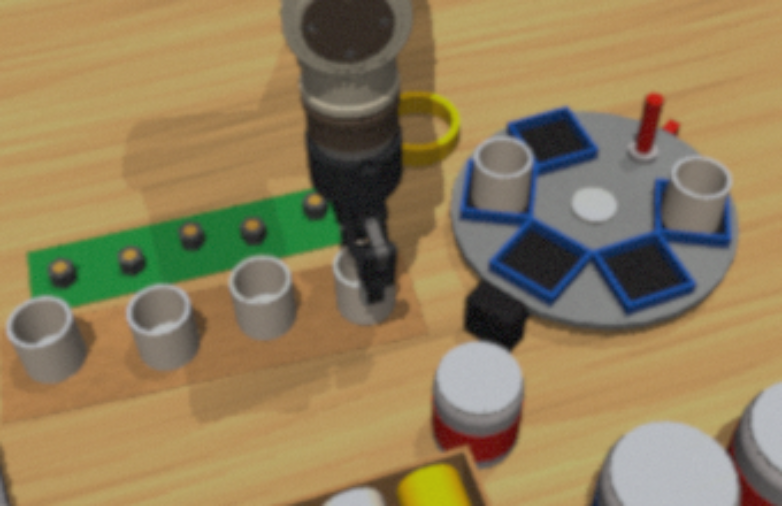

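Request:
{"api": "arm_command", "payload": {
  "motion": [
    {"x": 0,"y": 0,"z": 0,"roll": 0,"fingers": 0.4},
    {"x": 0,"y": 0,"z": 0,"roll": 0,"fingers": 0.4},
    {"x": 0,"y": 0,"z": 0,"roll": 0,"fingers": 0.4}
  ]
}}

```text
clock: 4.25
eef_pos: [0.5788, -0.1168, 0.0382]
tool_rot: [0.507, 0.49, -0.492, 0.51]
ft_force: [0.0, -0.1, -0.5]
grip_width: 0.0521
```

```bash
python3 -c "
from h import *
p=pk(4); plan(*p,.18,0)
"
```

```text
t 4.25 pos [ 0.5788 -0.1168  0.0382] headY 0.07 tilt [ 0.036 -0.005 -0.999] q5 1.369 w 0.0521 F [ 0.  -0.1 -0.5]
roll 0.001
after-roll shift [-140.3   74.6 -237.9]
shift mm [-140.3   74.9 -237.9] rows>= 7.0
```

Request:
{"api": "arm_command", "payload": {
  "motion": [
    {"x": 0,"y": 0,"z": 0,"roll": 0,"fingers": 1},
    {"x": 0,"y": 0,"z": 0,"roll": 0,"fingers": 1},
    {"x": 0,"y": 0,"z": 0,"roll": 0,"fingers": 1}
  ]
}}

```text
clock: 4.5
eef_pos: [0.5789, -0.1168, 0.0385]
tool_rot: [0.507, 0.49, -0.492, 0.51]
ft_force: [1.1, 0.4, 0.8]
grip_width: 0.0846
```

```bash
python3 -c "
from h import *
plan(.568,-.115,.02,0)
o=get_obs();print(o['joint_pos'].round(4),o['joint_vel'].round(4),o['tau'].round(2))
import time
S=camera('scene');o=get_obs();print(o['clock'],o['joint_pos'].round(4),o['eef_pos'],o['joint_vel'].round(4))
print([s[0].round(4) for s in spares(S)])
T=camera('top');print([s[0].round(4) for s in spares(T)])
"
```

```text
t 4.5 pos [ 0.5789 -0.1168  0.0385] headY 0.07 tilt [ 0.036 -0.005 -0.999] q5 1.369 w 0.0846 F [1.1 0.4 0.8]
roll 0.001
after-roll shift [ 18.1 -11.6  -1.9]
shift mm [ 18.1 -11.6  -1.9] rows>= 1.0
[-0.2004  0.5381 -0.0826  0.9137  0.0024  1.3694] [ 0.0011  0.0003 -0.0007  0.0003 -0.0013 -0.0002] [ 0.000e+00 -4.732e+01  2.161e+01 -2.800e-01  1.000e-02  0.000e+00]
4.55 [-0.2004  0.5381 -0.0825  0.9137  0.0024  1.3694] [ 0.57894934 -0.11685435  0.03853077] [ 0.0023  0.0014 -0.0018 -0.0015 -0.0004  0.0012]
[array([ 0.5874, -0.1265]), array([ 0.5637, -0.2055]), array([ 0.5675, -0.2942]), array([ 0.5482, -0.3913]), array([ 0.7137, -0.0587])]
[array([ 0.5664, -0.2945]), array([ 0.5472, -0.3929])]
```

Request:
{"api": "arm_command", "payload": {
  "motion": [
    {"x": 0.009,"y": -0.011,"z": -0.002,"roll": 0,"fingers": 1},
    {"x": 0.009,"y": 0,"z": 0,"roll": 0,"fingers": 1},
    {"x": 0,"y": 0,"z": 0,"roll": 0,"fingers": 1}
  ]
}}

```text
clock: 4.85
eef_pos: [0.5697, -0.1152, 0.0201]
tool_rot: [0.508, 0.489, -0.491, 0.511]
ft_force: [-0.2, -0.4, -0.1]
grip_width: 0.0853
```

```bash
python3 -c "
from h import *
plan(.568,-.115,.02,0)
S=grab('scene','s2'); cv2.imwrite('pics/s2z.png',cv2.resize(cv2.imread('pics/s2.png')[160:280,220:400],None,fx=4,fy=4))
"
```

```text
t 4.85 pos [ 0.5697 -0.1152  0.0201] headY 0.07 tilt [ 0.039 -0.005 -0.999] q5 1.369 w 0.0853 F [-0.2 -0.4 -0.1]
roll 0.001
after-roll shift [ 0.  -1.7 -0.2]
shift mm [ 0.  -1.7 -0.2] rows>= 1.0
```

View pics/s2z.png

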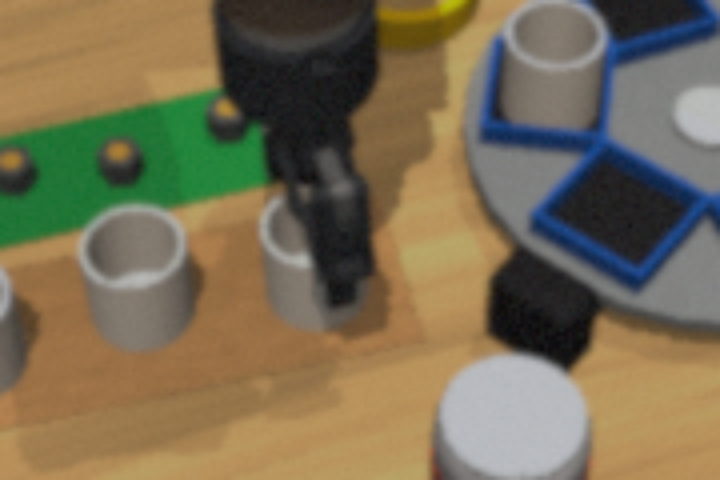

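Request:
{"api": "arm_command", "payload": {
  "motion": [
    {"x": 0,"y": -0.0015,"z": 0,"roll": 0,"fingers": 0.5},
    {"x": 0,"y": 0,"z": 0,"roll": 0,"fingers": 0.5},
    {"x": 0,"y": 0,"z": 0,"roll": 0,"fingers": 0.5}
  ]
}}

```text
clock: 5.15
eef_pos: [0.5699, -0.1155, 0.0215]
tool_rot: [0.508, 0.489, -0.491, 0.512]
ft_force: [-10.4, 2.5, 21.8]
grip_width: 0.0524
```

```bash
python3 -c "
from h import *
plan(*pk(4),.18,0)
"
```

```text
t 5.15 pos [ 0.5699 -0.1155  0.0215] headY 0.08 tilt [ 0.041 -0.006 -0.999] q5 1.368 w 0.0524 F [-10.4   2.5  21.8]
roll 0.001
after-roll shift [-156.5   84.8 -236.4]
shift mm [-156.5   85.2 -236.3] rows>= 8.0
```

Request:
{"api": "arm_command", "payload": {
  "motion": [
    {"x": -0.03,"y": 0,"z": 0,"roll": 0,"fingers": 0.5},
    {"x": -0.04,"y": 0,"z": 0,"roll": 0,"fingers": 0.5},
    {"x": -0.04,"y": 0,"z": 0,"roll": 0,"fingers": 0.5},
    {"x": -0.035,"y": 0,"z": 0,"roll": 0,"fingers": 0.5},
    {"x": -0.02,"y": 0,"z": 0,"roll": 0,"fingers": 0.5},
    {"x": 0,"y": 0,"z": 0,"roll": 0,"fingers": 0.5}
  ]
}}

```text
clock: 5.65
eef_pos: [0.5616, -0.1143, 0.1923]
tool_rot: [0.507, 0.49, -0.492, 0.51]
ft_force: [0.9, -1.1, -1.3]
grip_width: 0.0521
```

```bash
python3 -c "
from h import *
plan(*pk(4),.18,0)
"
```

```text
t 5.65 pos [ 0.5616 -0.1143  0.1923] headY 0.07 tilt [ 0.035 -0.005 -0.999] q5 1.368 w 0.0521 F [ 0.9 -1.1 -1.3]
roll 0.001
after-roll shift [  14.2   86.2 -236.2]
shift mm [  14.2   86.5 -236.1] rows>= 7.0
```

Request:
{"api": "arm_command", "payload": {
  "motion": [
    {"x": 0,"y": 0.005,"z": -0.015,"roll": 0,"fingers": 0.5},
    {"x": 0,"y": 0.011,"z": -0.03,"roll": 0,"fingers": 0.5},
    {"x": 0,"y": 0.013,"z": -0.036,"roll": 0,"fingers": 0.5},
    {"x": 0,"y": 0.013,"z": -0.036,"roll": 0,"fingers": 0.5},
    {"x": 0,"y": 0.013,"z": -0.036,"roll": 0,"fingers": 0.5},
    {"x": 0,"y": 0.013,"z": -0.036,"roll": 0,"fingers": 0.5},
    {"x": 0,"y": 0.009,"z": -0.025,"roll": 0,"fingers": 0.5},
    {"x": 0,"y": 0.005,"z": -0.013,"roll": 0,"fingers": 0.5},
    {"x": 0,"y": 0,"z": 0,"roll": 0,"fingers": 0.5},
    {"x": 0,"y": 0,"z": 0,"roll": 0,"fingers": 0.5}
  ]
}}

```text
clock: 6.48
eef_pos: [0.6463, 0.1206, 0.1852]
tool_rot: [0.506, 0.489, -0.496, 0.508]
ft_force: [-0.4, 0.2, -1.5]
grip_width: 0.0524
```

```bash
cat >> h.py <<'E'
def zoom(n,name,x0,y0,x1,y1,f):
    c=grab(n,name); cv2.imwrite(f'pics/{name}.png',cv2.resize(np.ascontiguousarray(c['frame'][y0:y1,x0:x1,::-1]),None,fx=f,fy=f,interpolation=cv2.INTER_CUBIC)); return c
E
python3 -c "
from h import *
plan(*pk(4),.052,0)
zoom('scene','s3',300,80,520,260,3.3)
"
```

```text
t 6.48 pos [0.6463 0.1206 0.1852] headY -0.24 tilt [ 0.03  -0.008 -1.   ] q5 1.766 w 0.0524 F [-0.4  0.2 -1.5]
roll -0.004
after-roll shift [133.2  -1.9  -2.3]
shift mm [133.2  -1.9  -2.3] rows>= 4.0
```

View pics/s3.png

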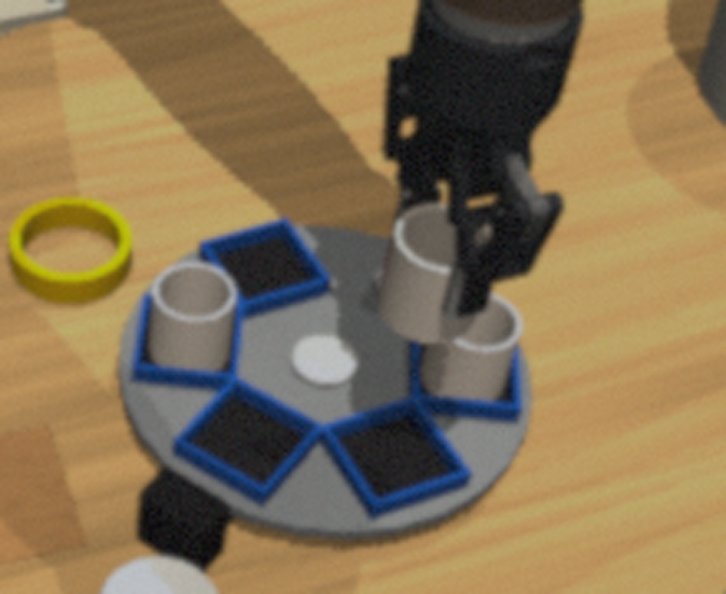

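```bash
python3 -c "
from h import *
c=camera('scene'); o=get_obs(); p=o['eef_pos']
R=Ro.from_quat(o['tool_rot']).as_matrix()
# rim & base circle if centred on tool axis: base .0195 beyond TCP along tool x
for off in (-.006,-.003,0,.003):
  for d in(.0195,-.0355):
    P=np.array([p+R@np.array([d,.027*np.cos(a),off+.027*np.sin(a)]) for a in np.linspace(0,6.28,90)])
    q=np.array([proj(c,x) for x in P]); print(off,d,'xmin',q[:,0].min().round(1),'ymin',q[:,1].min().round(1),'ymax',q[:,1].max().round(1))
H=hsv(c); m=(H[...,1]<75)&(H[...,2]>85)
for y in range(146,184,4):
    x=np.where(m[y,405:450])[0]; print(y,x.min()+405 if len(x) else None, H[y,412:424,1].tolist())
"
```

```text
-0.006 0.0195 xmin 416.4 ymin 161.6 ymax 181.9
-0.006 -0.0355 xmin 421.2 ymin 138.9 ymax 159.2
-0.003 0.0195 xmin 415.0 ymin 161.9 ymax 182.3
-0.003 -0.0355 xmin 419.6 ymin 139.2 ymax 159.6
0 0.0195 xmin 413.5 ymin 162.3 ymax 182.7
0 -0.0355 xmin 418.1 ymin 139.6 ymax 159.9
0.003 0.0195 xmin 412.0 ymin 162.6 ymax 183.0
0.003 -0.0355 xmin 416.5 ymin 139.9 ymax 160.3
146 419 [129, 129, 126, 127, 120, 130, 112, 64, 22, 18, 29, 35]
150 405 [98, 109, 119, 124, 121, 115, 66, 21, 10, 9, 24, 35]
154 405 [6, 3, 0, 0, 3, 16, 39, 29, 12, 11, 13, 20]
158 407 [6, 3, 6, 3, 13, 36, 39, 45, 40, 39, 30, 20]
162 405 [9, 6, 8, 13, 29, 45, 38, 42, 34, 38, 38, 41]
166 417 [3, 11, 13, 28, 42, 37, 36, 42, 44, 38, 40, 41]
170 416 [7, 4, 25, 33, 45, 42, 41, 39, 39, 34, 41, 42]
174 405 [3, 7, 15, 25, 36, 34, 39, 40, 41, 43, 36, 40]
178 410 [3, 6, 3, 3, 6, 25, 32, 39, 38, 42, 39, 38]
182 405 [6, 3, 3, 0, 6, 3, 3, 3, 9, 12, 18, 24]
```

Request:
{"api": "arm_command", "payload": {
  "motion": [
    {"x": 0.02,"y": -0.002,"z": -0.002,"roll": 0,"fingers": 0.5},
    {"x": 0.025,"y": 0,"z": 0,"roll": 0,"fingers": 0.5},
    {"x": 0.025,"y": 0,"z": 0,"roll": 0,"fingers": 0.5},
    {"x": 0.02,"y": 0,"z": 0,"roll": 0,"fingers": 0.5},
    {"x": 0.01,"y": 0,"z": 0,"roll": 0,"fingers": 0.5},
    {"x": 0,"y": 0,"z": 0,"roll": 0,"fingers": 0.5}
  ]
}}

```text
clock: 7.08
eef_pos: [0.6472, 0.1107, 0.0848]
tool_rot: [0.511, 0.484, -0.498, 0.506]
ft_force: [-0.8, -0.4, -1.5]
grip_width: 0.0525
```

```bash
python3 -c "
from h import *
plan(*pk(4),.052,0)
"
```

```text
t 7.08 pos [0.6472 0.1107 0.0848] headY -1.04 tilt [ 0.034 -0.01  -0.999] q5 1.766 w 0.0525 F [-0.8 -0.4 -1.5]
roll -0.018
after-roll shift [ 32.8   0.  -11.5]
shift mm [ 32.8  -0.2 -11.5] rows>= 1.0
```

```bash
sed -i "s/    o=get_obs(); R=Ro.from_quat(o\['tool_rot'\]).as_matrix(); p=o\['eef_pos'\]/    camera('scene');camera('scene'); o=get_obs(); R=Ro.from_quat(o['tool_rot']).as_matrix(); p=o['eef_pos']; print('v',np.abs(o['joint_vel']).max().round(3))/" h.py
python3 -c "
from h import *
plan(*pk(4),.052,0)
"
```

```text
v 0.039
t 7.18 pos [0.6487 0.1113 0.0874] headY -1.03 tilt [ 0.038 -0.009 -0.999] q5 1.766 w 0.0521 F [ 0.8  0.7 -0.4]
roll -0.018
after-roll shift [ 35.2  -1.7 -10.9]
shift mm [ 35.2  -1.9 -10.9] rows>= 1.0
```

Request:
{"api": "arm_command", "payload": {
  "motion": [
    {"x": 0,"y": -0.001,"z": -0.006,"roll": -0.018,"fingers": 0.5},
    {"x": 0,"y": 0,"z": -0.005,"roll": 0,"fingers": 0.5},
    {"x": 0.015,"y": 0,"z": 0,"roll": 0,"fingers": 0.5},
    {"x": 0.01,"y": 0,"z": 0,"roll": 0,"fingers": 0.5},
    {"x": 0,"y": 0,"z": 0,"roll": 0,"fingers": 0.5}
  ]
}}

```text
clock: 7.6
eef_pos: [0.6546, 0.1244, 0.0707]
tool_rot: [0.511, 0.485, -0.488, 0.515]
ft_force: [-0.2, 0.2, -0.6]
grip_width: 0.0519
```

```bash
python3 -c "
from h import *
plan(*pk(4),.052,0)
zoom('scene','s4',300,80,520,260,3.3)
"
```

```text
v 0.007
t 7.7 pos [0.6551 0.1244 0.072 ] headY 0.08 tilt [ 0.054 -0.006 -0.999] q5 1.764 w 0.0522 F [-0.8  0.2 -0.8]
roll 0.001
after-roll shift [19.6 -7.8  2.4]
shift mm [19.6 -7.8  2.4] rows>= 1.0
```

View pics/s4.png

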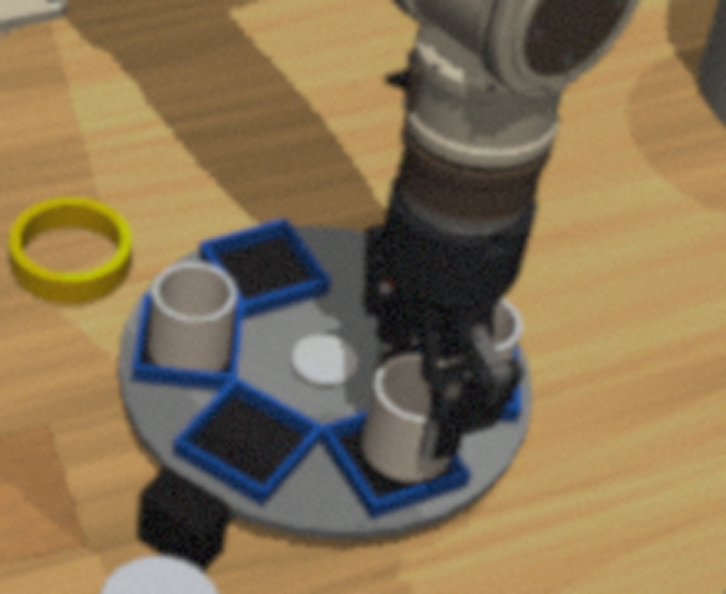

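Request:
{"api": "arm_command", "payload": {
  "motion": [
    {"x": -0.03,"y": 0,"z": 0,"roll": 0,"fingers": 0.5},
    {"x": -0.03,"y": 0,"z": 0,"roll": 0,"fingers": 0.5},
    {"x": 0,"y": 0,"z": 0,"roll": 0,"fingers": 0.5}
  ]
}}

```text
clock: 8.0
eef_pos: [0.6506, 0.1245, 0.1331]
tool_rot: [0.511, 0.486, -0.489, 0.514]
ft_force: [1.6, -0.5, 1.3]
grip_width: 0.0522
```

```bash
python3 -c "
from h import *
plan(*pk(4),.052,0)
"
```

```text
v 0.05
t 8.1 pos [0.6487 0.1241 0.1286] headY 0.08 tilt [ 0.045 -0.008 -0.999] q5 1.766 w 0.0523 F [-1.7  0.4 -1.3]
roll 0.001
after-roll shift [76.5 -3.8  1.7]
shift mm [76.5 -3.8  1.7] rows>= 2.0
```

Request:
{"api": "arm_command", "payload": {
  "motion": [
    {"x": -0.04,"y": 0,"z": 0,"roll": 0,"fingers": 0.5},
    {"x": 0,"y": 0,"z": 0,"roll": 0,"fingers": 0.5},
    {"x": -0.04,"y": 0,"z": 0,"roll": 0,"fingers": 0.5},
    {"x": 0,"y": 0,"z": 0,"roll": 0,"fingers": 0.5},
    {"x": -0.04,"y": 0,"z": 0,"roll": 0,"fingers": 0.5},
    {"x": 0,"y": 0,"z": 0,"roll": 0,"fingers": 0.5}
  ]
}}

```text
clock: 8.6
eef_pos: [0.6328, 0.1226, 0.2259]
tool_rot: [0.501, 0.493, -0.499, 0.508]
ft_force: [0.9, 0.8, 3.0]
grip_width: 0.052
```

```bash
python3 -c "
from h import *
plan(*pk(4),.052,0)
"
```

```text
v 0.022
t 8.7 pos [0.6301 0.122  0.2187] headY 0.07 tilt [ 0.006 -0.015 -1.   ] q5 1.769 w 0.0522 F [-0.6 -0.1 -1.8]
roll 0.001
after-roll shift [166.8  17.2  -2.4]
shift mm [166.8  17.3  -2.4] rows>= 5.0
```

Request:
{"api": "arm_command", "payload": {
  "motion": [
    {"x": 0.004,"y": 0.008,"z": -0.001,"roll": 0,"fingers": 0.5},
    {"x": 0.008,"y": 0.008,"z": -0.001,"roll": 0,"fingers": 0.5},
    {"x": 0.012,"y": 0,"z": 0,"roll": 0,"fingers": 0.5},
    {"x": 0.016,"y": 0,"z": 0,"roll": 0,"fingers": 0.5},
    {"x": 0.016,"y": 0,"z": 0,"roll": 0,"fingers": 0.5},
    {"x": 0.016,"y": 0,"z": 0,"roll": 0,"fingers": 0.5},
    {"x": 0.014,"y": 0,"z": 0,"roll": 0,"fingers": 0.5},
    {"x": 0.012,"y": 0,"z": 0,"roll": 0,"fingers": 0.5},
    {"x": 0.009,"y": 0,"z": 0,"roll": 0,"fingers": 0.5},
    {"x": 0.006,"y": 0,"z": 0,"roll": 0,"fingers": 0.5},
    {"x": 0.003,"y": 0,"z": 0,"roll": 0,"fingers": 0.5}
  ]
}}

```text
clock: 9.62
eef_pos: [0.6556, 0.1228, 0.0831]
tool_rot: [0.497, 0.495, -0.503, 0.505]
ft_force: [0.5, 0.2, -0.7]
grip_width: 0.0517
```

```bash
python3 -c "
from h import *
plan(*pk(4),.052,0)
"
```

```text
v 0.028
t 9.72 pos [0.6554 0.1228 0.0838] headY 0.03 tilt [ 0.005 -0.016 -1.   ] q5 1.763 w 0.0518 F [-0.1  0.3 -1.3]
roll 0.0
after-roll shift [31.7 -7.2  0.5]
shift mm [31.7 -7.2  0.5] rows>= 1.0
```

Request:
{"api": "arm_command", "payload": {
  "motion": [
    {"x": 0.003,"y": -0.004,"z": 0,"roll": 0,"fingers": 0.5},
    {"x": 0.004,"y": -0.003,"z": 0,"roll": 0,"fingers": 0.5},
    {"x": 0.005,"y": -0.001,"z": 0,"roll": 0,"fingers": 0.5},
    {"x": 0.003,"y": 0,"z": 0,"roll": 0,"fingers": 0.5},
    {"x": 0.001,"y": 0,"z": 0,"roll": 0,"fingers": 0.5}
  ]
}}

```text
clock: 10.13
eef_pos: [0.6494, 0.1232, 0.0704]
tool_rot: [0.499, 0.493, -0.5, 0.507]
ft_force: [-0.2, 0.5, -0.9]
grip_width: 0.0521
```

```bash
python3 -c "
from h import *
plan(*pk(4),.052,0)
"
```

```text
v 0.01
t 10.23 pos [0.6496 0.1231 0.0705] headY 0.03 tilt [ 0.012 -0.014 -1.   ] q5 1.765 w 0.0517 F [ 1.1 -0.3  0.3]
roll 0.001
after-roll shift [18.5 -1.4  1.1]
shift mm [18.5 -1.4  1.1] rows>= 1.0
```

Request:
{"api": "arm_command", "payload": {
  "motion": [
    {"x": 0.003,"y": -0.001,"z": 0.001,"roll": 0,"fingers": 0.5},
    {"x": 0.004,"y": 0,"z": 0,"roll": 0,"fingers": 0.5},
    {"x": 0.004,"y": 0,"z": 0,"roll": 0,"fingers": 0.5},
    {"x": 0.003,"y": 0,"z": 0,"roll": 0,"fingers": 0.5},
    {"x": 0.002,"y": 0,"z": 0,"roll": 0,"fingers": 0.5},
    {"x": 0.001,"y": 0,"z": 0,"roll": 0,"fingers": 0.5}
  ]
}}

```text
clock: 10.73
eef_pos: [0.6496, 0.1218, 0.0529]
tool_rot: [0.5, 0.493, -0.5, 0.507]
ft_force: [-0.5, 0.3, -0.7]
grip_width: 0.0518
```

```bash
python3 -c "
from h import *
plan(*pk(4),.052,0)
zoom('scene','s5',340,100,480,240,4)
"
```

```text
v 0.007
t 10.83 pos [0.6495 0.1218 0.0529] headY 0.02 tilt [ 0.014 -0.014 -1.   ] q5 1.763 w 0.0523 F [ 0.4  0.1 -1.5]
roll 0.0
after-roll shift [ 0.9 -1.2 -0. ]
shift mm [ 0.9 -1.2 -0. ] rows>= 1.0
```

View pics/s5.png

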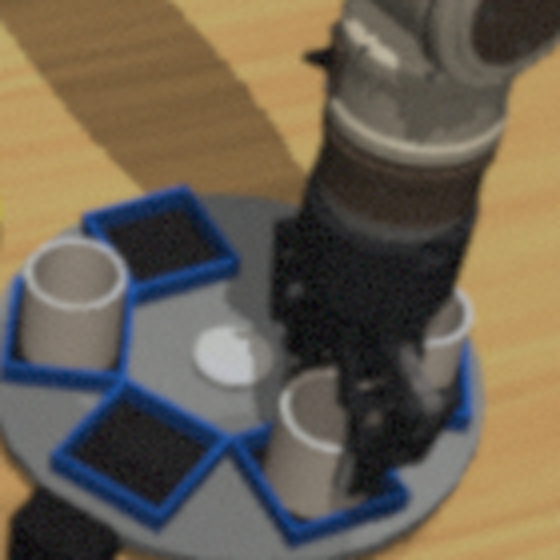

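Request:
{"api": "arm_command", "payload": {
  "motion": [
    {"x": 0.001,"y": -0.001,"z": 0,"roll": 0,"fingers": 0.5},
    {"x": 0.001,"y": 0,"z": 0,"roll": 0,"fingers": 0.9},
    {"x": 0,"y": 0,"z": 0,"roll": 0,"fingers": 0.9},
    {"x": 0,"y": 0,"z": 0,"roll": 0,"fingers": 0.9},
    {"x": -0.01,"y": 0,"z": 0,"roll": 0,"fingers": 0.9},
    {"x": -0.02,"y": 0,"z": 0,"roll": 0,"fingers": 0.9},
    {"x": -0.03,"y": 0,"z": 0,"roll": 0,"fingers": 0.9},
    {"x": -0.03,"y": 0,"z": 0,"roll": 0,"fingers": 0.9},
    {"x": -0.02,"y": 0,"z": 0,"roll": 0,"fingers": 0.9},
    {"x": -0.01,"y": 0,"z": 0,"roll": 0,"fingers": 0.9}
  ]
}}

```text
clock: 11.72
eef_pos: [0.6446, 0.1232, 0.1761]
tool_rot: [0.498, 0.494, -0.501, 0.506]
ft_force: [0.8, -0.0, 0.0]
grip_width: 0.0771
```

```bash
python3 -c "
from h import *
plan(.5635,-.2053,.18,0)
c=zoom('scene','s6',340,100,480,240,4)
print([s[0].round(4) for s in spares(c)])
"
```

```text
v 0.07
t 11.82 pos [0.6455 0.1234 0.1765] headY 0.03 tilt [ 0.012 -0.015 -1.   ] q5 1.767 w 0.0764 F [ 0.5 -0.7 -0.5]
roll 0.0
after-roll shift [ 3.000e-01 -8.190e+01  3.288e+02]
shift mm [ 3.000e-01 -8.210e+01  3.287e+02] rows>= 9.0
[array([ 0.5637, -0.2055]), array([ 0.5674, -0.2944]), array([ 0.5483, -0.3913]), array([ 0.7137, -0.0589])]
```

View pics/s6.png

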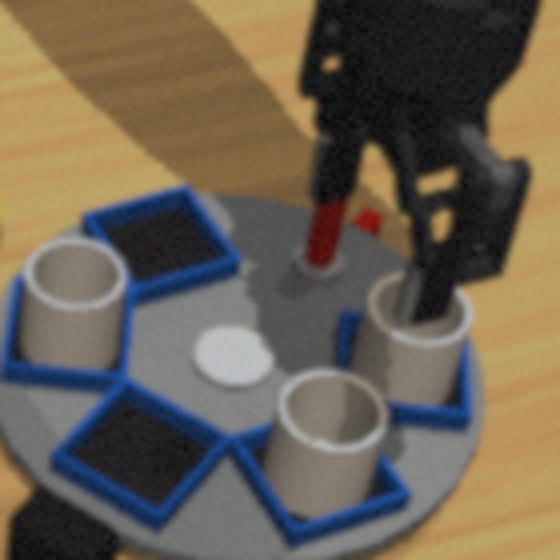

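Request:
{"api": "arm_command", "payload": {
  "motion": [
    {"x": 0,"y": -0.003,"z": 0.01,"roll": 0,"fingers": 1},
    {"x": 0,"y": -0.005,"z": 0.02,"roll": 0,"fingers": 1},
    {"x": 0,"y": -0.008,"z": 0.03,"roll": 0,"fingers": 1},
    {"x": 0,"y": -0.009,"z": 0.037,"roll": 0,"fingers": 1},
    {"x": 0,"y": -0.009,"z": 0.037,"roll": 0,"fingers": 1},
    {"x": 0,"y": -0.009,"z": 0.037,"roll": 0,"fingers": 1},
    {"x": 0,"y": -0.009,"z": 0.037,"roll": 0,"fingers": 1},
    {"x": 0,"y": -0.009,"z": 0.035,"roll": 0,"fingers": 1},
    {"x": 0,"y": -0.008,"z": 0.03,"roll": 0,"fingers": 1},
    {"x": 0,"y": -0.007,"z": 0.024,"roll": 0,"fingers": 1},
    {"x": 0,"y": -0.004,"z": 0.016,"roll": 0,"fingers": 1},
    {"x": 0,"y": -0.002,"z": 0.008,"roll": 0,"fingers": 1},
    {"x": 0,"y": 0,"z": 0.002,"roll": 0,"fingers": 1}
  ]
}}

```text
clock: 12.95
eef_pos: [0.5413, -0.2173, 0.1566]
tool_rot: [-0.488, -0.506, 0.51, -0.495]
ft_force: [0.1, 0.0, 0.0]
grip_width: 0.0853
```

```bash
python3 -c "
from h import *
plan(.563,-.2053,.021,0)
"
```

```text
v 0.036
t 13.05 pos [ 0.5421 -0.2157  0.1567] headY 0.22 tilt [-0.031 -0.011 -0.999] q5 1.2 w 0.0854 F [-0.2  0.2 -0.9]
roll 0.004
after-roll shift [134.9  25.1 -12. ]
shift mm [134.9  25.2 -11.9] rows>= 4.0
```

Request:
{"api": "arm_command", "payload": {
  "motion": [
    {"x": 0.035,"y": 0.012,"z": -0.006,"roll": 0,"fingers": 1},
    {"x": 0,"y": 0,"z": 0,"roll": 0,"fingers": 1},
    {"x": 0.03,"y": 0.01,"z": -0.006,"roll": 0,"fingers": 1},
    {"x": 0,"y": 0,"z": 0,"roll": 0,"fingers": 1}
  ]
}}

```text
clock: 13.38
eef_pos: [0.564, -0.1998, 0.0889]
tool_rot: [-0.487, -0.508, 0.508, -0.497]
ft_force: [-2.4, 1.0, -2.8]
grip_width: 0.0853
```

```bash
python3 -c "
from h import *
plan(.563,-.2053,.021,0)
"
```

```text
v 0.046
t 13.48 pos [ 0.5674 -0.2023  0.0962] headY 0.49 tilt [-0.021 -0.015 -1.   ] q5 1.23 w 0.0853 F [ 0.3 -0.  -0.9]
roll 0.008
after-roll shift [75.3 -2.8  1.9]
shift mm [75.3 -2.8  1.8] rows>= 2.0
```

Request:
{"api": "arm_command", "payload": {
  "motion": [
    {"x": 0.03,"y": -0.003,"z": 0.002,"roll": 0,"fingers": 1},
    {"x": 0,"y": 0,"z": 0,"roll": 0,"fingers": 1},
    {"x": 0.025,"y": 0,"z": 0,"roll": 0,"fingers": 1},
    {"x": 0,"y": 0,"z": 0,"roll": 0,"fingers": 1},
    {"x": 0.008,"y": 0,"z": 0,"roll": 0,"fingers": 1},
    {"x": 0.004,"y": 0,"z": 0,"roll": 0,"fingers": 1}
  ]
}}

```text
clock: 13.98
eef_pos: [0.5732, -0.2072, 0.0479]
tool_rot: [0.492, 0.496, -0.502, 0.51]
ft_force: [-0.7, -0.1, -0.2]
grip_width: 0.0852
```

```bash
python3 -c "
from h import *
plan(.563,-.2053,.021,0)
"
```

```text
v 0.003
t 14.08 pos [ 0.5741 -0.2076  0.0484] headY 0.7 tilt [ 0.006 -0.025 -1.   ] q5 1.222 w 0.0851 F [0.1 0.2 0.9]
roll 0.012
after-roll shift [ 27.3 -11.3  -3. ]
shift mm [ 27.3 -11.3  -3.1] rows>= 1.0
```

Request:
{"api": "arm_command", "payload": {
  "motion": [
    {"x": 0.003,"y": -0.006,"z": -0.002,"roll": 0.012,"fingers": 1},
    {"x": 0.005,"y": -0.005,"z": -0.001,"roll": 0,"fingers": 1},
    {"x": 0.006,"y": -0.001,"z": 0,"roll": 0,"fingers": 1},
    {"x": 0.006,"y": 0,"z": 0,"roll": 0,"fingers": 1},
    {"x": 0.004,"y": 0,"z": 0,"roll": 0,"fingers": 1},
    {"x": 0.002,"y": 0,"z": 0,"roll": 0,"fingers": 1}
  ]
}}

```text
clock: 14.58
eef_pos: [0.5628, -0.2059, 0.024]
tool_rot: [0.496, 0.49, -0.504, 0.509]
ft_force: [0.4, 0.6, -0.4]
grip_width: 0.0856
```

```bash
python3 -c "
from h import *
plan(.563,-.2053,.021,0)
"
```

```text
v 0.015
t 14.68 pos [ 0.5627 -0.2058  0.0239] headY -0.08 tilt [ 0.011 -0.027 -1.   ] q5 1.232 w 0.0852 F [ 0.4 -0.2  0.8]
roll -0.001
after-roll shift [ 2.9  0.3 -0.6]
shift mm [ 2.9  0.3 -0.6] rows>= 1.0
```

Request:
{"api": "arm_command", "payload": {
  "motion": [
    {"x": 0.003,"y": 0,"z": 0,"roll": 0,"fingers": 0.5},
    {"x": 0,"y": 0,"z": 0,"roll": 0,"fingers": 0.5},
    {"x": 0,"y": 0,"z": 0,"roll": 0,"fingers": 0.5},
    {"x": 0,"y": 0,"z": 0,"roll": 0,"fingers": 0.5},
    {"x": -0.01,"y": 0,"z": 0,"roll": 0,"fingers": 0.5},
    {"x": -0.02,"y": 0,"z": 0,"roll": 0,"fingers": 0.5},
    {"x": -0.03,"y": 0,"z": 0,"roll": 0,"fingers": 0.5},
    {"x": -0.03,"y": 0,"z": 0,"roll": 0,"fingers": 0.5},
    {"x": -0.03,"y": 0,"z": 0,"roll": 0,"fingers": 0.5},
    {"x": -0.02,"y": 0,"z": 0,"roll": 0,"fingers": 0.5},
    {"x": -0.01,"y": 0,"z": 0,"roll": 0,"fingers": 0.5}
  ]
}}

```text
clock: 15.6
eef_pos: [0.5584, -0.2006, 0.1766]
tool_rot: [0.495, 0.493, -0.506, 0.506]
ft_force: [0.6, -0.5, 0.2]
grip_width: 0.0524
```

```bash
python3 -c "
from h import *
plan(*pk(3),.18,33)
zoom('scene','s7',140,100,360,280,3.3)
"
```

```text
v 0.07
t 15.7 pos [ 0.5593 -0.2009  0.1766] headY -0.07 tilt [ 0.005 -0.025 -1.   ] q5 1.238 w 0.0524 F [ 1.1 -0.3 -0.9]
roll -0.577
after-roll shift [  -9.2  172.6 -176.7]
shift mm [  -9.2   48.2 -242.3] rows>= 6.0
```

View pics/s7.png

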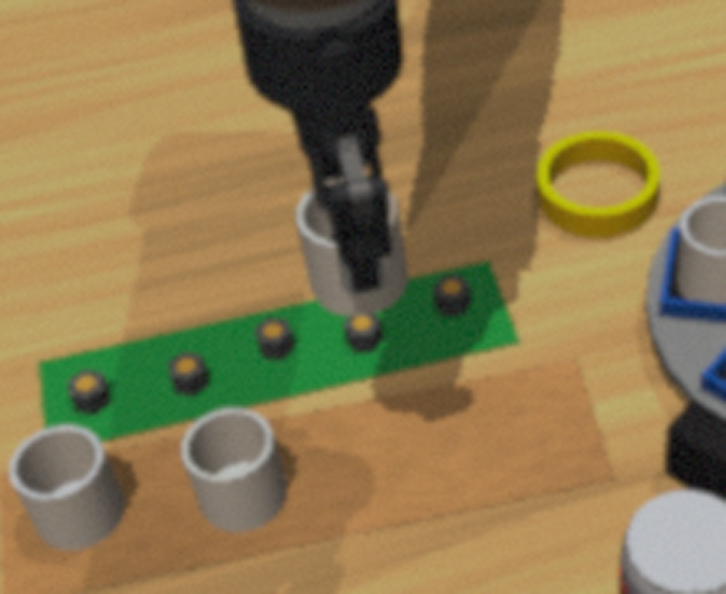

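Request:
{"api": "arm_command", "payload": {
  "motion": [
    {"x": 0,"y": 0,"z": 0,"roll": -0.05,"fingers": 0.5},
    {"x": 0,"y": 0,"z": 0,"roll": -0.1,"fingers": 0.5},
    {"x": 0,"y": 0,"z": 0,"roll": -0.12,"fingers": 0.5},
    {"x": 0,"y": 0,"z": 0,"roll": -0.12,"fingers": 0.5},
    {"x": 0,"y": 0,"z": 0,"roll": -0.1,"fingers": 0.5},
    {"x": 0,"y": 0,"z": 0,"roll": -0.06,"fingers": 0.5},
    {"x": 0,"y": 0,"z": 0,"roll": -0.03,"fingers": 0.5}
  ]
}}

```text
clock: 16.33
eef_pos: [0.5506, -0.198, 0.1621]
tool_rot: [0.319, 0.63, -0.336, 0.623]
ft_force: [0.4, 0.3, -0.5]
grip_width: 0.0525
```

```bash
python3 -c "
from h import *
plan(*pk(3),.17,33)
"
```

```text
v 0.034
t 16.43 pos [ 0.5505 -0.198   0.1619] headY 34.61 tilt [-0.02  -0.016 -1.   ] q5 0.633 w 0.0528 F [-0.8  0.6 -0.3]
roll 0.028
after-roll shift [ -13.1  178.2 -169.6]
shift mm [ -13.1  182.9 -164.5] rows>= 6.0
```

Request:
{"api": "arm_command", "payload": {
  "motion": [
    {"x": -0.001,"y": 0.009,"z": -0.008,"roll": 0,"fingers": 0.5},
    {"x": -0.001,"y": 0.0165,"z": -0.015,"roll": 0,"fingers": 0.5},
    {"x": -0.002,"y": 0.024,"z": -0.0215,"roll": 0,"fingers": 0.5},
    {"x": -0.002,"y": 0.0255,"z": -0.023,"roll": 0,"fingers": 0.5},
    {"x": -0.002,"y": 0.0255,"z": -0.023,"roll": 0,"fingers": 0.5},
    {"x": -0.002,"y": 0.024,"z": -0.0215,"roll": 0,"fingers": 0.5},
    {"x": -0.002,"y": 0.022,"z": -0.02,"roll": 0,"fingers": 0.5},
    {"x": -0.001,"y": 0.018,"z": -0.0165,"roll": 0,"fingers": 0.5},
    {"x": 0,"y": 0.011,"z": -0.01,"roll": 0,"fingers": 0.5},
    {"x": 0,"y": 0.006,"z": -0.005,"roll": 0,"fingers": 0.5}
  ]
}}

```text
clock: 17.27
eef_pos: [0.6066, 0.0552, 0.1624]
tool_rot: [0.324, 0.632, -0.342, 0.615]
ft_force: [0.6, 0.2, -0.0]
grip_width: 0.0526
```

```bash
python3 -c "
from h import *
plan(*pk(3),.052,33)
"
```

```text
v 0.052
t 17.37 pos [0.6065 0.0541 0.1623] headY 33.8 tilt [-0.033 -0.012 -0.999] q5 1.075 w 0.0524 F [-0.   0.2 -0.9]
roll 0.014
after-roll shift [110.4  -2.1  12.1]
shift mm [110.4  -2.3  12.1] rows>= 3.0
```

Request:
{"api": "arm_command", "payload": {
  "motion": [
    {"x": 0.03,"y": -0.001,"z": 0.006,"roll": 0,"fingers": 0.5},
    {"x": 0,"y": 0,"z": 0,"roll": 0,"fingers": 0.5},
    {"x": 0.03,"y": -0.001,"z": 0.005,"roll": 0,"fingers": 0.5},
    {"x": 0,"y": 0,"z": 0,"roll": 0,"fingers": 0.5}
  ]
}}

```text
clock: 17.7
eef_pos: [0.6085, 0.0404, 0.1028]
tool_rot: [0.325, 0.631, -0.344, 0.615]
ft_force: [-1.6, -1.2, -2.8]
grip_width: 0.0522
```

```bash
python3 -c "
from h import *
plan(*pk(3),.052,33)
"
```

```text
v 0.045
t 17.8 pos [0.6134 0.0415 0.1096] headY 33.61 tilt [-0.02  -0.012 -1.   ] q5 1.057 w 0.0528 F [0.1 0.7 0.1]
roll 0.011
after-roll shift [57.7 -3.4 -3. ]
shift mm [57.7 -3.3 -3. ] rows>= 2.0
```

Request:
{"api": "arm_command", "payload": {
  "motion": [
    {"x": 0.025,"y": -0.003,"z": -0.003,"roll": 0,"fingers": 0.5},
    {"x": 0,"y": 0,"z": 0,"roll": 0,"fingers": 0.5},
    {"x": 0.008,"y": 0,"z": 0,"roll": 0,"fingers": 0.5},
    {"x": 0.006,"y": 0,"z": 0,"roll": 0,"fingers": 0.5},
    {"x": 0.003,"y": 0,"z": 0,"roll": 0,"fingers": 0.5}
  ]
}}

```text
clock: 18.22
eef_pos: [0.6166, 0.0408, 0.0801]
tool_rot: [0.332, 0.621, -0.338, 0.624]
ft_force: [0.1, -0.4, 0.4]
grip_width: 0.0524
```

```bash
python3 -c "
from h import *
plan(*pk(3),.052,33)
"
```

```text
v 0.005
t 18.32 pos [0.616  0.0409 0.0795] headY 33.4 tilt [-0.001 -0.011 -1.   ] q5 1.059 w 0.0533 F [0.1 0.5 0.4]
roll 0.007
after-roll shift [27.5 -6.4 -5.2]
shift mm [27.5 -6.3 -5.2] rows>= 1.0
```

Request:
{"api": "arm_command", "payload": {
  "motion": [
    {"x": 0.001,"y": -0.003,"z": -0.003,"roll": 0,"fingers": 0.5},
    {"x": 0.003,"y": -0.003,"z": -0.002,"roll": 0,"fingers": 0.5},
    {"x": 0.004,"y": -0.001,"z": -0.001,"roll": 0,"fingers": 0.5},
    {"x": 0.003,"y": 0,"z": 0,"roll": 0,"fingers": 0.5},
    {"x": 0.002,"y": 0,"z": 0,"roll": 0,"fingers": 0.5}
  ]
}}

```text
clock: 18.73
eef_pos: [0.6071, 0.0424, 0.0676]
tool_rot: [0.332, 0.62, -0.338, 0.625]
ft_force: [-0.2, 0.3, -0.8]
grip_width: 0.0527
```

```bash
python3 -c "
from h import *
plan(*pk(3),.052,33)
zoom('scene','s8',300,120,460,260,4)
"
```

```text
v 0.011
t 18.83 pos [0.6069 0.0424 0.0674] headY 33.42 tilt [ 0.001 -0.01  -1.   ] q5 1.062 w 0.0529 F [-0.2  0.2 -1.1]
roll 0.007
after-roll shift [15.4  0.4  1.1]
shift mm [15.4  0.4  1.1] rows>= 1.0
```

View pics/s8.png

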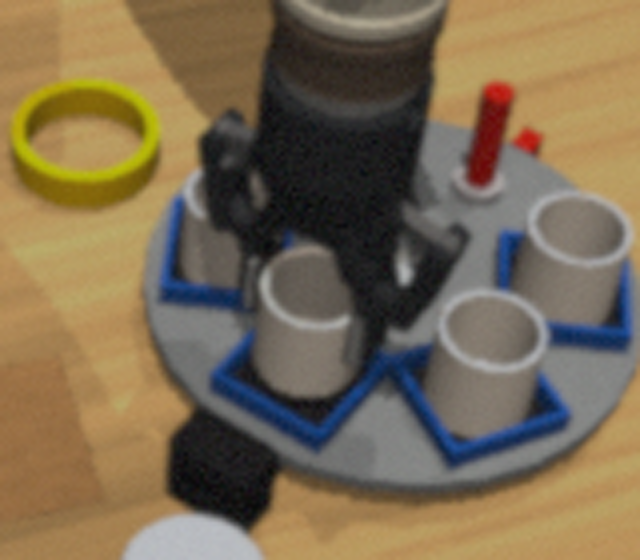

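Request:
{"api": "arm_command", "payload": {
  "motion": [
    {"x": 0.003,"y": 0,"z": 0.001,"roll": 0,"fingers": 0.5},
    {"x": 0.004,"y": 0,"z": 0,"roll": 0,"fingers": 0.5},
    {"x": 0.004,"y": 0,"z": 0,"roll": 0,"fingers": 0.5},
    {"x": 0.003,"y": 0,"z": 0,"roll": 0,"fingers": 0.5},
    {"x": 0.002,"y": 0,"z": 0,"roll": 0,"fingers": 0.5}
  ]
}}

```text
clock: 19.3
eef_pos: [0.6088, 0.0414, 0.0512]
tool_rot: [0.333, 0.62, -0.338, 0.625]
ft_force: [-6.2, 1.8, 19.4]
grip_width: 0.0523
```

```bash
python3 -c "
from h import *
plan(*pk(3),.052,33)
zoom('scene','s9',300,120,460,260,4)
"
```

```text
v 0.002
t 19.4 pos [0.6091 0.0413 0.0515] headY 33.42 tilt [ 0.004 -0.01  -1.   ] q5 1.06 w 0.0527 F [ 0.3 -0.2 -0.4]
roll 0.007
after-roll shift [-0.5 -1.1 -0.9]
shift mm [-0.5 -1.1 -0.9] rows>= 1.0
```

View pics/s9.png

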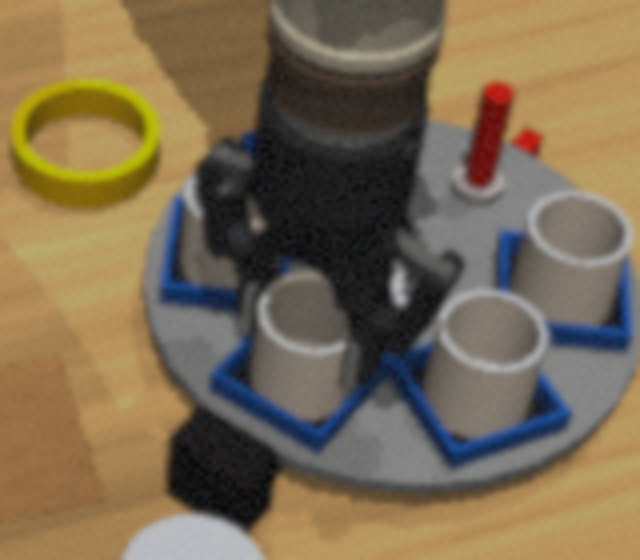

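Request:
{"api": "arm_command", "payload": {
  "motion": [
    {"x": 0,"y": 0,"z": 0,"roll": 0,"fingers": 0.85},
    {"x": 0,"y": 0,"z": 0,"roll": 0,"fingers": 0.85},
    {"x": 0,"y": 0,"z": 0,"roll": 0,"fingers": 0.85},
    {"x": -0.01,"y": 0,"z": 0,"roll": 0,"fingers": 0.85},
    {"x": -0.02,"y": 0,"z": 0,"roll": 0,"fingers": 0.85},
    {"x": -0.03,"y": 0,"z": 0,"roll": 0,"fingers": 0.85},
    {"x": -0.03,"y": 0,"z": 0,"roll": 0,"fingers": 0.85},
    {"x": -0.02,"y": 0,"z": 0,"roll": 0,"fingers": 0.85},
    {"x": -0.01,"y": 0,"z": 0,"roll": 0,"fingers": 0.85}
  ]
}}

```text
clock: 20.2
eef_pos: [0.6052, 0.0422, 0.174]
tool_rot: [0.331, 0.623, -0.34, 0.622]
ft_force: [0.2, 0.1, 0.8]
grip_width: 0.0727
```

```bash
python3 -c "
from h import *
c=zoom('scene','s10',300,120,460,260,4)
print([s[0].round(4) for s in spares(c)])
plan(.567,-.2944,.17,0)
"
```

```text
[array([ 0.5674, -0.2944]), array([ 0.5482, -0.3912]), array([ 0.7138, -0.0588])]
v 0.053
t 20.35 pos [0.6049 0.0421 0.1719] headY 33.4 tilt [-0.007 -0.011 -1.   ] q5 1.063 w 0.0729 F [-0.3  0.3  0.4]
roll 0.583
after-roll shift [  5.8 -37.9 336.5]
shift mm [   5.8 -216.9  260. ] rows>= 9.0
```

View pics/s10.png

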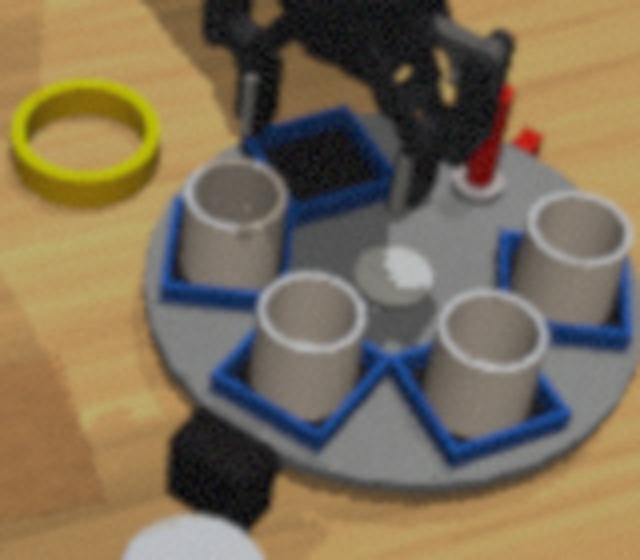

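Request:
{"api": "arm_command", "payload": {
  "motion": [
    {"x": 0,"y": 0,"z": 0,"roll": 0.05,"fingers": 1},
    {"x": 0,"y": 0,"z": 0,"roll": 0.1,"fingers": 1},
    {"x": 0,"y": 0,"z": 0,"roll": 0.12,"fingers": 1},
    {"x": 0,"y": 0,"z": 0,"roll": 0.115,"fingers": 1},
    {"x": 0,"y": 0,"z": 0,"roll": 0.09,"fingers": 1},
    {"x": 0,"y": 0,"z": 0,"roll": 0.06,"fingers": 1},
    {"x": 0,"y": 0,"z": 0,"roll": 0.03,"fingers": 1}
  ]
}}

```text
clock: 20.93
eef_pos: [0.598, 0.0415, 0.1608]
tool_rot: [-0.493, -0.501, 0.512, -0.494]
ft_force: [0.0, -0.6, 0.2]
grip_width: 0.0856
```

```bash
python3 -c "
from h import *
plan(.567,-.2944,.17,0)
"
```

```text
v 0.031
t 21.03 pos [0.5979 0.0415 0.1606] headY -0.41 tilt [-0.027 -0.013 -1.   ] q5 1.653 w 0.0851 F [-0.7 -0.4 -0.8]
roll -0.007
after-roll shift [ -4.3 -31.1 336. ]
shift mm [ -4.3 -28.7 336.2] rows>= 9.0
```

Request:
{"api": "arm_command", "payload": {
  "motion": [
    {"x": -0.0015,"y": -0.001,"z": 0.01,"roll": 0,"fingers": 1},
    {"x": -0.0015,"y": -0.001,"z": 0.02,"roll": 0,"fingers": 1},
    {"x": -0.0015,"y": -0.001,"z": 0.03,"roll": 0,"fingers": 1},
    {"x": -0.0015,"y": -0.001,"z": 0.038,"roll": 0,"fingers": 1},
    {"x": -0.0015,"y": -0.001,"z": 0.038,"roll": 0,"fingers": 1},
    {"x": -0.0015,"y": -0.001,"z": 0.038,"roll": 0,"fingers": 1},
    {"x": -0.0015,"y": -0.001,"z": 0.038,"roll": 0,"fingers": 1},
    {"x": -0.0015,"y": -0.001,"z": 0.034,"roll": 0,"fingers": 1},
    {"x": -0.0015,"y": -0.001,"z": 0.03,"roll": 0,"fingers": 1},
    {"x": -0.0015,"y": -0.001,"z": 0.022,"roll": 0,"fingers": 1},
    {"x": -0.0015,"y": -0.001,"z": 0.014,"roll": 0,"fingers": 1},
    {"x": -0.001,"y": 0,"z": 0.007,"roll": 0,"fingers": 1},
    {"x": 0,"y": 0,"z": 0.002,"roll": 0,"fingers": 1}
  ]
}}

```text
clock: 22.12
eef_pos: [0.579, -0.3002, 0.1747]
tool_rot: [-0.484, -0.509, 0.512, -0.494]
ft_force: [0.8, -0.3, 0.6]
grip_width: 0.0853
```

```bash
python3 -c "
from h import *
plan(.567,-.2944,.021,0)
"
```

```text
v 0.032
t 22.22 pos [ 0.5793 -0.2986  0.1745] headY 0.44 tilt [-0.043 -0.012 -0.999] q5 1.102 w 0.0855 F [0.8 0.4 0.2]
roll 0.008
after-roll shift [153.8  -5.7  -6.1]
shift mm [153.8  -5.6  -6.1] rows>= 4.0
```

Request:
{"api": "arm_command", "payload": {
  "motion": [
    {"x": 0.03,"y": -0.005,"z": -0.002,"roll": 0,"fingers": 1},
    {"x": 0,"y": 0,"z": 0,"roll": 0,"fingers": 1},
    {"x": 0.035,"y": -0.005,"z": -0.002,"roll": 0.008,"fingers": 1},
    {"x": 0,"y": 0,"z": 0,"roll": 0,"fingers": 1},
    {"x": 0.035,"y": -0.005,"z": -0.002,"roll": 0,"fingers": 1},
    {"x": 0,"y": 0,"z": 0,"roll": 0,"fingers": 1},
    {"x": 0,"y": 0,"z": 0,"roll": 0,"fingers": 1}
  ]
}}

```text
clock: 22.8
eef_pos: [0.5614, -0.2843, 0.0843]
tool_rot: [0.483, 0.513, -0.51, 0.493]
ft_force: [1.1, -0.8, 3.0]
grip_width: 0.0855
```

```bash
python3 -c "
from h import *
plan(.567,-.2944,.021,0)
"
```

```text
v 0.015
t 22.9 pos [ 0.5613 -0.2845  0.0842] headY 0.73 tilt [-0.048 -0.008 -0.999] q5 1.103 w 0.0851 F [-0.3  0.2  0.5]
roll 0.013
after-roll shift [62.9  8.7  9.4]
shift mm [62.9  8.6  9.5] rows>= 2.0
```

Request:
{"api": "arm_command", "payload": {
  "motion": [
    {"x": 0.03,"y": 0.005,"z": 0.005,"roll": 0.013,"fingers": 1},
    {"x": 0,"y": 0,"z": 0,"roll": 0,"fingers": 1}
  ]
}}

```text
clock: 23.07
eef_pos: [0.5719, -0.292, 0.061]
tool_rot: [-0.487, -0.505, 0.512, -0.495]
ft_force: [-1.4, 0.6, -1.8]
grip_width: 0.085
```

```bash
python3 -c "
from h import *
plan(.567,-.2944,.021,0)
"
```

```text
v 0.02
t 23.17 pos [ 0.5747 -0.2932  0.0666] headY 0.07 tilt [-0.027 -0.018 -0.999] q5 1.111 w 0.0857 F [0.5 0.5 0.9]
roll 0.001
after-roll shift [45.8 -6.5  0.4]
shift mm [45.8 -6.5  0.4] rows>= 2.0
```

Request:
{"api": "arm_command", "payload": {
  "motion": [
    {"x": 0.03,"y": -0.008,"z": 0,"roll": 0,"fingers": 1},
    {"x": 0,"y": 0,"z": 0,"roll": 0,"fingers": 1}
  ]
}}

```text
clock: 23.33
eef_pos: [0.5704, -0.2956, 0.0431]
tool_rot: [-0.489, -0.499, 0.509, -0.502]
ft_force: [-2.1, 0.9, -1.8]
grip_width: 0.0855
```

```bash
python3 -c "
from h import *
plan(.567,-.2944,.021,0)
"
```

```text
v 0.022
t 23.43 pos [ 0.5757 -0.2977  0.0491] headY 0.13 tilt [-0.006 -0.028 -1.   ] q5 1.104 w 0.0859 F [-0.3 -0.2  0. ]
roll 0.002
after-roll shift [28.  -8.5 -4. ]
shift mm [28.  -8.5 -4.1] rows>= 1.0
```

Request:
{"api": "arm_command", "payload": {
  "motion": [
    {"x": 0.003,"y": -0.005,"z": -0.003,"roll": 0,"fingers": 1},
    {"x": 0.006,"y": -0.004,"z": -0.001,"roll": 0,"fingers": 1},
    {"x": 0.007,"y": -0.001,"z": 0,"roll": 0,"fingers": 1},
    {"x": 0.007,"y": 0,"z": 0,"roll": 0,"fingers": 1},
    {"x": 0.005,"y": 0,"z": 0,"roll": 0,"fingers": 1},
    {"x": 0.002,"y": 0,"z": 0,"roll": 0,"fingers": 1}
  ]
}}

```text
clock: 23.93
eef_pos: [0.571, -0.2967, 0.0264]
tool_rot: [0.493, 0.49, -0.506, 0.511]
ft_force: [-0.0, 0.4, 0.4]
grip_width: 0.0859
```

```bash
python3 -c "
from h import *
plan(.567,-.2944,.021,0)
"
```

```text
v 0.013
t 24.03 pos [ 0.5709 -0.2966  0.0264] headY 0.18 tilt [ 0.007 -0.034 -0.999] q5 1.101 w 0.0854 F [ 0.2  0.7 -0.4]
roll 0.003
after-roll shift [ 5.2 -3.9 -2.4]
shift mm [ 5.2 -3.9 -2.4] rows>= 1.0
```

Request:
{"api": "arm_command", "payload": {
  "motion": [
    {"x": 0.003,"y": -0.003,"z": -0.002,"roll": 0,"fingers": 1},
    {"x": 0.003,"y": -0.001,"z": 0,"roll": 0,"fingers": 0.8},
    {"x": 0,"y": 0,"z": 0,"roll": 0,"fingers": 0.5},
    {"x": 0,"y": 0,"z": 0,"roll": 0,"fingers": 0.5},
    {"x": 0,"y": 0,"z": 0,"roll": 0,"fingers": 0.5},
    {"x": 0,"y": 0,"z": 0,"roll": 0,"fingers": 0.5},
    {"x": -0.01,"y": 0,"z": 0,"roll": 0,"fingers": 0.5},
    {"x": -0.02,"y": 0,"z": 0,"roll": 0,"fingers": 0.5},
    {"x": -0.03,"y": 0,"z": 0,"roll": 0,"fingers": 0.5},
    {"x": -0.035,"y": 0,"z": 0,"roll": 0,"fingers": 0.5},
    {"x": -0.035,"y": 0,"z": 0,"roll": 0,"fingers": 0.5},
    {"x": -0.02,"y": 0,"z": 0,"roll": 0,"fingers": 0.5},
    {"x": -0.01,"y": 0,"z": 0,"roll": 0,"fingers": 0.5}
  ]
}}

```text
clock: 25.12
eef_pos: [0.5617, -0.2871, 0.1839]
tool_rot: [-0.491, -0.495, 0.507, -0.507]
ft_force: [1.2, 0.3, -0.6]
grip_width: 0.0529
```

```bash
python3 -c "
from h import *
plan(*pk(1),.19,3)
zoom('scene','s11',140,80,340,280,2.9)
"
```

```text
v 0.074
t 25.22 pos [ 0.5626 -0.2876  0.1841] headY 0.18 tilt [-0.002 -0.029 -1.   ] q5 1.108 w 0.053 F [-0.1  0.3 -0.7]
roll -0.049
after-roll shift [ -17.4  -72.9 -403.4]
shift mm [ -17.4  -92.7 -399.3] rows>= 10.0
```

View pics/s11.png

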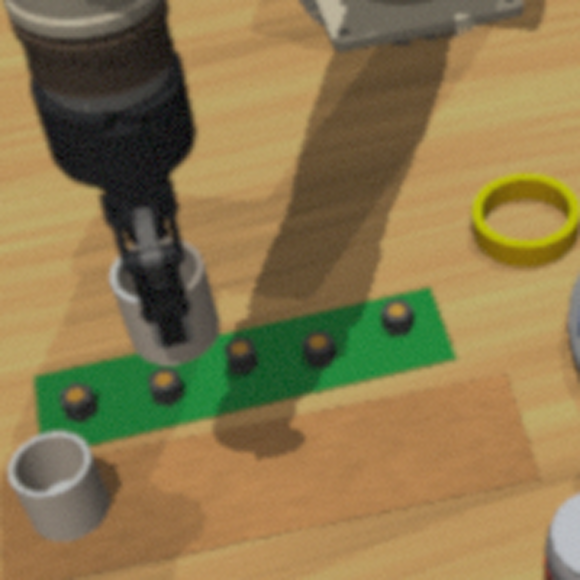

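Request:
{"api": "arm_command", "payload": {
  "motion": [
    {"x": -0.0015,"y": -0.0015,"z": -0.01,"roll": 0,"fingers": 0.5},
    {"x": -0.0015,"y": -0.004,"z": -0.02,"roll": 0,"fingers": 0.5},
    {"x": -0.0015,"y": -0.006,"z": -0.03,"roll": 0,"fingers": 0.5},
    {"x": -0.0015,"y": -0.0075,"z": -0.037,"roll": 0,"fingers": 0.5},
    {"x": -0.0015,"y": -0.0075,"z": -0.037,"roll": 0,"fingers": 0.5},
    {"x": -0.0015,"y": -0.0075,"z": -0.037,"roll": 0,"fingers": 0.5},
    {"x": -0.0015,"y": -0.0075,"z": -0.037,"roll": 0,"fingers": 0.5},
    {"x": -0.0015,"y": -0.0075,"z": -0.037,"roll": 0,"fingers": 0.5},
    {"x": -0.0015,"y": -0.0075,"z": -0.037,"roll": 0,"fingers": 0.5},
    {"x": -0.0015,"y": -0.007,"z": -0.034,"roll": 0,"fingers": 0.5},
    {"x": -0.0015,"y": -0.006,"z": -0.028,"roll": 0,"fingers": 0.5},
    {"x": -0.0015,"y": -0.004,"z": -0.02,"roll": 0,"fingers": 0.5},
    {"x": -0.001,"y": -0.002,"z": -0.012,"roll": 0,"fingers": 0.5},
    {"x": 0,"y": -0.001,"z": -0.006,"roll": 0,"fingers": 0.5}
  ]
}}

```text
clock: 26.43
eef_pos: [0.4589, 0.1169, 0.1674]
tool_rot: [-0.481, -0.508, 0.519, -0.491]
ft_force: [0.3, -0.0, 0.2]
grip_width: 0.0533
```

```bash
python3 -c "
from h import *
plan(*pk(1),.052,3)
zoom('scene','s12',300,80,500,260,3.5)
"
```

```text
v 0.044
t 26.53 pos [0.4593 0.1159 0.1674] headY -0.06 tilt [-0.055 -0.022 -0.998] q5 1.823 w 0.0531 F [-0.3 -0.1 -0.3]
roll -0.053
after-roll shift [114.8  15.6   2.4]
shift mm [114.8  15.7   1.6] rows>= 3.0
```

View pics/s12.png

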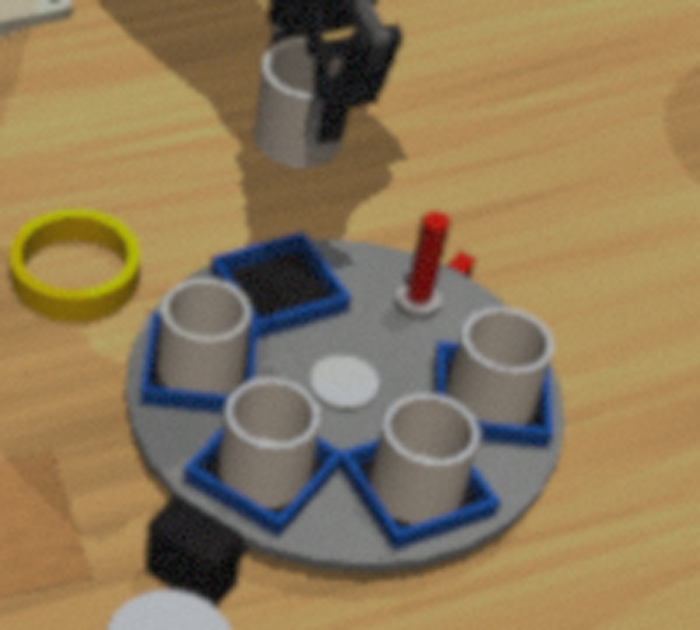

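Request:
{"api": "arm_command", "payload": {
  "motion": [
    {"x": 0.035,"y": 0.004,"z": 0.001,"roll": 0,"fingers": 0.5},
    {"x": 0,"y": 0,"z": 0,"roll": 0,"fingers": 0.5}
  ]
}}

```text
clock: 26.75
eef_pos: [0.4627, 0.1117, 0.1321]
tool_rot: [-0.482, -0.506, 0.52, -0.491]
ft_force: [-1.9, -0.5, -1.9]
grip_width: 0.0529
```

```bash
python3 -c "
from h import *
plan(*pk(1),.052,0)
"
```

```text
v 0.043
t 26.85 pos [0.4666 0.1127 0.1374] headY -0.26 tilt [-0.044 -0.02  -0.999] q5 1.818 w 0.0528 F [0.9 0.3 0.1]
roll -0.005
after-roll shift [85.2  5.8 -0.8]
shift mm [85.2  5.8 -0.8] rows>= 3.0
```

Request:
{"api": "arm_command", "payload": {
  "motion": [
    {"x": 0.035,"y": 0.002,"z": 0,"roll": 0,"fingers": 0.5},
    {"x": 0,"y": 0,"z": 0,"roll": 0,"fingers": 0.5}
  ]
}}

```text
clock: 27.02
eef_pos: [0.4702, 0.111, 0.1053]
tool_rot: [-0.488, -0.503, 0.516, -0.493]
ft_force: [-1.6, -1.3, -1.0]
grip_width: 0.0527
```

```bash
python3 -c "
from h import *
plan(*pk(1),.052,0)
"
```

```text
v 0.028
t 27.12 pos [0.4746 0.1124 0.1107] headY -0.42 tilt [-0.027 -0.016 -1.   ] q5 1.816 w 0.0529 F [1.  1.4 0.4]
roll -0.007
after-roll shift [58.8 -4.4 -0.4]
shift mm [58.8 -4.4 -0.3] rows>= 2.0
```

Request:
{"api": "arm_command", "payload": {
  "motion": [
    {"x": 0.032,"y": -0.007,"z": 0,"roll": 0,"fingers": 0.5},
    {"x": 0,"y": 0,"z": 0,"roll": 0,"fingers": 0.5}
  ]
}}

```text
clock: 27.28
eef_pos: [0.4704, 0.1121, 0.0836]
tool_rot: [-0.494, -0.499, 0.51, -0.496]
ft_force: [-2.9, -0.3, -1.8]
grip_width: 0.053
```

```bash
python3 -c "
from h import *
plan(*pk(1),.052,0)
"
```

```text
v 0.031
t 27.38 pos [0.4769 0.1136 0.0888] headY -0.49 tilt [-0.006 -0.011 -1.   ] q5 1.819 w 0.0526 F [ 0.4  0.7 -0.3]
roll -0.009
after-roll shift [36.9 -8.   1.4]
shift mm [36.9 -8.   1.5] rows>= 1.0
```

Tilt is now near zero, so I'll correct sideways and lower smoothly.

Request:
{"api": "arm_command", "payload": {
  "motion": [
    {"x": 0.002,"y": -0.004,"z": 0.001,"roll": 0,"fingers": 0.5},
    {"x": 0.004,"y": -0.004,"z": 0,"roll": 0,"fingers": 0.5},
    {"x": 0.006,"y": -0.001,"z": 0,"roll": 0,"fingers": 0.5},
    {"x": 0.006,"y": 0,"z": 0,"roll": 0,"fingers": 0.5},
    {"x": 0.004,"y": 0,"z": 0,"roll": 0,"fingers": 0.5},
    {"x": 0.002,"y": 0,"z": 0,"roll": 0,"fingers": 0.5}
  ]
}}

```text
clock: 27.88
eef_pos: [0.4755, 0.1144, 0.0726]
tool_rot: [0.503, 0.493, -0.501, 0.502]
ft_force: [-0.5, 0.1, -0.9]
grip_width: 0.0528
```

```bash
python3 -c "
from h import *
plan(*pk(1),.052,0)
zoom('scene','s13',300,80,500,260,3.5)
"
```

```text
v 0.009
t 27.98 pos [0.4751 0.1143 0.0724] headY -0.5 tilt [ 0.011 -0.007 -1.   ] q5 1.821 w 0.0528 F [-0.3 -0.3 -0.4]
roll -0.009
after-roll shift [20.4 -6.7  2.4]
shift mm [20.4 -6.7  2.4] rows>= 1.0
```

View pics/s13.png

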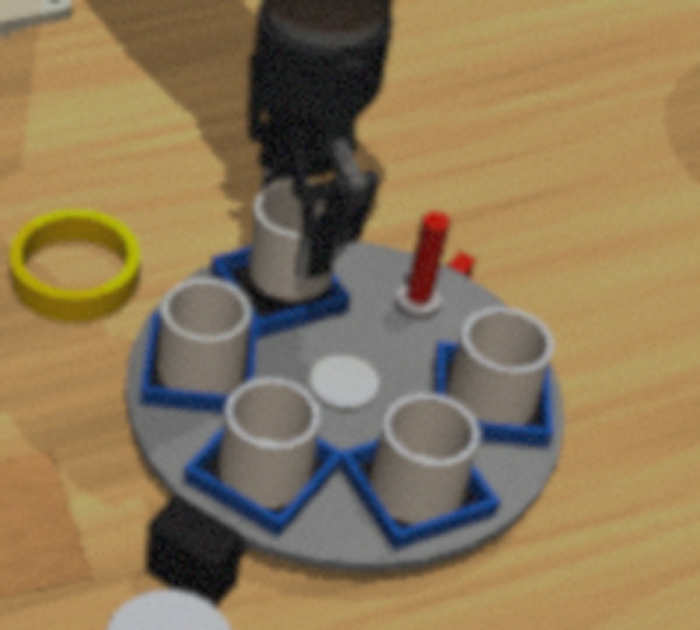

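Request:
{"api": "arm_command", "payload": {
  "motion": [
    {"x": 0,"y": -0.004,"z": 0.002,"roll": 0,"fingers": 0.5},
    {"x": 0.001,"y": -0.003,"z": 0.001,"roll": 0,"fingers": 0.5},
    {"x": 0.002,"y": -0.001,"z": 0,"roll": 0,"fingers": 0.5},
    {"x": 0.001,"y": 0,"z": 0,"roll": 0,"fingers": 0.5}
  ]
}}

```text
clock: 28.37
eef_pos: [0.4667, 0.1111, 0.0684]
tool_rot: [0.503, 0.493, -0.501, 0.502]
ft_force: [1.2, -0.0, -0.2]
grip_width: 0.0531
```

```bash
python3 -c "
from h import *
plan(*pk(1),.052,0)
"
```

```text
v 0.01
t 28.47 pos [0.4669 0.1111 0.0684] headY -0.5 tilt [ 0.011 -0.007 -1.   ] q5 1.819 w 0.053 F [ 0.2 -0.5 -1.3]
roll -0.009
after-roll shift [16.4  1.5 -0.8]
shift mm [16.4  1.5 -0.8] rows>= 1.0
```

Request:
{"api": "arm_command", "payload": {
  "motion": [
    {"x": 0.003,"y": 0.001,"z": -0.001,"roll": 0,"fingers": 0.5},
    {"x": 0.004,"y": 0,"z": 0,"roll": 0,"fingers": 0.5},
    {"x": 0.004,"y": 0,"z": 0,"roll": 0,"fingers": 0.5},
    {"x": 0.003,"y": 0,"z": 0,"roll": 0,"fingers": 0.5},
    {"x": 0.002,"y": 0,"z": 0,"roll": 0,"fingers": 0.5}
  ]
}}

```text
clock: 28.88
eef_pos: [0.4693, 0.1124, 0.0515]
tool_rot: [0.504, 0.493, -0.5, 0.503]
ft_force: [-1.2, -0.3, -0.1]
grip_width: 0.0533
```

```bash
python3 -c "
from h import *
plan(*pk(1),.052,0)
zoom('scene','s14',320,80,460,200,5)
"
```

```text
v 0.009
t 28.98 pos [0.4689 0.1123 0.0514] headY -0.5 tilt [ 0.012 -0.006 -1.   ] q5 1.82 w 0.0529 F [ 1.  -0.3 -0.9]
roll -0.009
after-roll shift [-0.6 -0.3  0.5]
shift mm [-0.6 -0.3  0.5] rows>= 1.0
```

View pics/s14.png

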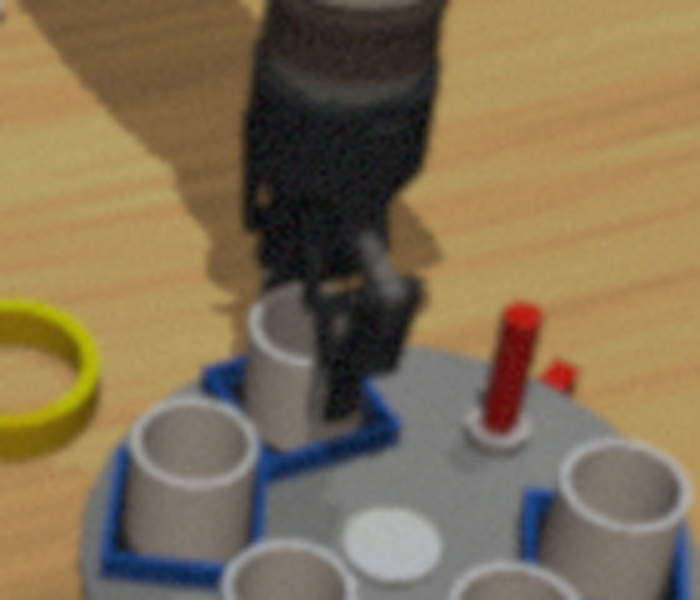

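Request:
{"api": "arm_command", "payload": {
  "motion": [
    {"x": 0.002,"y": 0,"z": 0,"roll": 0,"fingers": 0.5},
    {"x": 0.001,"y": 0,"z": 0,"roll": 0,"fingers": 0.9},
    {"x": 0,"y": 0,"z": 0,"roll": 0,"fingers": 0.9},
    {"x": 0,"y": 0,"z": 0,"roll": 0,"fingers": 0.9},
    {"x": -0.01,"y": 0,"z": 0,"roll": 0,"fingers": 0.9},
    {"x": -0.02,"y": 0,"z": 0,"roll": 0,"fingers": 0.9},
    {"x": -0.03,"y": 0,"z": 0,"roll": 0,"fingers": 0.9},
    {"x": -0.03,"y": 0,"z": 0,"roll": 0,"fingers": 0.9},
    {"x": -0.02,"y": 0,"z": 0,"roll": 0,"fingers": 0.9},
    {"x": -0.01,"y": 0,"z": 0,"roll": 0,"fingers": 0.9}
  ]
}}

```text
clock: 29.87
eef_pos: [0.4651, 0.1124, 0.1743]
tool_rot: [-0.502, -0.494, 0.502, -0.501]
ft_force: [1.0, -0.2, 0.8]
grip_width: 0.0768
```

```bash
python3 -c "
from h import *
plan(.455,-.1302,.15,0)
c=zoom('scene','s15',120,110,480,280,2.2)
print([(p.round(4),int(a)) for p,a in slugs(c) if a>8])
"
```

```text
v 0.067
t 29.97 pos [0.466  0.1126 0.1741] headY -0.51 tilt [ 0.009 -0.007 -1.   ] q5 1.823 w 0.0769 F [ 0.8 -0.2 -0.1]
roll -0.009
after-roll shift [ 25.7 -11.2 242.7]
shift mm [ 25.7  -9.  242.7] rows>= 6.0
[(array([ 0.4557, -0.1301]), 24), (array([ 0.4563, -0.2519]), 23), (array([ 0.4888, -0.212 ]), 25), (array([ 0.4675, -0.3108]), 25), (array([ 0.4623, -0.3741]), 26)]
```

View pics/s15.png

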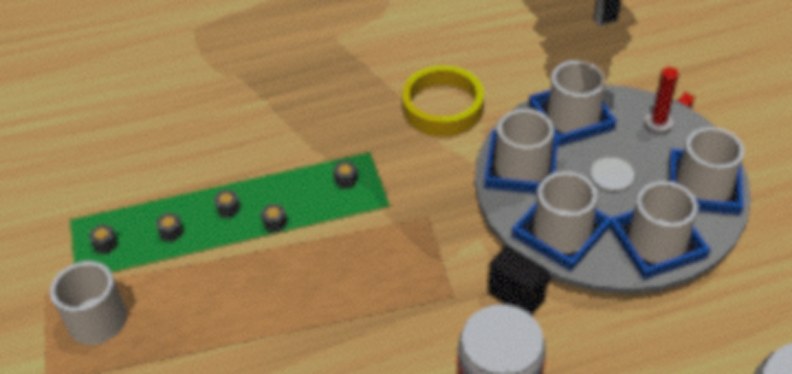

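Request:
{"api": "arm_command", "payload": {
  "motion": [
    {"x": 0,"y": 0,"z": 0.01,"roll": 0,"fingers": 0.6},
    {"x": 0,"y": 0,"z": 0.02,"roll": 0,"fingers": 0.6},
    {"x": 0,"y": 0,"z": 0.03,"roll": 0,"fingers": 0.6},
    {"x": 0,"y": 0,"z": 0.036,"roll": 0,"fingers": 0.6},
    {"x": 0,"y": 0,"z": 0.036,"roll": 0,"fingers": 0.6},
    {"x": 0,"y": 0,"z": 0.033,"roll": 0,"fingers": 0.6},
    {"x": 0,"y": 0,"z": 0.03,"roll": 0,"fingers": 0.6},
    {"x": 0,"y": 0,"z": 0.022,"roll": 0,"fingers": 0.6},
    {"x": 0,"y": 0,"z": 0.014,"roll": 0,"fingers": 0.6},
    {"x": 0,"y": 0,"z": 0.007,"roll": 0,"fingers": 0.6}
  ]
}}

```text
clock: 30.85
eef_pos: [0.4519, -0.1386, 0.1604]
tool_rot: [-0.494, -0.503, 0.508, -0.496]
ft_force: [1.0, 0.2, -0.2]
grip_width: 0.0515
```

```bash
python3 -c "
from h import *
plan(.455,-.1302,.006,0)
"
```

```text
v 0.042
t 30.95 pos [ 0.4521 -0.1375  0.1606] headY -0.16 tilt [-0.021 -0.007 -1.   ] q5 1.286 w 0.0513 F [ 0.5  0.4 -0.2]
roll -0.003
after-roll shift [154.4   6.1  -8.4]
shift mm [154.4   6.1  -8.4] rows>= 4.0
```

Request:
{"api": "arm_command", "payload": {
  "motion": [
    {"x": 0.035,"y": 0.002,"z": -0.004,"roll": 0,"fingers": 0.6},
    {"x": 0,"y": 0,"z": 0,"roll": 0,"fingers": 0.6},
    {"x": 0.01,"y": 0,"z": -0.003,"roll": 0,"fingers": 0.6},
    {"x": 0.02,"y": 0,"z": 0,"roll": 0,"fingers": 0.6},
    {"x": 0.025,"y": 0,"z": 0,"roll": 0,"fingers": 0.6},
    {"x": 0.02,"y": 0,"z": 0,"roll": 0,"fingers": 0.6},
    {"x": 0.012,"y": 0,"z": 0,"roll": 0,"fingers": 0.6},
    {"x": 0.006,"y": 0,"z": 0,"roll": 0,"fingers": 0.6},
    {"x": 0.003,"y": 0,"z": 0,"roll": 0,"fingers": 0.6}
  ]
}}

```text
clock: 31.7
eef_pos: [0.4539, -0.1239, 0.0302]
tool_rot: [0.492, 0.506, -0.503, 0.499]
ft_force: [-0.2, -0.3, 1.4]
grip_width: 0.0513
```

```bash
python3 -c "
from h import *
plan(.455,-.1302,.006,0)
"
```

```text
v 0.016
t 31.8 pos [ 0.4542 -0.1243  0.0306] headY 0.53 tilt [-0.017 -0.005 -1.   ] q5 1.3 w 0.0509 F [-0.8 -0.1  0.2]
roll 0.009
after-roll shift [24.6  1.2  5.8]
shift mm [24.6  1.2  5.8] rows>= 1.0
```

Request:
{"api": "arm_command", "payload": {
  "motion": [
    {"x": 0.003,"y": 0.001,"z": 0.003,"roll": 0.009,"fingers": 0.6},
    {"x": 0.005,"y": 0,"z": 0.002,"roll": 0,"fingers": 0.6},
    {"x": 0.006,"y": 0,"z": 0,"roll": 0,"fingers": 0.6},
    {"x": 0.006,"y": 0,"z": 0,"roll": 0,"fingers": 0.6},
    {"x": 0.004,"y": 0,"z": 0,"roll": 0,"fingers": 0.6},
    {"x": 0.002,"y": 0,"z": 0,"roll": 0,"fingers": 0.6}
  ]
}}

```text
clock: 32.3
eef_pos: [0.4591, -0.1309, 0.0066]
tool_rot: [-0.496, -0.5, 0.504, -0.5]
ft_force: [-0.1, -0.5, -0.5]
grip_width: 0.0513
```

```bash
python3 -c "
from h import *
plan(.455,-.1302,.006,0)
zoom('scene','s16',220,140,360,260,5)
"
```

```text
v 0.012
t 32.4 pos [ 0.4588 -0.1308  0.0066] headY -0.01 tilt [-0.009 -0.008 -1.   ] q5 1.299 w 0.0511 F [-0.1  0.9  0.6]
roll -0.0
after-roll shift [ 0.7 -3.8 -0.6]
shift mm [ 0.7 -3.8 -0.6] rows>= 1.0
```

View pics/s16.png

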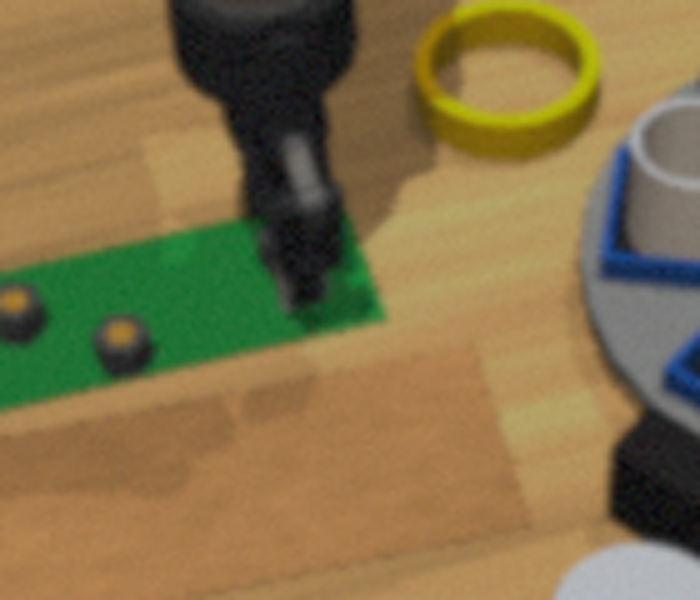

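Request:
{"api": "arm_command", "payload": {
  "motion": [
    {"x": 0,"y": -0.004,"z": 0,"roll": 0,"fingers": 0.6},
    {"x": 0,"y": 0,"z": 0,"roll": 0,"fingers": 0.15},
    {"x": 0,"y": 0,"z": 0,"roll": 0,"fingers": 0.15},
    {"x": 0,"y": 0,"z": 0,"roll": 0,"fingers": 0.15},
    {"x": 0,"y": 0,"z": 0,"roll": 0,"fingers": 0.15},
    {"x": 0,"y": 0,"z": 0,"roll": 0,"fingers": 0.15}
  ]
}}

```text
clock: 32.95
eef_pos: [0.4551, -0.1309, 0.008]
tool_rot: [-0.496, -0.5, 0.504, -0.5]
ft_force: [-0.3, 0.1, -0.7]
grip_width: 0.0206
```

```bash
python3 -c "
from h import *
plan(*pk(2),.15,0)
"
```

```text
v 0.001
t 33.05 pos [ 0.4551 -0.1309  0.0079] headY -0.01 tilt [-0.007 -0.008 -1.   ] q5 1.297 w 0.0205 F [ 0.7 -0.7 -0. ]
roll -0.0
after-roll shift [-143.8   61.9 -166.2]
shift mm [-143.8   61.9 -166.3] rows>= 6.0
```

Request:
{"api": "arm_command", "payload": {
  "motion": [
    {"x": -0.01,"y": 0,"z": 0,"roll": 0,"fingers": 0.15},
    {"x": -0.025,"y": 0,"z": 0,"roll": 0,"fingers": 0.15},
    {"x": -0.035,"y": 0,"z": 0,"roll": 0,"fingers": 0.15},
    {"x": -0.035,"y": 0.004,"z": -0.008,"roll": 0,"fingers": 0.15},
    {"x": -0.025,"y": 0.008,"z": -0.018,"roll": 0,"fingers": 0.15},
    {"x": -0.012,"y": 0.011,"z": -0.027,"roll": 0,"fingers": 0.15},
    {"x": -0.004,"y": 0.013,"z": -0.03,"roll": 0,"fingers": 0.15},
    {"x": 0,"y": 0.012,"z": -0.029,"roll": 0,"fingers": 0.15},
    {"x": 0,"y": 0.01,"z": -0.024,"roll": 0,"fingers": 0.15},
    {"x": 0,"y": 0.006,"z": -0.015,"roll": 0,"fingers": 0.15},
    {"x": 0,"y": 0.003,"z": -0.007,"roll": 0,"fingers": 0.15},
    {"x": 0,"y": 0,"z": -0.002,"roll": 0,"fingers": 0.15}
  ]
}}

```text
clock: 34.05
eef_pos: [0.5253, 0.0371, 0.1584]
tool_rot: [-0.498, -0.5, 0.505, -0.498]
ft_force: [0.2, -0.5, -0.1]
grip_width: 0.0204
```

```bash
cat >> h.py <<'E'
def deckjars(c):
    H=hsv(c); out={}
    return out
E
python3 -c "
from h import *
plan(*pk(2),.1,0)
zoom('scene','s17',300,80,500,260,3.5)
"
```

```text
v 0.027
t 34.15 pos [0.5245 0.0359 0.1582] headY -0.39 tilt [-0.009 -0.005 -1.   ] q5 1.648 w 0.0202 F [ 0.  -0.2 -1.3]
roll -0.007
after-roll shift [58.3 -6.  -0.9]
shift mm [58.3 -6.  -0.8] rows>= 2.0
```

View pics/s17.png

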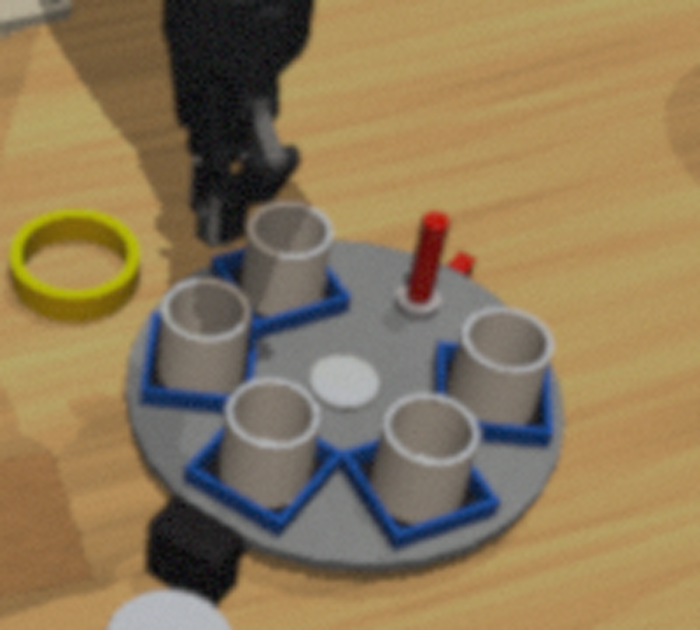

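```bash
python3 -c "
from h import *
c=camera('scene')
for i,u in {2:(205,317),1:(288.5,246),3:(273,413),4:(431,431),5:(507,349)}.items():
    print(i,ray(c,(u[0]/3.5+300-.36,u[1]/3.5+80-.36),.085)[:2].round(4),pk(i).round(4))
"
```

```text
2 [0.5271 0.0335] [0.5179 0.0365]
1 [0.486  0.1059] [0.4686 0.1118]
3 [0.6108 0.0417] [0.6078 0.0415]
4 [0.6518 0.1204] [0.6484 0.1218]
5 [0.6089 0.1918] [0.5991 0.1971]
```

```bash
python3 -c "
from h import *
c=zoom('scene','s18',335,125,415,185,9)
for i in (1,2): 
  for z in(.03,.085): print(i,z,(proj(c,[*pk(i),z])-[335,125])*9)
"
```

```text
1 0.03 [395.72456092 334.13683414]
1 0.085 [416.96645467 173.37600376]
2 0.03 [192.75104776 537.19369339]
2 0.085 [206.17218999 377.60838471]
```

View pics/s18.png

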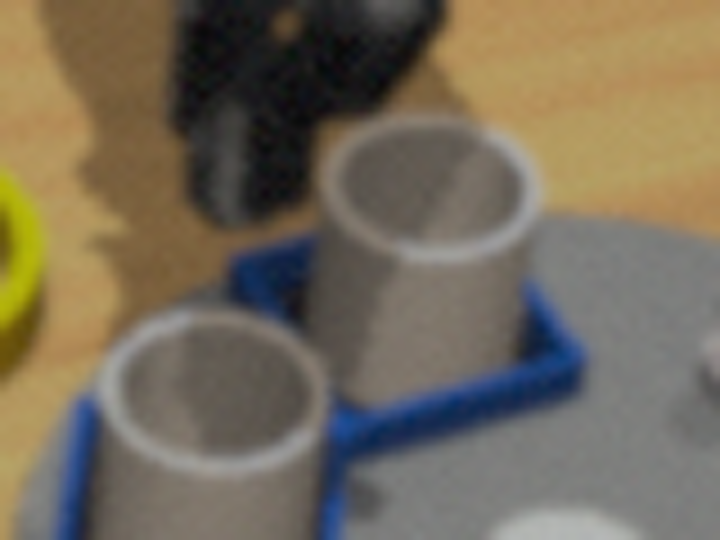

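```bash
python3 -c "
from h import *
c=camera('scene')
for i,u in {1:(432,188),2:(215,391)}.items(): print(i,ray(c,(u[0]/9+335-.44,u[1]/9+125-.44),.085)[:2].round(4))
"
```

```text
1 [0.4731 0.1128]
2 [0.5212 0.0364]
```

Request:
{"api": "arm_command", "payload": {
  "motion": [
    {"x": 0.006,"y": -0.003,"z": 0,"roll": 0,"fingers": 0.15},
    {"x": 0.01,"y": -0.003,"z": 0,"roll": 0,"fingers": 0.15},
    {"x": 0.012,"y": -0.001,"z": 0,"roll": 0,"fingers": 0.15},
    {"x": 0.012,"y": 0,"z": 0,"roll": 0,"fingers": 0.15},
    {"x": 0.008,"y": 0,"z": 0,"roll": 0,"fingers": 0.15},
    {"x": 0.004,"y": 0,"z": 0,"roll": 0,"fingers": 0.15},
    {"x": 0.002,"y": 0,"z": 0,"roll": 0,"fingers": 0.15}
  ]
}}

```text
clock: 34.93
eef_pos: [0.5146, 0.0292, 0.1019]
tool_rot: [-0.501, -0.496, 0.508, -0.495]
ft_force: [0.3, -0.5, -1.0]
grip_width: 0.0205
```

```bash
python3 -c "
from h import *
plan(*pk(2),.1,0)
zoom('scene','s19',310,90,430,190,6)
"
```

```text
v 0.022
t 35.03 pos [0.5149 0.0293 0.1023] headY -1.02 tilt [-0.008 -0.006 -1.   ] q5 1.648 w 0.0203 F [-0.8  0.3 -0.2]
roll -0.018
after-roll shift [ 2.2  3.1 -7.2]
shift mm [ 2.2  2.9 -7.2] rows>= 1.0
```

View pics/s19.png

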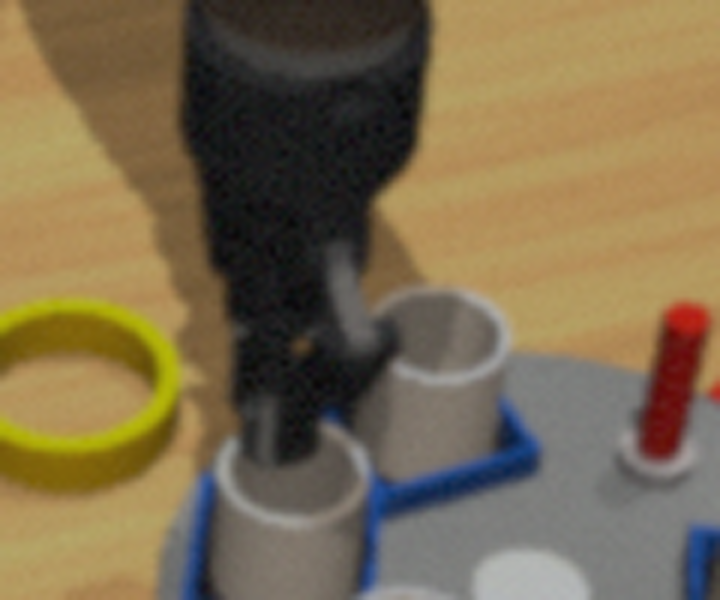

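Request:
{"api": "arm_command", "payload": {
  "motion": [
    {"x": 0,"y": 0.002,"z": -0.004,"roll": 0,"fingers": 0.15},
    {"x": 0,"y": 0.001,"z": -0.003,"roll": 0,"fingers": 0.15},
    {"x": 0,"y": 0,"z": -0.001,"roll": 0,"fingers": 0.15},
    {"x": 0,"y": 0,"z": 0,"roll": 0,"fingers": 0.15}
  ]
}}

```text
clock: 35.42
eef_pos: [0.5209, 0.0385, 0.1049]
tool_rot: [-0.503, -0.495, 0.506, -0.496]
ft_force: [1.0, -0.0, 0.2]
grip_width: 0.0206
```

```bash
python3 -c "
from h import *
plan(*pk(2),.1,0)
"
```

```text
v 0.009
t 35.52 pos [0.5208 0.0383 0.1048] headY -1.01 tilt [-0.002 -0.005 -1.   ] q5 1.665 w 0.0201 F [ 0.1  0.1 -0.8]
roll -0.018
after-roll shift [ 4.8 -2.8  1.8]
shift mm [ 4.8 -2.8  1.9] rows>= 1.0
```

Request:
{"api": "arm_command", "payload": {
  "motion": [
    {"x": 0.002,"y": -0.002,"z": 0.001,"roll": 0,"fingers": 0.15},
    {"x": 0.002,"y": 0,"z": 0.001,"roll": 0,"fingers": 0.15},
    {"x": 0,"y": 0,"z": 0,"roll": 0,"fingers": 0.6},
    {"x": 0,"y": 0,"z": 0,"roll": 0,"fingers": 0.6},
    {"x": 0,"y": 0,"z": 0,"roll": 0,"fingers": 0.6},
    {"x": -0.01,"y": 0,"z": 0,"roll": 0,"fingers": 0.6},
    {"x": -0.02,"y": 0,"z": 0,"roll": 0,"fingers": 0.6},
    {"x": -0.02,"y": -0.001,"z": 0.01,"roll": 0,"fingers": 0.6},
    {"x": -0.01,"y": -0.002,"z": 0.02,"roll": 0,"fingers": 0.6},
    {"x": 0,"y": -0.003,"z": 0.03,"roll": 0,"fingers": 0.6},
    {"x": 0,"y": -0.004,"z": 0.036,"roll": 0,"fingers": 0.6},
    {"x": 0,"y": -0.004,"z": 0.036,"roll": 0,"fingers": 0.6},
    {"x": 0,"y": -0.003,"z": 0.035,"roll": 0,"fingers": 0.6},
    {"x": 0,"y": -0.003,"z": 0.03,"roll": 0,"fingers": 0.6},
    {"x": 0,"y": -0.002,"z": 0.022,"roll": 0,"fingers": 0.6},
    {"x": 0,"y": -0.001,"z": 0.014,"roll": 0,"fingers": 0.6},
    {"x": 0,"y": 0,"z": 0.006,"roll": 0,"fingers": 0.6}
  ]
}}

```text
clock: 36.93
eef_pos: [0.4944, -0.2118, 0.1758]
tool_rot: [0.503, 0.493, -0.502, 0.502]
ft_force: [0.1, 0.8, -0.3]
grip_width: 0.0514
```

```bash
python3 -c "
from h import *
c=zoom('scene','s20',320,120,480,250,5)
plan(.4878,-.212,.006,0)
c=camera('scene');print([(p.round(4),int(a)) for p,a in slugs(c) if a>8])
"
```

```text
v 0.03
t 37.08 pos [ 0.4947 -0.2094  0.1752] headY -0.49 tilt [ 0.009 -0.008 -1.   ] q5 1.181 w 0.0513 F [-1.2  0.3  0.5]
roll -0.008
after-roll shift [169.2  -8.5   1.3]
shift mm [169.2  -8.5   1.4] rows>= 5.0
[(array([ 0.4563, -0.2519]), 23), (array([ 0.4888, -0.212 ]), 25), (array([ 0.4673, -0.3109]), 26), (array([ 0.4625, -0.374 ]), 27)]
```

View pics/s20.png

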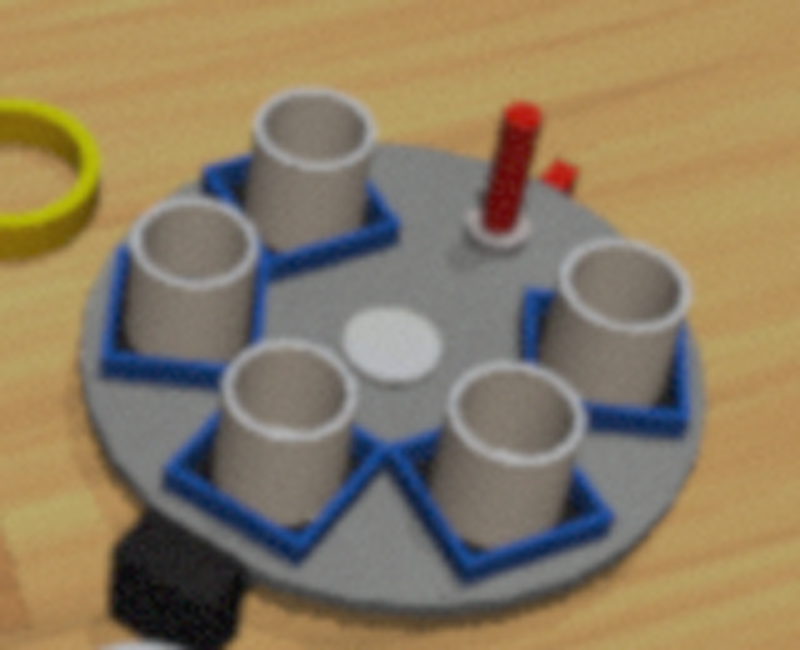

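```bash
python3 -c "
from h import *
c=zoom('top','t20',200,150,460,280,3)
"
```

```text
(no output)
```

View pics/t20.png

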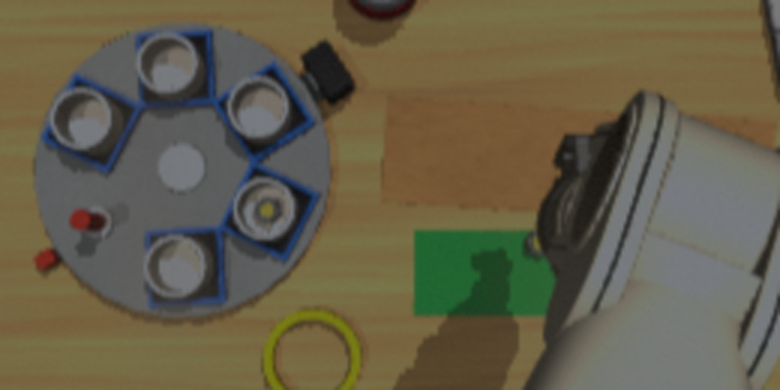

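The top view shows the slug in pocket 2's jar. On to slug 2.

Request:
{"api": "arm_command", "payload": {
  "motion": [
    {"x": 0.01,"y": -0.004,"z": 0,"roll": 0,"fingers": 0.6},
    {"x": 0.02,"y": -0.004,"z": 0,"roll": 0,"fingers": 0.6},
    {"x": 0.028,"y": 0,"z": 0,"roll": 0,"fingers": 0.6},
    {"x": 0.028,"y": 0,"z": 0,"roll": 0,"fingers": 0.6},
    {"x": 0.022,"y": 0,"z": 0,"roll": 0,"fingers": 0.6},
    {"x": 0.015,"y": 0,"z": 0,"roll": 0,"fingers": 0.6},
    {"x": 0.009,"y": 0,"z": 0,"roll": 0,"fingers": 0.6},
    {"x": 0.004,"y": 0,"z": 0,"roll": 0,"fingers": 0.6},
    {"x": 0.002,"y": 0,"z": 0,"roll": 0,"fingers": 0.6}
  ]
}}

```text
clock: 37.93
eef_pos: [0.4926, -0.1974, 0.0347]
tool_rot: [0.498, 0.498, -0.495, 0.509]
ft_force: [0.4, 0.7, 0.7]
grip_width: 0.0513
```

```bash
python3 -c "
from h import *
plan(.4878,-.212,.006,0)
"
```

```text
v 0.018
t 38.03 pos [ 0.493  -0.1979  0.0354] headY 0.74 tilt [ 0.015 -0.007 -1.   ] q5 1.177 w 0.0511 F [ 0.7  0.1 -0.5]
roll 0.013
after-roll shift [29.4 -5.6 13.9]
shift mm [29.4 -5.8 13.8] rows>= 1.0
```

Request:
{"api": "arm_command", "payload": {
  "motion": [
    {"x": 0,"y": -0.003,"z": 0.005,"roll": 0.013,"fingers": 0.6},
    {"x": 0.001,"y": -0.003,"z": 0.005,"roll": 0,"fingers": 0.6},
    {"x": 0.004,"y": 0,"z": 0.003,"roll": 0,"fingers": 0.6},
    {"x": 0.006,"y": 0,"z": 0.001,"roll": 0,"fingers": 0.6},
    {"x": 0.007,"y": 0,"z": 0,"roll": 0,"fingers": 0.6},
    {"x": 0.006,"y": 0,"z": 0,"roll": 0,"fingers": 0.6},
    {"x": 0.003,"y": 0,"z": 0,"roll": 0,"fingers": 0.6},
    {"x": 0.001,"y": 0,"z": 0,"roll": 0,"fingers": 0.6}
  ]
}}

```text
clock: 38.7
eef_pos: [0.4906, -0.2164, 0.0095]
tool_rot: [0.504, 0.49, -0.497, 0.508]
ft_force: [0.4, -0.1, 0.8]
grip_width: 0.0512
```

```bash
python3 -c "
from h import *
plan(.4878,-.212,.006,0)
"
```

```text
v 0.01
t 38.8 pos [ 0.4906 -0.2162  0.0097] headY -0.16 tilt [ 0.025 -0.012 -1.   ] q5 1.159 w 0.0514 F [-0.3  0.5 -0.3]
roll -0.003
after-roll shift [ 3.6 -2.9 -4.3]
shift mm [ 3.6 -2.9 -4.3] rows>= 1.0
```

Request:
{"api": "arm_command", "payload": {
  "motion": [
    {"x": 0.001,"y": -0.002,"z": -0.002,"roll": 0,"fingers": 0.6},
    {"x": 0.002,"y": -0.001,"z": -0.002,"roll": 0,"fingers": 0.6},
    {"x": 0,"y": 0,"z": 0,"roll": 0,"fingers": 0.15},
    {"x": 0,"y": 0,"z": 0,"roll": 0,"fingers": 0.15},
    {"x": 0,"y": 0,"z": 0,"roll": 0,"fingers": 0.15},
    {"x": 0,"y": 0,"z": 0,"roll": 0,"fingers": 0.15},
    {"x": 0,"y": 0,"z": 0,"roll": 0,"fingers": 0.15}
  ]
}}

```text
clock: 39.38
eef_pos: [0.4882, -0.2114, 0.0073]
tool_rot: [0.504, 0.49, -0.497, 0.509]
ft_force: [-0.6, -0.3, -0.6]
grip_width: 0.021
```

```bash
python3 -c "
from h import *
plan(*pk(3),.15,0)
"
```

```text
v 0.002
t 39.48 pos [ 0.4881 -0.2114  0.0072] headY -0.1 tilt [ 0.026 -0.012 -1.   ] q5 1.164 w 0.0206 F [ 0.1 -0.3 -0.6]
roll -0.002
after-roll shift [-142.7  123.3 -251.2]
shift mm [-142.7  122.9 -251.5] rows>= 8.0
```

Request:
{"api": "arm_command", "payload": {
  "motion": [
    {"x": -0.01,"y": 0,"z": 0,"roll": 0,"fingers": 0.15},
    {"x": -0.025,"y": 0,"z": 0,"roll": 0,"fingers": 0.15},
    {"x": -0.035,"y": 0,"z": 0,"roll": 0,"fingers": 0.15},
    {"x": -0.035,"y": 0.004,"z": -0.008,"roll": 0,"fingers": 0.15},
    {"x": -0.025,"y": 0.01,"z": -0.02,"roll": 0,"fingers": 0.15},
    {"x": -0.012,"y": 0.015,"z": -0.03,"roll": 0,"fingers": 0.15},
    {"x": -0.004,"y": 0.0175,"z": -0.036,"roll": 0,"fingers": 0.15},
    {"x": 0,"y": 0.018,"z": -0.037,"roll": 0,"fingers": 0.15},
    {"x": 0,"y": 0.018,"z": -0.037,"roll": 0,"fingers": 0.15},
    {"x": 0,"y": 0.016,"z": -0.034,"roll": 0,"fingers": 0.15},
    {"x": 0,"y": 0.012,"z": -0.026,"roll": 0,"fingers": 0.15},
    {"x": 0,"y": 0.008,"z": -0.017,"roll": 0,"fingers": 0.15},
    {"x": 0,"y": 0.004,"z": -0.009,"roll": 0,"fingers": 0.15},
    {"x": 0,"y": 0.001,"z": -0.003,"roll": 0,"fingers": 0.15}
  ]
}}

```text
clock: 40.65
eef_pos: [0.614, 0.0566, 0.1714]
tool_rot: [0.509, 0.486, -0.496, 0.508]
ft_force: [1.0, -0.5, -0.1]
grip_width: 0.0209
```

```bash
python3 -c "
from h import *
plan(*pk(3),.1,0)
"
```

```text
v 0.032
t 40.75 pos [0.6134 0.0551 0.1712] headY -0.67 tilt [ 0.034 -0.01  -0.999] q5 1.678 w 0.0209 F [-0.2 -0.6 -0.5]
roll -0.012
after-roll shift [71.1 -8.  12.9]
shift mm [71.1 -7.8 13. ] rows>= 2.0
```

Request:
{"api": "arm_command", "payload": {
  "motion": [
    {"x": 0.008,"y": -0.004,"z": 0.003,"roll": 0,"fingers": 0.15},
    {"x": 0.014,"y": -0.003,"z": 0.002,"roll": 0,"fingers": 0.15},
    {"x": 0.016,"y": -0.001,"z": 0,"roll": 0,"fingers": 0.15},
    {"x": 0.014,"y": 0,"z": 0,"roll": 0,"fingers": 0.15},
    {"x": 0.009,"y": 0,"z": 0,"roll": 0,"fingers": 0.15},
    {"x": 0.005,"y": 0,"z": 0,"roll": 0,"fingers": 0.15},
    {"x": 0.002,"y": 0,"z": 0,"roll": 0,"fingers": 0.15}
  ]
}}

```text
clock: 41.33
eef_pos: [0.6042, 0.0374, 0.1033]
tool_rot: [0.511, 0.482, -0.501, 0.505]
ft_force: [-0.1, -0.2, 0.1]
grip_width: 0.0205
```

```bash
python3 -c "
from h import *
plan(*pk(3),.1,0)
"
```

```text
v 0.024
t 41.43 pos [0.6047 0.0378 0.1039] headY -1.45 tilt [ 0.034 -0.014 -0.999] q5 1.667 w 0.0211 F [-0.5  0.3 -0.7]
roll -0.025
after-roll shift [ 3.9  3.  -3.7]
shift mm [ 3.9  2.9 -3.8] rows>= 1.0
```

Request:
{"api": "arm_command", "payload": {
  "motion": [
    {"x": 0.002,"y": 0.002,"z": -0.002,"roll": -0.012,"fingers": 0.15},
    {"x": 0.001,"y": 0.001,"z": -0.002,"roll": -0.012,"fingers": 0.15},
    {"x": 0,"y": 0,"z": 0,"roll": 0,"fingers": 0.6},
    {"x": 0,"y": 0,"z": 0,"roll": 0,"fingers": 0.6},
    {"x": 0,"y": 0,"z": 0,"roll": 0,"fingers": 0.6},
    {"x": -0.01,"y": 0,"z": 0,"roll": 0,"fingers": 0.6},
    {"x": -0.02,"y": 0,"z": 0,"roll": 0,"fingers": 0.6},
    {"x": -0.02,"y": -0.005,"z": 0.01,"roll": 0,"fingers": 0.6},
    {"x": -0.008,"y": -0.01,"z": 0.02,"roll": 0,"fingers": 0.6},
    {"x": 0,"y": -0.015,"z": 0.03,"roll": 0,"fingers": 0.6},
    {"x": 0,"y": -0.019,"z": 0.037,"roll": 0,"fingers": 0.6},
    {"x": 0,"y": -0.019,"z": 0.037,"roll": 0,"fingers": 0.6},
    {"x": 0,"y": -0.019,"z": 0.037,"roll": 0,"fingers": 0.6},
    {"x": 0,"y": -0.019,"z": 0.037,"roll": 0,"fingers": 0.6},
    {"x": 0,"y": -0.017,"z": 0.034,"roll": 0,"fingers": 0.6},
    {"x": 0,"y": -0.013,"z": 0.026,"roll": 0,"fingers": 0.6},
    {"x": 0,"y": -0.008,"z": 0.017,"roll": 0,"fingers": 0.6},
    {"x": 0,"y": -0.004,"z": 0.009,"roll": 0,"fingers": 0.6},
    {"x": 0,"y": -0.001,"z": 0.003,"roll": 0,"fingers": 0.6}
  ]
}}

```text
clock: 43.02
eef_pos: [0.4619, -0.2633, 0.1769]
tool_rot: [0.507, 0.482, -0.486, 0.523]
ft_force: [0.1, 0.5, -0.2]
grip_width: 0.0512
```

```bash
python3 -c "
from h import *
plan(.455,-.2517,.006,0)
c=camera('scene');print([(p.round(4),int(a)) for p,a in slugs(c) if a>8])
zoom('top','t21',200,150,460,280,3)
"
```

```text
v 0.033
t 43.12 pos [ 0.4628 -0.262   0.1767] headY 0.79 tilt [ 0.062 -0.019 -0.998] q5 1.034 w 0.0511 F [-0.6  0.1 -0.1]
roll 0.014
after-roll shift [169.7 -18.4 -13.5]
shift mm [169.7 -18.2 -13.8] rows>= 5.0
[(array([ 0.4563, -0.2519]), 23), (array([ 0.4671, -0.3111]), 25), (array([ 0.4623, -0.3739]), 28)]
```

View pics/t21.png

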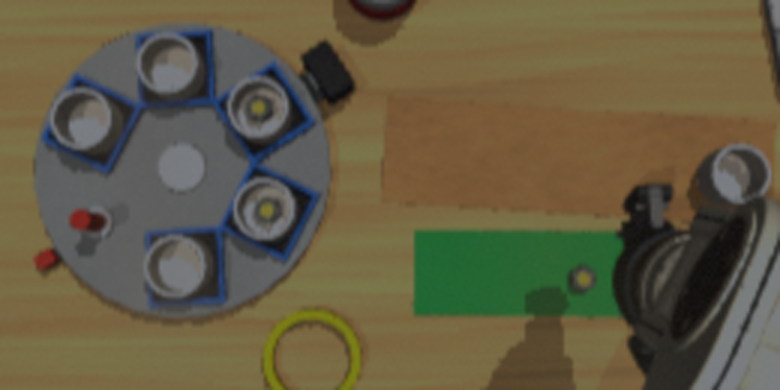

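Request:
{"api": "arm_command", "payload": {
  "motion": [
    {"x": -0.04,"y": 0,"z": 0,"roll": 0,"fingers": 0.6},
    {"x": 0,"y": 0,"z": 0,"roll": 0,"fingers": 0.6},
    {"x": -0.04,"y": 0,"z": 0,"roll": 0.014,"fingers": 0.6},
    {"x": 0,"y": 0,"z": 0,"roll": 0,"fingers": 0.6},
    {"x": -0.04,"y": 0,"z": 0,"roll": 0,"fingers": 0.6},
    {"x": 0,"y": 0,"z": 0,"roll": 0,"fingers": 0.6}
  ]
}}

```text
clock: 43.72
eef_pos: [0.4488, -0.2438, 0.2777]
tool_rot: [0.505, 0.495, -0.487, 0.513]
ft_force: [2.1, -0.5, 2.6]
grip_width: 0.0512
```

```bash
python3 -c "
from h import *
plan(.455,-.2517,.006,0)
"
```

```text
v 0.02
t 43.82 pos [ 0.447  -0.2427  0.2721] headY 0.91 tilt [ 0.026  0.005 -1.   ] q5 1.047 w 0.0512 F [0.4 0.2 0.1]
roll 0.016
after-roll shift [266.2   1.   10.3]
shift mm [266.2   0.8  10.3] rows>= 7.0
```

Descend smoothly.

Request:
{"api": "arm_command", "payload": {
  "motion": [
    {"x": 0.012,"y": 0,"z": 0.004,"roll": 0.016,"fingers": 0.6},
    {"x": 0.025,"y": 0,"z": 0.003,"roll": 0,"fingers": 0.6},
    {"x": 0.035,"y": 0,"z": 0.002,"roll": 0,"fingers": 0.6},
    {"x": 0.035,"y": 0,"z": 0,"roll": 0,"fingers": 0.6},
    {"x": 0.035,"y": 0,"z": 0,"roll": 0,"fingers": 0.6},
    {"x": 0.03,"y": 0,"z": 0,"roll": 0,"fingers": 0.6},
    {"x": 0.024,"y": 0,"z": 0,"roll": 0,"fingers": 0.6},
    {"x": 0.017,"y": 0,"z": 0,"roll": 0,"fingers": 0.6},
    {"x": 0.011,"y": 0,"z": 0,"roll": 0,"fingers": 0.6},
    {"x": 0.006,"y": 0,"z": 0,"roll": 0,"fingers": 0.6},
    {"x": 0.002,"y": 0,"z": 0,"roll": 0,"fingers": 0.6}
  ]
}}

```text
clock: 44.73
eef_pos: [0.4697, -0.2472, 0.0336]
tool_rot: [0.506, 0.492, -0.485, 0.517]
ft_force: [-0.5, -0.3, -0.1]
grip_width: 0.0512
```

```bash
python3 -c "
from h import *
plan(.455,-.2517,.006,0)
"
```

```text
v 0.025
t 44.83 pos [ 0.4701 -0.2476  0.0347] headY 0.99 tilt [ 0.047 -0.004 -0.999] q5 1.059 w 0.0512 F [ 0.2  0.1 -0.2]
roll 0.017
after-roll shift [ 28.  -16.4   4. ]
shift mm [ 28.  -16.5   3.7] rows>= 1.0
```

Request:
{"api": "arm_command", "payload": {
  "motion": [
    {"x": 0,"y": -0.006,"z": 0.002,"roll": 0.017,"fingers": 0.6},
    {"x": 0,"y": -0.006,"z": 0.001,"roll": 0,"fingers": 0.6},
    {"x": 0,"y": -0.004,"z": 0,"roll": 0,"fingers": 0.6},
    {"x": 0.001,"y": -0.001,"z": 0,"roll": 0,"fingers": 0.6}
  ]
}}

```text
clock: 45.17
eef_pos: [0.455, -0.2525, 0.0367]
tool_rot: [0.511, 0.484, -0.489, 0.515]
ft_force: [-0.3, 0.3, -0.2]
grip_width: 0.0513
```

```bash
python3 -c "
from h import *
plan(.455,-.2517,.006,0)
"
```

```text
v 0.01
t 45.27 pos [ 0.4553 -0.2525  0.0365] headY -0.03 tilt [ 0.054 -0.008 -0.999] q5 1.054 w 0.0508 F [-0.1  0.1  0.3]
roll -0.001
after-roll shift [30.4 -1.9 -1. ]
shift mm [30.4 -1.9 -1. ] rows>= 1.0
```

Request:
{"api": "arm_command", "payload": {
  "motion": [
    {"x": 0.004,"y": -0.001,"z": -0.001,"roll": 0,"fingers": 0.6},
    {"x": 0.007,"y": -0.001,"z": 0,"roll": 0,"fingers": 0.6},
    {"x": 0.008,"y": 0,"z": 0,"roll": 0,"fingers": 0.6},
    {"x": 0.006,"y": 0,"z": 0,"roll": 0,"fingers": 0.6},
    {"x": 0.003,"y": 0,"z": 0,"roll": 0,"fingers": 0.6},
    {"x": 0.001,"y": 0,"z": 0,"roll": 0,"fingers": 0.6}
  ]
}}

```text
clock: 45.77
eef_pos: [0.4554, -0.2521, 0.005]
tool_rot: [0.512, 0.483, -0.488, 0.516]
ft_force: [-0.2, 0.0, -0.3]
grip_width: 0.0514
```

```bash
python3 -c "
from h import *
plan(.455,-.2517,.006,0)
"
```

```text
v 0.013
t 45.87 pos [ 0.4554 -0.2521  0.0054] headY -0.04 tilt [ 0.056 -0.009 -0.998] q5 1.055 w 0.0512 F [-0.7 -0.1  0.2]
roll -0.001
after-roll shift [-0.7 -0.4 -0.4]
shift mm [-0.7 -0.4 -0.4] rows>= 1.0
```

Request:
{"api": "arm_command", "payload": {
  "motion": [
    {"x": -0.001,"y": 0,"z": 0,"roll": 0,"fingers": 0.15},
    {"x": 0,"y": 0,"z": 0,"roll": 0,"fingers": 0.15},
    {"x": 0,"y": 0,"z": 0,"roll": 0,"fingers": 0.15},
    {"x": 0,"y": 0,"z": 0,"roll": 0,"fingers": 0.15},
    {"x": 0,"y": 0,"z": 0,"roll": 0,"fingers": 0.15}
  ]
}}

```text
clock: 46.28
eef_pos: [0.4561, -0.2524, 0.0074]
tool_rot: [0.512, 0.483, -0.488, 0.516]
ft_force: [0.2, -0.1, -0.4]
grip_width: 0.0215
```

```bash
python3 -c "
from h import *
plan(*pk(4),.15,0)
"
```

```text
v 0.002
t 46.38 pos [ 0.456  -0.2524  0.0073] headY -0.04 tilt [ 0.057 -0.01  -0.998] q5 1.055 w 0.0217 F [ 0.  -0.6 -0.4]
roll -0.001
after-roll shift [-135.1  200.2 -372.9]
shift mm [-135.1  199.9 -373. ] rows>= 11.0
```

Request:
{"api": "arm_command", "payload": {
  "motion": [
    {"x": -0.03,"y": 0,"z": 0,"roll": 0,"fingers": 0.15},
    {"x": -0.04,"y": 0,"z": 0,"roll": 0,"fingers": 0.15},
    {"x": 0,"y": 0,"z": 0,"roll": 0,"fingers": 0.15},
    {"x": -0.04,"y": 0,"z": 0,"roll": 0,"fingers": 0.15},
    {"x": 0,"y": 0,"z": 0,"roll": 0,"fingers": 0.15},
    {"x": -0.04,"y": 0,"z": 0,"roll": 0,"fingers": 0.15},
    {"x": 0,"y": 0,"z": 0,"roll": 0,"fingers": 0.15}
  ]
}}

```text
clock: 46.97
eef_pos: [0.4456, -0.2497, 0.1501]
tool_rot: [0.511, 0.485, -0.489, 0.514]
ft_force: [2.1, -0.3, 0.3]
grip_width: 0.0217
```

```bash
python3 -c "
from h import *
plan(*pk(4),.16,0)
"
```

```text
v 0.04
t 47.07 pos [ 0.4421 -0.2477  0.1446] headY -0.05 tilt [ 0.043 -0.001 -0.999] q5 1.049 w 0.022 F [ 0.  -0.2 -0.6]
roll -0.001
after-roll shift [  -7.1  206.7 -369.5]
shift mm [  -7.1  206.4 -369.7] rows>= 11.0
```

Request:
{"api": "arm_command", "payload": {
  "motion": [
    {"x": -0.006,"y": 0.006,"z": -0.012,"roll": 0,"fingers": 0.15},
    {"x": -0.006,"y": 0.013,"z": -0.024,"roll": 0,"fingers": 0.15},
    {"x": -0.003,"y": 0.018,"z": -0.033,"roll": 0,"fingers": 0.15},
    {"x": -0.001,"y": 0.02,"z": -0.036,"roll": 0,"fingers": 0.15},
    {"x": -0.001,"y": 0.02,"z": -0.036,"roll": 0,"fingers": 0.15},
    {"x": -0.001,"y": 0.02,"z": -0.036,"roll": 0,"fingers": 0.15},
    {"x": -0.001,"y": 0.02,"z": -0.036,"roll": 0,"fingers": 0.15},
    {"x": -0.001,"y": 0.02,"z": -0.036,"roll": 0,"fingers": 0.15},
    {"x": 0,"y": 0.02,"z": -0.036,"roll": 0,"fingers": 0.15},
    {"x": 0,"y": 0.018,"z": -0.032,"roll": 0,"fingers": 0.15},
    {"x": 0,"y": 0.013,"z": -0.024,"roll": 0,"fingers": 0.15},
    {"x": 0,"y": 0.008,"z": -0.014,"roll": 0,"fingers": 0.15},
    {"x": 0,"y": 0.004,"z": -0.007,"roll": 0,"fingers": 0.15},
    {"x": 0,"y": 0.001,"z": -0.002,"roll": 0,"fingers": 0.15}
  ]
}}

```text
clock: 48.23
eef_pos: [0.6452, 0.1292, 0.1568]
tool_rot: [0.508, 0.491, -0.496, 0.505]
ft_force: [0.5, 0.1, 0.5]
grip_width: 0.0216
```

```bash
python3 -c "
from h import *
plan(*pk(4),.1,0)
"
```

```text
v 0.028
t 48.33 pos [0.6444 0.1276 0.1569] headY -0.54 tilt [ 0.025 -0.003 -1.   ] q5 1.779 w 0.022 F [ 0.2  0.2 -0.9]
roll -0.009
after-roll shift [57.   2.6  5.6]
shift mm [57.   2.6  5.6] rows>= 2.0
```

Request:
{"api": "arm_command", "payload": {
  "motion": [
    {"x": 0.007,"y": 0.002,"z": 0,"roll": 0,"fingers": 0.15},
    {"x": 0.011,"y": 0,"z": 0,"roll": 0,"fingers": 0.15},
    {"x": 0.013,"y": 0,"z": 0,"roll": 0,"fingers": 0.15},
    {"x": 0.011,"y": 0,"z": 0,"roll": 0,"fingers": 0.15},
    {"x": 0.007,"y": 0,"z": 0,"roll": 0,"fingers": 0.15},
    {"x": 0.004,"y": 0,"z": 0,"roll": 0,"fingers": 0.15},
    {"x": 0.002,"y": 0,"z": 0,"roll": 0,"fingers": 0.15}
  ]
}}

```text
clock: 48.92
eef_pos: [0.6452, 0.1174, 0.0974]
tool_rot: [0.51, 0.488, -0.501, 0.501]
ft_force: [0.5, 0.4, -2.0]
grip_width: 0.0218
```

```bash
python3 -c "
from h import *
plan(*pk(4),.1,0)
"
```

```text
v 0.026
t 49.02 pos [0.6454 0.1177 0.0978] headY -1.2 tilt [ 0.023 -0.005 -1.   ] q5 1.776 w 0.0214 F [-0.2 -0.1 -0.5]
roll -0.021
after-roll shift [-2.1  3.  -4.1]
shift mm [-2.1  2.9 -4.2] rows>= 1.0
```

Request:
{"api": "arm_command", "payload": {
  "motion": [
    {"x": -0.001,"y": 0.002,"z": -0.002,"roll": -0.01,"fingers": 0.15},
    {"x": -0.001,"y": 0.001,"z": -0.002,"roll": -0.01,"fingers": 0.15},
    {"x": 0,"y": 0,"z": 0,"roll": 0,"fingers": 0.6},
    {"x": 0,"y": 0,"z": 0,"roll": 0,"fingers": 0.6},
    {"x": 0,"y": 0,"z": 0,"roll": 0,"fingers": 0.6},
    {"x": -0.01,"y": 0,"z": 0,"roll": 0,"fingers": 0.6},
    {"x": -0.025,"y": 0,"z": 0,"roll": 0,"fingers": 0.6},
    {"x": -0.025,"y": 0,"z": 0,"roll": 0,"fingers": 0.6},
    {"x": 0,"y": 0,"z": 0,"roll": 0,"fingers": 0.6}
  ]
}}

```text
clock: 49.77
eef_pos: [0.6482, 0.1232, 0.1664]
tool_rot: [0.505, 0.493, -0.494, 0.508]
ft_force: [1.5, 0.5, 1.3]
grip_width: 0.0516
```

```bash
python3 -c "
from h import *
plan(.466,-.311,.15,0)
c=camera('scene');print([(p.round(4),int(a)) for p,a in slugs(c) if a>8])
"
```

```text
v 0.048
t 49.87 pos [0.6467 0.1229 0.1623] headY 0.13 tilt [ 0.021 -0.005 -1.   ] q5 1.761 w 0.0512 F [ 0.2 -0.1 -0.9]
roll 0.002
after-roll shift [  10.7 -180.9  433.9]
shift mm [  10.7 -181.9  433.4] rows>= 12.0
[(array([ 0.4674, -0.311 ]), 24), (array([ 0.4623, -0.3741]), 26)]
```

Request:
{"api": "arm_command", "payload": {
  "motion": [
    {"x": 0,"y": -0.005,"z": 0.012,"roll": 0,"fingers": 0.6},
    {"x": 0,"y": -0.01,"z": 0.024,"roll": 0,"fingers": 0.6},
    {"x": 0,"y": -0.014,"z": 0.034,"roll": 0,"fingers": 0.6},
    {"x": 0,"y": -0.0155,"z": 0.037,"roll": 0,"fingers": 0.6},
    {"x": 0,"y": -0.0155,"z": 0.037,"roll": 0,"fingers": 0.6},
    {"x": 0,"y": -0.0155,"z": 0.037,"roll": 0,"fingers": 0.6},
    {"x": 0,"y": -0.0155,"z": 0.037,"roll": 0,"fingers": 0.6},
    {"x": 0,"y": -0.0155,"z": 0.037,"roll": 0,"fingers": 0.6},
    {"x": 0,"y": -0.0155,"z": 0.037,"roll": 0,"fingers": 0.6},
    {"x": 0,"y": -0.0155,"z": 0.037,"roll": 0,"fingers": 0.6},
    {"x": 0,"y": -0.0155,"z": 0.037,"roll": 0,"fingers": 0.6},
    {"x": 0,"y": -0.013,"z": 0.032,"roll": 0,"fingers": 0.6},
    {"x": 0,"y": -0.01,"z": 0.023,"roll": 0,"fingers": 0.6},
    {"x": 0,"y": -0.005,"z": 0.012,"roll": 0,"fingers": 0.6},
    {"x": 0,"y": -0.002,"z": 0.005,"roll": 0,"fingers": 0.6},
    {"x": 0,"y": 0,"z": 0.001,"roll": 0,"fingers": 0.6}
  ]
}}

```text
clock: 51.25
eef_pos: [0.4448, -0.3293, 0.1385]
tool_rot: [0.496, 0.507, -0.5, 0.497]
ft_force: [-0.1, -0.2, 0.1]
grip_width: 0.0513
```

```bash
python3 -c "
from h import *
plan(.466,-.311,.006,0)
"
```

```text
v 0.026
t 51.35 pos [ 0.4456 -0.328   0.1387] headY 0.58 tilt [-0.014  0.005 -1.   ] q5 0.929 w 0.051 F [-0.4  1.2  0.2]
roll 0.01
after-roll shift [132.5  22.2 -16.3]
shift mm [132.5  22.4 -16.1] rows>= 4.0
```

Request:
{"api": "arm_command", "payload": {
  "motion": [
    {"x": 0.01,"y": 0.006,"z": -0.003,"roll": 0.01,"fingers": 0.6},
    {"x": 0.018,"y": 0.006,"z": -0.003,"roll": 0,"fingers": 0.6},
    {"x": 0.022,"y": 0.005,"z": -0.002,"roll": 0,"fingers": 0.6},
    {"x": 0.02,"y": 0.003,"z": 0,"roll": 0,"fingers": 0.6},
    {"x": 0.015,"y": 0,"z": 0,"roll": 0,"fingers": 0.6},
    {"x": 0.01,"y": 0,"z": 0,"roll": 0,"fingers": 0.6},
    {"x": 0.006,"y": 0,"z": 0,"roll": 0,"fingers": 0.6},
    {"x": 0.003,"y": 0,"z": 0,"roll": 0,"fingers": 0.6}
  ]
}}

```text
clock: 52.02
eef_pos: [0.4737, -0.3061, 0.027]
tool_rot: [0.495, 0.508, -0.497, 0.499]
ft_force: [-0.1, 0.2, 0.1]
grip_width: 0.0512
```

```bash
python3 -c "
from h import *
plan(.466,-.311,.006,0)
"
```

```text
v 0.026
t 52.12 pos [ 0.4736 -0.3066  0.0277] headY 0.84 tilt [-0.01   0.007 -1.   ] q5 0.981 w 0.0513 F [-0.5 -0.1 -0.4]
roll 0.015
after-roll shift [21.7 -7.4  4.5]
shift mm [21.7 -7.4  4.4] rows>= 1.0
```

Request:
{"api": "arm_command", "payload": {
  "motion": [
    {"x": 0,"y": -0.004,"z": 0.002,"roll": 0.015,"fingers": 0.6},
    {"x": 0.001,"y": -0.003,"z": 0.002,"roll": 0,"fingers": 0.6},
    {"x": 0.004,"y": -0.001,"z": 0,"roll": 0,"fingers": 0.6},
    {"x": 0.006,"y": 0,"z": 0,"roll": 0,"fingers": 0.6},
    {"x": 0.006,"y": 0,"z": 0,"roll": 0,"fingers": 0.6},
    {"x": 0.003,"y": 0,"z": 0,"roll": 0,"fingers": 0.6},
    {"x": 0.001,"y": 0,"z": 0,"roll": 0,"fingers": 0.6}
  ]
}}

```text
clock: 52.7
eef_pos: [0.4675, -0.313, 0.009]
tool_rot: [-0.501, -0.5, 0.501, -0.498]
ft_force: [-0.1, 0.5, -0.2]
grip_width: 0.0512
```

```bash
python3 -c "
from h import *
plan(.466,-.311,.006,0)
"
```

```text
v 0.008
t 52.8 pos [ 0.4675 -0.3129  0.0092] headY -0.16 tilt [-0.003  0.002 -1.   ] q5 0.984 w 0.0511 F [-0.5  0.9 -0.3]
roll -0.003
after-roll shift [ 3.2 -1.5 -1.9]
shift mm [ 3.2 -1.5 -1.9] rows>= 1.0
```

Request:
{"api": "arm_command", "payload": {
  "motion": [
    {"x": 0.002,"y": -0.001,"z": -0.002,"roll": 0,"fingers": 0.6},
    {"x": 0.001,"y": 0,"z": 0,"roll": 0,"fingers": 0.6},
    {"x": 0,"y": 0,"z": 0,"roll": 0,"fingers": 0.15},
    {"x": 0,"y": 0,"z": 0,"roll": 0,"fingers": 0.15},
    {"x": 0,"y": 0,"z": 0,"roll": 0,"fingers": 0.15},
    {"x": 0,"y": 0,"z": 0,"roll": 0,"fingers": 0.15},
    {"x": 0,"y": 0,"z": 0,"roll": 0,"fingers": 0.15},
    {"x": -0.01,"y": 0,"z": 0,"roll": 0,"fingers": 0.15},
    {"x": -0.025,"y": 0,"z": 0,"roll": 0,"fingers": 0.15},
    {"x": -0.035,"y": 0,"z": 0,"roll": 0,"fingers": 0.15},
    {"x": -0.035,"y": 0,"z": 0,"roll": 0,"fingers": 0.15},
    {"x": -0.025,"y": 0,"z": 0,"roll": 0,"fingers": 0.15},
    {"x": -0.012,"y": 0,"z": 0,"roll": 0,"fingers": 0.15}
  ]
}}

```text
clock: 53.88
eef_pos: [0.4635, -0.3085, 0.1517]
tool_rot: [0.5, 0.505, -0.502, 0.494]
ft_force: [0.3, -0.1, -0.1]
grip_width: 0.0214
```

```bash
python3 -c "
from h import *
plan(*pk(5),.16,0)
c=zoom('top','t22',200,150,460,280,3)
c=camera('scene');print([(p.round(4),int(a)) for p,a in slugs(c) if a>8])
"
```

```text
v 0.074
t 53.98 pos [ 0.4643 -0.3091  0.1516] headY -0.14 tilt [-0.01   0.007 -1.   ] q5 0.986 w 0.0216 F [ 0.5  0.6 -0.7]
roll -0.002
after-roll shift [  -6.2  134.7 -506.3]
shift mm [  -6.2  133.4 -506.6] rows>= 13.0
[(array([ 0.4623, -0.3739]), 28)]
```

View pics/t22.png

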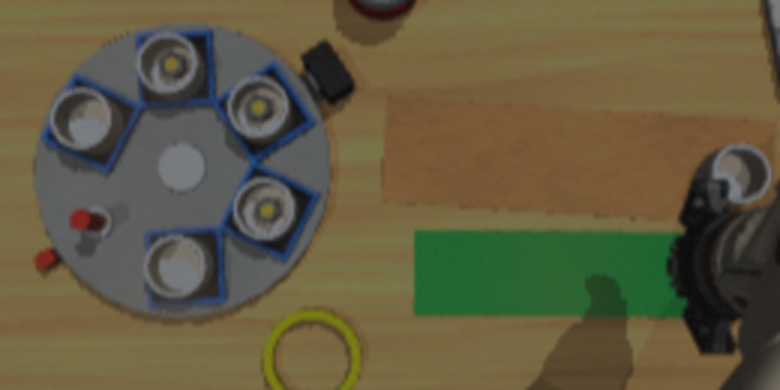

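Request:
{"api": "arm_command", "payload": {
  "motion": [
    {"x": -0.002,"y": 0.003,"z": -0.012,"roll": 0,"fingers": 0.15},
    {"x": -0.002,"y": 0.006,"z": -0.024,"roll": 0,"fingers": 0.15},
    {"x": -0.002,"y": 0.009,"z": -0.034,"roll": 0,"fingers": 0.15},
    {"x": -0.002,"y": 0.011,"z": -0.038,"roll": 0,"fingers": 0.15},
    {"x": -0.002,"y": 0.011,"z": -0.038,"roll": 0,"fingers": 0.15},
    {"x": -0.002,"y": 0.011,"z": -0.038,"roll": 0,"fingers": 0.15},
    {"x": -0.001,"y": 0.011,"z": -0.038,"roll": 0,"fingers": 0.15},
    {"x": -0.001,"y": 0.011,"z": -0.038,"roll": 0,"fingers": 0.15},
    {"x": -0.001,"y": 0.011,"z": -0.038,"roll": 0,"fingers": 0.15},
    {"x": -0.001,"y": 0.011,"z": -0.038,"roll": 0,"fingers": 0.15},
    {"x": -0.001,"y": 0.011,"z": -0.038,"roll": 0,"fingers": 0.15},
    {"x": -0.001,"y": 0.011,"z": -0.038,"roll": 0,"fingers": 0.15},
    {"x": -0.001,"y": 0.01,"z": -0.037,"roll": 0,"fingers": 0.15},
    {"x": 0,"y": 0.007,"z": -0.03,"roll": 0,"fingers": 0.15},
    {"x": 0,"y": 0.005,"z": -0.018,"roll": 0,"fingers": 0.15},
    {"x": 0,"y": 0.002,"z": -0.009,"roll": 0,"fingers": 0.15},
    {"x": 0,"y": 0,"z": -0.003,"roll": 0,"fingers": 0.15}
  ]
}}

```text
clock: 55.5
eef_pos: [0.5882, 0.2366, 0.1383]
tool_rot: [0.486, 0.522, -0.516, 0.475]
ft_force: [-0.2, 0.1, -0.8]
grip_width: 0.0217
```

```bash
python3 -c "
from h import *
plan(*pk(5),.1,0)
"
```

```text
v 0.039
t 55.6 pos [0.5879 0.2348 0.1385] headY -0.27 tilt [-0.077  0.016 -0.997] q5 1.934 w 0.0218 F [-0.9  0.3 -0.7]
roll -0.005
after-roll shift [36.9 14.1 38.3]
shift mm [36.9 14.2 38.2] rows>= 2.0
```

Request:
{"api": "arm_command", "payload": {
  "motion": [
    {"x": -0.008,"y": 0.003,"z": 0.006,"roll": 0,"fingers": 0.15},
    {"x": -0.015,"y": 0.003,"z": 0.009,"roll": 0,"fingers": 0.15},
    {"x": -0.02,"y": 0.003,"z": 0.009,"roll": 0,"fingers": 0.15},
    {"x": -0.015,"y": 0.003,"z": 0.006,"roll": 0,"fingers": 0.15},
    {"x": -0.01,"y": 0.002,"z": 0.003,"roll": 0,"fingers": 0.15},
    {"x": -0.005,"y": 0,"z": 0,"roll": 0,"fingers": 0.15},
    {"x": -0.002,"y": 0,"z": 0,"roll": 0,"fingers": 0.15}
  ]
}}

```text
clock: 56.18
eef_pos: [0.6063, 0.1836, 0.2166]
tool_rot: [-0.487, -0.518, 0.523, -0.471]
ft_force: [0.1, -0.2, -0.3]
grip_width: 0.0219
```

```bash
python3 -c "
from h import *
plan(*pk(5),.1,0)
"
```

```text
v 0.026
t 56.28 pos [0.6061 0.1843 0.2159] headY -1.14 tilt [-0.083  0.011 -0.996] q5 1.869 w 0.0219 F [ 0.1  0.1 -1.1]
roll -0.02
after-roll shift [116.2   2.7 -11.5]
shift mm [116.2   2.4 -11.6] rows>= 3.0
```

Request:
{"api": "arm_command", "payload": {
  "motion": [
    {"x": 0.035,"y": 0,"z": 0,"roll": 0,"fingers": 0.15},
    {"x": 0,"y": 0,"z": 0,"roll": 0,"fingers": 0.15}
  ]
}}

```text
clock: 56.45
eef_pos: [0.6003, 0.1831, 0.1783]
tool_rot: [-0.485, -0.519, 0.525, -0.47]
ft_force: [-0.8, 0.4, -4.1]
grip_width: 0.0218
```

```bash
python3 -c "
from h import *
plan(*pk(5),.1,0)
"
```

```text
v 0.096
t 56.55 pos [0.6061 0.185  0.1867] headY -1.18 tilt [-0.073  0.014 -0.997] q5 1.871 w 0.0217 F [ 0.5  0.9 -0.4]
roll -0.021
after-roll shift [ 87.2  -0.6 -10.8]
shift mm [ 87.2  -0.8 -10.8] rows>= 3.0
```

Request:
{"api": "arm_command", "payload": {
  "motion": [
    {"x": 0.035,"y": 0,"z": -0.005,"roll": 0,"fingers": 0.15},
    {"x": 0,"y": 0,"z": 0,"roll": 0,"fingers": 0.15}
  ]
}}

```text
clock: 56.72
eef_pos: [0.605, 0.1913, 0.1547]
tool_rot: [-0.491, -0.516, 0.518, -0.473]
ft_force: [-2.2, -0.1, -3.6]
grip_width: 0.022
```

```bash
python3 -c "
from h import *
plan(*pk(5),.1,0)
"
```

```text
v 0.06
t 56.82 pos [0.6112 0.1924 0.1635] headY -1.17 tilt [-0.053  0.02  -0.998] q5 1.88 w 0.0221 F [0.6 0.3 1. ]
roll -0.02
after-roll shift [64.1 -8.8 -3.5]
shift mm [64.1 -8.8 -3.3] rows>= 2.0
```

Request:
{"api": "arm_command", "payload": {
  "motion": [
    {"x": 0.03,"y": -0.004,"z": -0.004,"roll": -0.02,"fingers": 0.15},
    {"x": 0,"y": 0,"z": 0,"roll": 0,"fingers": 0.15}
  ]
}}

```text
clock: 56.98
eef_pos: [0.6109, 0.1985, 0.1411]
tool_rot: [0.496, 0.516, -0.504, 0.484]
ft_force: [-2.3, -0.1, -2.4]
grip_width: 0.0216
```

```bash
python3 -c "
from h import *
plan(*pk(5),.1,0)
"
```

```text
v 0.019
t 57.08 pos [0.6159 0.1991 0.1478] headY -0.06 tilt [-0.028  0.027 -0.999] q5 1.869 w 0.0217 F [0.4 1.4 0.8]
roll -0.001
after-roll shift [ 48.2 -15.5   3.3]
shift mm [ 48.2 -15.5   3.3] rows>= 2.0
```

Now I'll lower smoothly and correct sideways.

Request:
{"api": "arm_command", "payload": {
  "motion": [
    {"x": 0.005,"y": -0.005,"z": 0.002,"roll": 0,"fingers": 0.15},
    {"x": 0.009,"y": -0.005,"z": 0.001,"roll": 0,"fingers": 0.15},
    {"x": 0.011,"y": -0.004,"z": 0,"roll": 0,"fingers": 0.15},
    {"x": 0.009,"y": -0.002,"z": 0,"roll": 0,"fingers": 0.15},
    {"x": 0.006,"y": 0,"z": 0,"roll": 0,"fingers": 0.15},
    {"x": 0.004,"y": 0,"z": 0,"roll": 0,"fingers": 0.15},
    {"x": 0.002,"y": 0,"z": 0,"roll": 0,"fingers": 0.15}
  ]
}}

```text
clock: 57.67
eef_pos: [0.6112, 0.199, 0.1184]
tool_rot: [0.511, 0.507, -0.491, 0.491]
ft_force: [0.1, -0.2, -0.4]
grip_width: 0.0215
```

```bash
python3 -c "
from h import *
plan(*pk(5),.1,0)
"
```

```text
v 0.006
t 57.77 pos [0.611  0.199  0.1182] headY -0.25 tilt [ 0.003  0.035 -0.999] q5 1.875 w 0.0217 F [ 0.4  0.7 -0.5]
roll -0.004
after-roll shift [ 18.1 -12.    2.5]
shift mm [ 18.1 -12.    2.6] rows>= 1.0
```

```bash
python3 -c "
from h import *
c=camera('top')
for i,u in {5:(86.5,118.5),4:(168,63.5),3:(258,108),2:(265,209),1:(175,266)}.items(): print(i,ray(c,(u[0]/3+200-.33,u[1]/3+150-.33),.085)[:2].round(4), pk(i).round(4))
"
```

```text
5 [0.5977 0.1915] [0.5991 0.1971]
4 [0.6457 0.1208] [0.6484 0.1218]
3 [0.6056 0.0419] [0.6078 0.0415]
2 [0.5171 0.0358] [0.5179 0.0365]
1 [0.4687 0.1135] [0.4686 0.1118]
```

Request:
{"api": "arm_command", "payload": {
  "motion": [
    {"x": 0.002,"y": -0.004,"z": 0.001,"roll": 0,"fingers": 0.15},
    {"x": 0.005,"y": -0.004,"z": 0.001,"roll": 0,"fingers": 0.15},
    {"x": 0.006,"y": -0.003,"z": 0,"roll": 0,"fingers": 0.15},
    {"x": 0.004,"y": -0.001,"z": 0,"roll": 0,"fingers": 0.15},
    {"x": 0.002,"y": 0,"z": 0,"roll": 0,"fingers": 0.15}
  ]
}}

```text
clock: 58.23
eef_pos: [0.5986, 0.1978, 0.0986]
tool_rot: [0.511, 0.507, -0.491, 0.491]
ft_force: [-0.5, -0.4, -0.6]
grip_width: 0.0218
```

```bash
python3 -c "
from h import *
plan(*pk(5),.1,0)
"
```

```text
v 0.024
t 58.33 pos [0.5987 0.1978 0.0986] headY -0.26 tilt [ 0.005  0.036 -0.999] q5 1.879 w 0.022 F [-0.1  0.  -0.5]
roll -0.004
after-roll shift [-1.4  0.4  0.6]
shift mm [-1.4  0.4  0.6] rows>= 1.0
```

Request:
{"api": "arm_command", "payload": {
  "motion": [
    {"x": 0,"y": 0,"z": 0.003,"roll": 0,"fingers": 0.15},
    {"x": 0,"y": 0,"z": 0,"roll": 0,"fingers": 0.15},
    {"x": 0,"y": 0,"z": 0,"roll": 0,"fingers": 0.55},
    {"x": 0,"y": 0,"z": 0,"roll": 0,"fingers": 0.6},
    {"x": 0,"y": 0,"z": 0,"roll": 0,"fingers": 0.6},
    {"x": -0.01,"y": 0,"z": 0,"roll": 0,"fingers": 0.6},
    {"x": -0.025,"y": 0,"z": 0,"roll": 0,"fingers": 0.6},
    {"x": -0.03,"y": 0,"z": 0,"roll": 0,"fingers": 0.6},
    {"x": -0.015,"y": 0,"z": 0,"roll": 0,"fingers": 0.6},
    {"x": -0.005,"y": 0,"z": 0,"roll": 0,"fingers": 0.6}
  ]
}}

```text
clock: 59.17
eef_pos: [0.5977, 0.191, 0.1875]
tool_rot: [0.51, 0.507, -0.492, 0.49]
ft_force: [0.5, 0.5, -0.1]
grip_width: 0.0508
```

```bash
python3 -c "
from h import *
plan(.4613,-.374,.16,0)
c=camera('scene');print([(p.round(4),int(a)) for p,a in slugs(c) if a>8])
"
```

```text
v 0.056
t 59.27 pos [0.5978 0.191  0.1864] headY -0.26 tilt [ 0.002  0.035 -0.999] q5 1.869 w 0.0512 F [ 0.9 -0.8 -0.9]
roll -0.004
after-roll shift [   6.4 -136.5  565.6]
shift mm [   6.4 -134.   566.2] rows>= 14.0
[(array([ 0.4623, -0.3741]), 26)]
```

Request:
{"api": "arm_command", "payload": {
  "motion": [
    {"x": -0.001,"y": -0.002,"z": 0.012,"roll": 0,"fingers": 0.6},
    {"x": -0.001,"y": -0.005,"z": 0.024,"roll": 0,"fingers": 0.6},
    {"x": -0.001,"y": -0.007,"z": 0.034,"roll": 0,"fingers": 0.6},
    {"x": -0.001,"y": -0.007,"z": 0.034,"roll": 0,"fingers": 0.6},
    {"x": -0.001,"y": -0.007,"z": 0.034,"roll": 0,"fingers": 0.6},
    {"x": -0.001,"y": -0.007,"z": 0.034,"roll": 0,"fingers": 0.6},
    {"x": -0.001,"y": -0.007,"z": 0.034,"roll": 0,"fingers": 0.6},
    {"x": -0.001,"y": -0.007,"z": 0.034,"roll": 0,"fingers": 0.6},
    {"x": -0.001,"y": -0.007,"z": 0.034,"roll": 0,"fingers": 0.6},
    {"x": -0.001,"y": -0.007,"z": 0.034,"roll": 0,"fingers": 0.6},
    {"x": -0.001,"y": -0.007,"z": 0.034,"roll": 0,"fingers": 0.6},
    {"x": -0.001,"y": -0.007,"z": 0.034,"roll": 0,"fingers": 0.6},
    {"x": -0.001,"y": -0.007,"z": 0.034,"roll": 0,"fingers": 0.6},
    {"x": -0.001,"y": -0.007,"z": 0.034,"roll": 0,"fingers": 0.6},
    {"x": 0,"y": -0.006,"z": 0.034,"roll": 0,"fingers": 0.6},
    {"x": 0,"y": -0.005,"z": 0.026,"roll": 0,"fingers": 0.6},
    {"x": 0,"y": -0.003,"z": 0.017,"roll": 0,"fingers": 0.6},
    {"x": 0,"y": -0.001,"z": 0.009,"roll": 0,"fingers": 0.6},
    {"x": 0,"y": 0,"z": 0.003,"roll": 0,"fingers": 0.6}
  ]
}}

```text
clock: 60.9
eef_pos: [0.4558, -0.3707, 0.1501]
tool_rot: [0.498, 0.524, -0.504, 0.473]
ft_force: [0.2, 0.6, 0.5]
grip_width: 0.0508
```

```bash
python3 -c "
from h import *
plan(.4613,-.374,.006,0)
"
```

```text
v 0.037
t 61.0 pos [ 0.4566 -0.3693  0.1503] headY -0.15 tilt [-0.056  0.045 -0.997] q5 0.895 w 0.0514 F [-0.4  0.9  0.4]
roll -0.003
after-roll shift [143.5  12.9  11.2]
shift mm [143.5  12.9  11.2] rows>= 4.0
```

Request:
{"api": "arm_command", "payload": {
  "motion": [
    {"x": 0.035,"y": 0.004,"z": 0.009,"roll": 0,"fingers": 0.6},
    {"x": 0,"y": 0,"z": 0,"roll": 0,"fingers": 0.6}
  ]
}}

```text
clock: 61.17
eef_pos: [0.4595, -0.3748, 0.1143]
tool_rot: [0.498, 0.525, -0.502, 0.474]
ft_force: [-0.9, 0.9, -2.5]
grip_width: 0.0514
```

```bash
python3 -c "
from h import *
plan(.4613,-.374,.006,0)
"
```

```text
v 0.043
t 61.27 pos [ 0.4626 -0.3762  0.1213] headY 0.04 tilt [-0.047  0.04  -0.998] q5 0.888 w 0.0512 F [-0.3  1.5  0.8]
roll 0.001
after-roll shift [115.2   4.1   2.4]
shift mm [115.2   4.1   2.4] rows>= 3.0
```

Request:
{"api": "arm_command", "payload": {
  "motion": [
    {"x": 0.035,"y": 0.002,"z": 0.008,"roll": 0,"fingers": 0.6},
    {"x": 0,"y": 0,"z": 0,"roll": 0,"fingers": 0.6}
  ]
}}

```text
clock: 61.43
eef_pos: [0.4661, -0.3819, 0.09]
tool_rot: [0.497, 0.52, -0.5, 0.481]
ft_force: [-0.9, 1.2, -1.3]
grip_width: 0.0514
```

```bash
python3 -c "
from h import *
plan(.4613,-.374,.006,0)
"
```

```text
v 0.028
t 61.53 pos [ 0.4697 -0.3842  0.0972] headY 0.27 tilt [-0.033  0.029 -0.999] q5 0.88 w 0.0511 F [ 0.5 -0.4  0.9]
roll 0.005
after-roll shift [91.7 -5.5 -7.5]
shift mm [91.7 -5.4 -7.5] rows>= 3.0
```

Request:
{"api": "arm_command", "payload": {
  "motion": [
    {"x": 0.008,"y": -0.003,"z": -0.004,"roll": 0,"fingers": 0.6},
    {"x": 0.014,"y": -0.002,"z": -0.003,"roll": 0,"fingers": 0.6},
    {"x": 0.015,"y": 0,"z": 0,"roll": 0,"fingers": 0.6},
    {"x": 0.012,"y": 0,"z": 0,"roll": 0,"fingers": 0.6},
    {"x": 0.008,"y": 0,"z": 0,"roll": 0,"fingers": 0.6},
    {"x": 0.005,"y": 0,"z": 0,"roll": 0,"fingers": 0.6},
    {"x": 0.002,"y": 0,"z": 0,"roll": 0,"fingers": 0.6}
  ]
}}

```text
clock: 62.12
eef_pos: [0.472, -0.377, 0.0507]
tool_rot: [0.498, 0.507, -0.497, 0.498]
ft_force: [0.1, 0.7, -0.3]
grip_width: 0.0515
```

```bash
python3 -c "
from h import *
plan(.4613,-.374,.006,0)
"
```

```text
v 0.01
t 62.22 pos [ 0.4721 -0.3773  0.0509] headY 0.53 tilt [-0.008  0.01  -1.   ] q5 0.886 w 0.0514 F [1.3 0.  1. ]
roll 0.009
after-roll shift [ 45.  -10.4  -2.8]
shift mm [ 45.  -10.4  -2.9] rows>= 2.0
```

Request:
{"api": "arm_command", "payload": {
  "motion": [
    {"x": 0.002,"y": -0.004,"z": -0.002,"roll": 0.009,"fingers": 0.6},
    {"x": 0.004,"y": -0.004,"z": -0.001,"roll": 0,"fingers": 0.6},
    {"x": 0.007,"y": -0.003,"z": 0,"roll": 0,"fingers": 0.6},
    {"x": 0.009,"y": 0,"z": 0,"roll": 0,"fingers": 0.6},
    {"x": 0.009,"y": 0,"z": 0,"roll": 0,"fingers": 0.6},
    {"x": 0.006,"y": 0,"z": 0,"roll": 0,"fingers": 0.6},
    {"x": 0.003,"y": 0,"z": 0,"roll": 0,"fingers": 0.6},
    {"x": 0.001,"y": 0,"z": 0,"roll": 0,"fingers": 0.6}
  ]
}}

```text
clock: 62.88
eef_pos: [0.46, -0.3745, 0.0075]
tool_rot: [0.501, 0.503, -0.5, 0.496]
ft_force: [0.0, 0.4, -0.0]
grip_width: 0.051
```

```bash
python3 -c "
from h import *
plan(.4613,-.374,.006,0)
"
```

```text
v 0.014
t 62.98 pos [ 0.4602 -0.3746  0.008 ] headY -0.1 tilt [-0.006  0.009 -1.   ] q5 0.888 w 0.0509 F [-0.3  0.  -0.3]
roll -0.002
after-roll shift [ 2.   1.1 -0.6]
shift mm [ 2.   1.1 -0.6] rows>= 1.0
```

Request:
{"api": "arm_command", "payload": {
  "motion": [
    {"x": 0.002,"y": 0.001,"z": 0,"roll": 0,"fingers": 0.6},
    {"x": 0,"y": 0,"z": 0,"roll": 0,"fingers": 0.15},
    {"x": 0,"y": 0,"z": 0,"roll": 0,"fingers": 0.15},
    {"x": 0,"y": 0,"z": 0,"roll": 0,"fingers": 0.15},
    {"x": 0,"y": 0,"z": 0,"roll": 0,"fingers": 0.15},
    {"x": 0,"y": 0,"z": 0,"roll": 0,"fingers": 0.15},
    {"x": -0.01,"y": 0,"z": 0,"roll": 0,"fingers": 0.15},
    {"x": -0.025,"y": 0,"z": 0,"roll": 0,"fingers": 0.15},
    {"x": -0.035,"y": 0,"z": 0,"roll": 0,"fingers": 0.15},
    {"x": -0.035,"y": 0,"z": 0,"roll": 0,"fingers": 0.15},
    {"x": -0.03,"y": 0,"z": 0,"roll": 0,"fingers": 0.15},
    {"x": -0.018,"y": 0,"z": 0,"roll": 0,"fingers": 0.15},
    {"x": -0.006,"y": 0,"z": 0,"roll": 0,"fingers": 0.15}
  ]
}}

```text
clock: 64.07
eef_pos: [0.4606, -0.3744, 0.1731]
tool_rot: [0.501, 0.505, -0.5, 0.494]
ft_force: [0.5, -0.5, 0.1]
grip_width: 0.0218
```

```bash
python3 -c "
from h import *
plan(*pk(1),.17,0)
c=zoom('top','t23',200,150,460,280,3)
"
```

```text
v 0.068
t 64.17 pos [ 0.4604 -0.3742  0.1713] headY -0.07 tilt [-0.011  0.013 -1.   ] q5 0.888 w 0.0217 F [ 0.4 -0.5  0.1]
roll -0.001
after-roll shift [   7.3    8.2 -486. ]
shift mm [   7.3    7.6 -486. ] rows>= 12.0
```

View pics/t23.png

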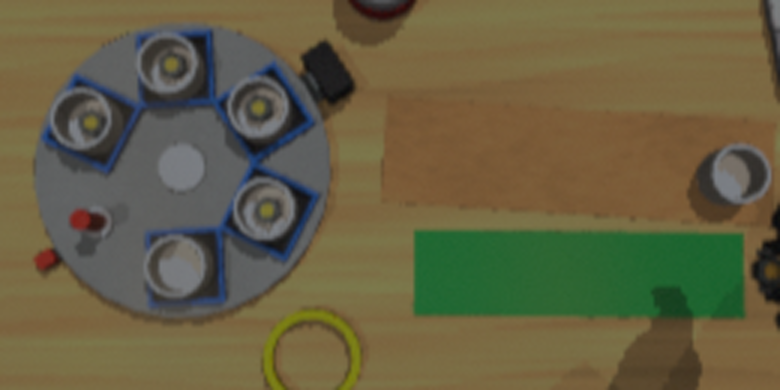

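Request:
{"api": "arm_command", "payload": {
  "motion": [
    {"x": -0.001,"y": 0.001,"z": -0.012,"roll": 0,"fingers": 0.15},
    {"x": -0.001,"y": 0.001,"z": -0.024,"roll": 0,"fingers": 0.15},
    {"x": -0.001,"y": 0.001,"z": -0.033,"roll": 0,"fingers": 0.15},
    {"x": -0.001,"y": 0.001,"z": -0.033,"roll": 0,"fingers": 0.15},
    {"x": -0.001,"y": 0.001,"z": -0.033,"roll": 0,"fingers": 0.15},
    {"x": -0.001,"y": 0.001,"z": -0.033,"roll": 0,"fingers": 0.15},
    {"x": -0.001,"y": 0.001,"z": -0.033,"roll": 0,"fingers": 0.15},
    {"x": -0.001,"y": 0.001,"z": -0.033,"roll": 0,"fingers": 0.15},
    {"x": -0.001,"y": 0.001,"z": -0.033,"roll": 0,"fingers": 0.15},
    {"x": -0.001,"y": 0.001,"z": -0.033,"roll": 0,"fingers": 0.15},
    {"x": -0.001,"y": 0.001,"z": -0.033,"roll": 0,"fingers": 0.15},
    {"x": -0.001,"y": 0.001,"z": -0.033,"roll": 0,"fingers": 0.15},
    {"x": 0,"y": 0.001,"z": -0.033,"roll": 0,"fingers": 0.15},
    {"x": 0,"y": 0.001,"z": -0.03,"roll": 0,"fingers": 0.15},
    {"x": 0,"y": 0.001,"z": -0.02,"roll": 0,"fingers": 0.15},
    {"x": 0,"y": 0.001,"z": -0.011,"roll": 0,"fingers": 0.15},
    {"x": 0,"y": 0,"z": -0.004,"roll": 0,"fingers": 0.15}
  ]
}}

```text
clock: 65.63
eef_pos: [0.4472, 0.125, 0.1568]
tool_rot: [0.487, 0.528, -0.513, 0.47]
ft_force: [-0.2, 0.0, 0.3]
grip_width: 0.0216
```

```bash
python3 -c "
from h import *
plan(*pk(1),.1,0)
"
```

```text
v 0.04
t 65.73 pos [0.4473 0.1236 0.1569] headY -0.11 tilt [-0.084  0.033 -0.996] q5 1.808 w 0.0214 F [ 0.2 -0.4 -0.1]
roll -0.002
after-roll shift [54.5 26.1 13.6]
shift mm [54.5 26.1 13.6] rows>= 2.0
```

Request:
{"api": "arm_command", "payload": {
  "motion": [
    {"x": 0.02,"y": 0.012,"z": 0.004,"roll": 0,"fingers": 0.15},
    {"x": 0,"y": 0,"z": 0,"roll": 0,"fingers": 0.15}
  ]
}}

```text
clock: 65.9
eef_pos: [0.4564, 0.1193, 0.1345]
tool_rot: [0.487, 0.528, -0.514, 0.469]
ft_force: [-0.4, -0.3, -1.3]
grip_width: 0.0216
```

```bash
python3 -c "
from h import *
plan(*pk(1),.1,0)
"
```

```text
v 0.023
t 66.0 pos [0.4571 0.1197 0.1376] headY -0.13 tilt [-0.083  0.033 -0.996] q5 1.796 w 0.0215 F [-0.1  0.5 -0.3]
roll -0.002
after-roll shift [36.2 14.6  9.2]
shift mm [36.2 14.6  9.1] rows>= 1.0
```

Request:
{"api": "arm_command", "payload": {
  "motion": [
    {"x": 0.02,"y": 0.005,"z": 0.003,"roll": 0,"fingers": 0.15},
    {"x": 0,"y": 0,"z": 0,"roll": 0,"fingers": 0.15}
  ]
}}

```text
clock: 66.17
eef_pos: [0.4608, 0.1162, 0.1185]
tool_rot: [0.489, 0.527, -0.513, 0.469]
ft_force: [-0.8, -0.4, -1.0]
grip_width: 0.0218
```

```bash
python3 -c "
from h import *
plan(*pk(1),.1,0)
"
```

```text
v 0.016
t 66.27 pos [0.4627 0.117  0.1215] headY -0.25 tilt [-0.076  0.035 -0.996] q5 1.79 w 0.0216 F [-0.6  0.1 -0.5]
roll -0.004
after-roll shift [20.8  7.6  6. ]
shift mm [20.8  7.6  6. ] rows>= 1.0
```

Request:
{"api": "arm_command", "payload": {
  "motion": [
    {"x": 0.004,"y": 0.003,"z": 0.003,"roll": 0,"fingers": 0.15},
    {"x": 0.006,"y": 0.003,"z": 0.002,"roll": 0,"fingers": 0.15},
    {"x": 0.006,"y": 0.001,"z": 0,"roll": 0,"fingers": 0.15},
    {"x": 0.003,"y": 0,"z": 0,"roll": 0,"fingers": 0.15},
    {"x": 0.001,"y": 0,"z": 0,"roll": 0,"fingers": 0.15}
  ]
}}

```text
clock: 66.68
eef_pos: [0.4709, 0.1122, 0.1037]
tool_rot: [0.493, 0.524, -0.509, 0.471]
ft_force: [-0.0, -0.3, 0.1]
grip_width: 0.0219
```

```bash
python3 -c "
from h import *
plan(*pk(1),.1,0)
zoom('scene','s21',310,70,450,190,5)
"
```

```text
v 0.006
t 66.78 pos [0.4708 0.1123 0.1038] headY -0.31 tilt [-0.069  0.037 -0.997] q5 1.779 w 0.0216 F [-0.  -0.3  0.5]
roll -0.005
after-roll shift [ 3.9 -1.9  0.7]
shift mm [ 3.9 -1.9  0.7] rows>= 1.0
```

View pics/s21.png

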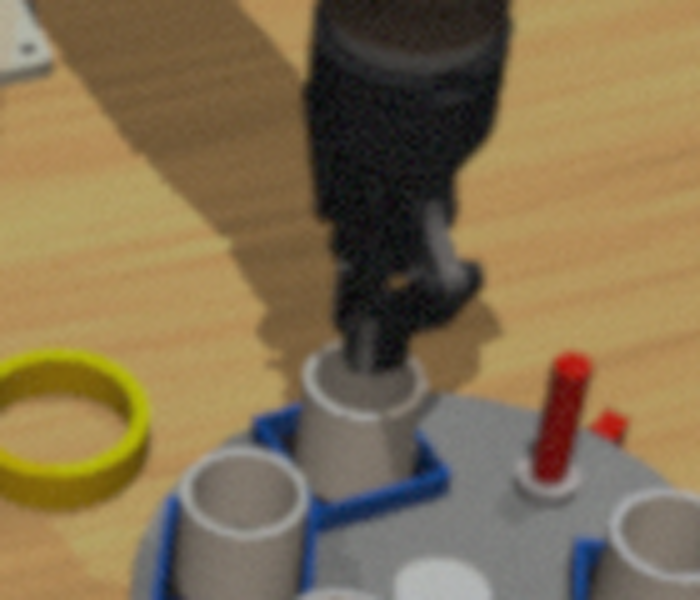

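Request:
{"api": "arm_command", "payload": {
  "motion": [
    {"x": 0.002,"y": -0.001,"z": 0,"roll": 0,"fingers": 0.15},
    {"x": 0.001,"y": 0,"z": 0,"roll": 0,"fingers": 0.15},
    {"x": 0,"y": 0,"z": 0,"roll": 0,"fingers": 0.6},
    {"x": 0,"y": 0,"z": 0,"roll": 0,"fingers": 0.6},
    {"x": 0,"y": 0,"z": 0,"roll": 0,"fingers": 0.6},
    {"x": -0.01,"y": 0,"z": 0,"roll": 0,"fingers": 0.6},
    {"x": -0.025,"y": 0,"z": 0,"roll": 0,"fingers": 0.6},
    {"x": -0.03,"y": 0,"z": 0,"roll": 0,"fingers": 0.6},
    {"x": -0.025,"y": 0,"z": 0,"roll": 0,"fingers": 0.6},
    {"x": -0.01,"y": 0,"z": 0,"roll": 0,"fingers": 0.6}
  ]
}}

```text
clock: 67.67
eef_pos: [0.4739, 0.1086, 0.2043]
tool_rot: [0.491, 0.526, -0.511, 0.47]
ft_force: [1.0, -0.4, -0.1]
grip_width: 0.0514
```

```bash
python3 -c "
from h import *
plan(*pk(0),.17,0)
"
```

```text
v 0.077
t 67.77 pos [0.4743 0.1087 0.2036] headY -0.25 tilt [-0.075  0.036 -0.997] q5 1.769 w 0.0517 F [-1.  -0.1  0. ]
roll -0.004
after-roll shift [ 33.8  37.3 -82.2]
shift mm [ 33.8  37.  -82.4] rows>= 3.0
```

Request:
{"api": "arm_command", "payload": {
  "motion": [
    {"x": 0,"y": 0.005,"z": -0.012,"roll": 0,"fingers": 0.6},
    {"x": 0,"y": 0.009,"z": -0.02,"roll": 0,"fingers": 0.6},
    {"x": 0,"y": 0.01,"z": -0.022,"roll": 0,"fingers": 0.6},
    {"x": 0,"y": 0.008,"z": -0.016,"roll": 0,"fingers": 0.6},
    {"x": 0,"y": 0.004,"z": -0.009,"roll": 0,"fingers": 0.6},
    {"x": 0,"y": 0.002,"z": -0.004,"roll": 0,"fingers": 0.6}
  ]
}}

```text
clock: 68.27
eef_pos: [0.5121, 0.1963, 0.1991]
tool_rot: [0.49, 0.526, -0.514, 0.468]
ft_force: [0.4, -0.9, 0.3]
grip_width: 0.0513
```

```bash
python3 -c "
from h import *
plan(*pk(0),.07,0)
c=zoom('top','t24',200,150,460,290,3)
"
```

```text
v 0.027
t 68.37 pos [0.5117 0.1954 0.1991] headY -0.44 tilt [-0.082  0.034 -0.996] q5 1.91 w 0.0514 F [-0.5  0.8  0.1]
roll -0.008
after-roll shift [128.7   8.1   7.7]
shift mm [128.7   8.2   7.7] rows>= 4.0
```

View pics/t24.png

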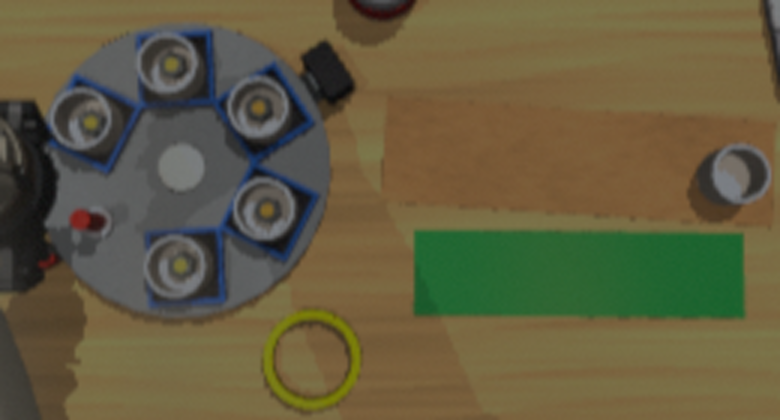

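All five jars hold a slug and the handle is still at the pointer. Next I'll square up the tool above the handle.

Request:
{"api": "arm_command", "payload": {
  "motion": [
    {"x": 0.04,"y": 0,"z": 0.003,"roll": 0,"fingers": 0.6},
    {"x": 0,"y": 0,"z": 0,"roll": 0,"fingers": 0.6}
  ]
}}

```text
clock: 68.58
eef_pos: [0.504, 0.1905, 0.1568]
tool_rot: [0.488, 0.526, -0.517, 0.467]
ft_force: [-4.4, -2.8, -3.4]
grip_width: 0.0511
```

```bash
python3 -c "
from h import *
plan(*pk(0),.07,0)
"
```

```text
v 0.112
t 68.68 pos [0.5127 0.1935 0.1664] headY -0.56 tilt [-0.069  0.038 -0.997] q5 1.909 w 0.0514 F [1.6 0.2 0.9]
roll -0.01
after-roll shift [96.3  3.2  5.1]
shift mm [96.3  3.3  5. ] rows>= 3.0
```

Request:
{"api": "arm_command", "payload": {
  "motion": [
    {"x": -0.03,"y": 0,"z": 0,"roll": 0,"fingers": 0.6},
    {"x": -0.03,"y": 0,"z": 0,"roll": 0,"fingers": 0.6},
    {"x": -0.02,"y": 0,"z": 0,"roll": 0,"fingers": 0.6},
    {"x": -0.01,"y": 0,"z": 0,"roll": 0,"fingers": 0.6},
    {"x": -0.003,"y": 0,"z": 0,"roll": 0,"fingers": 0.6},
    {"x": 0.04,"y": 0,"z": 0,"roll": 0,"fingers": 0.6},
    {"x": 0,"y": 0,"z": 0,"roll": 0,"fingers": 0.6}
  ]
}}

```text
clock: 69.27
eef_pos: [0.5258, 0.1905, 0.2432]
tool_rot: [0.506, 0.517, -0.501, 0.474]
ft_force: [-2.9, -1.4, -4.6]
grip_width: 0.051
```

```bash
python3 -c "
from h import *
plan(*pk(0),.07,0)
"
```

```text
v 0.094
t 69.37 pos [0.5335 0.193  0.2538] headY -0.87 tilt [-0.017  0.056 -0.998] q5 1.902 w 0.0517 F [ 0.4 -0.2  0.7]
roll -0.015
after-roll shift [183.8 -21.2  11.1]
shift mm [183.8 -21.   11.4] rows>= 5.0
```

Request:
{"api": "arm_command", "payload": {
  "motion": [
    {"x": 0.01,"y": -0.006,"z": 0.004,"roll": -0.015,"fingers": 0.6},
    {"x": 0.02,"y": -0.006,"z": 0.004,"roll": 0,"fingers": 0.6},
    {"x": 0.026,"y": -0.005,"z": 0.003,"roll": 0,"fingers": 0.6},
    {"x": 0.022,"y": -0.002,"z": 0,"roll": 0,"fingers": 0.6},
    {"x": 0.016,"y": 0,"z": 0,"roll": 0,"fingers": 0.6},
    {"x": 0.01,"y": 0,"z": 0,"roll": 0,"fingers": 0.6},
    {"x": 0.005,"y": 0,"z": 0,"roll": 0,"fingers": 0.6},
    {"x": 0.002,"y": 0,"z": 0,"roll": 0,"fingers": 0.6}
  ]
}}

```text
clock: 70.03
eef_pos: [0.5437, 0.1971, 0.1741]
tool_rot: [0.531, 0.507, -0.468, 0.493]
ft_force: [0.5, -0.4, -0.8]
grip_width: 0.0511
```

```bash
python3 -c "
from h import *
plan(*pk(0),.07,0)
"
```

```text
v 0.017
t 70.13 pos [0.5434 0.197  0.1742] headY -0.09 tilt [ 0.049  0.077 -0.996] q5 1.89 w 0.0511 F [ 0.4  0.6 -0.7]
roll -0.002
after-roll shift [101.7 -39.2  12.8]
shift mm [101.7 -39.2  12.8] rows>= 3.0
```

Request:
{"api": "arm_command", "payload": {
  "motion": [
    {"x": -0.03,"y": -0.01,"z": 0.004,"roll": 0,"fingers": 0.6},
    {"x": 0,"y": 0,"z": 0,"roll": 0,"fingers": 0.6},
    {"x": -0.03,"y": -0.008,"z": 0.003,"roll": 0,"fingers": 0.6},
    {"x": 0,"y": 0,"z": 0,"roll": 0,"fingers": 0.6},
    {"x": 0,"y": 0,"z": 0,"roll": 0,"fingers": 0.6}
  ]
}}

```text
clock: 70.55
eef_pos: [0.5251, 0.1859, 0.2403]
tool_rot: [0.533, 0.505, -0.465, 0.494]
ft_force: [-0.6, -0.0, -0.1]
grip_width: 0.0514
```

```bash
python3 -c "
from h import *
plan(*pk(0),.07,0)
"
```

```text
v 0.028
t 70.65 pos [0.5258 0.1862 0.2408] headY -0.1 tilt [ 0.058  0.08  -0.995] q5 1.881 w 0.0511 F [-0.   0.7  0.7]
roll -0.002
after-roll shift [169.5 -26.6   7.7]
shift mm [169.5 -26.6   7.8] rows>= 5.0
```

Request:
{"api": "arm_command", "payload": {
  "motion": [
    {"x": -0.035,"y": 0,"z": 0,"roll": 0,"fingers": 0.6},
    {"x": 0,"y": 0,"z": 0,"roll": 0,"fingers": 0.6}
  ]
}}

```text
clock: 70.82
eef_pos: [0.522, 0.1829, 0.2747]
tool_rot: [0.532, 0.506, -0.466, 0.493]
ft_force: [1.8, 0.9, 1.6]
grip_width: 0.0513
```

```bash
python3 -c "
from h import *
plan(*pk(0),.07,0)
"
```

```text
v 0.032
t 70.92 pos [0.5198 0.1823 0.2688] headY -0.06 tilt [ 0.044  0.076 -0.996] q5 1.877 w 0.0512 F [-1.  -1.1  0.6]
roll -0.001
after-roll shift [198.3 -19.4   5.2]
shift mm [198.3 -19.4   5.2] rows>= 5.0
```

Request:
{"api": "arm_command", "payload": {
  "motion": [
    {"x": -0.035,"y": 0,"z": 0,"roll": 0,"fingers": 0.6},
    {"x": 0,"y": 0,"z": 0,"roll": 0,"fingers": 0.6}
  ]
}}

```text
clock: 71.08
eef_pos: [0.5154, 0.1789, 0.3002]
tool_rot: [0.527, 0.509, -0.472, 0.49]
ft_force: [1.8, 0.8, 1.2]
grip_width: 0.0511
```

```bash
python3 -c "
from h import *
plan(*pk(0),.07,0)
"
```

```text
v 0.022
t 71.18 pos [0.5136 0.1784 0.2945] headY -0.04 tilt [ 0.027  0.07  -0.997] q5 1.873 w 0.0512 F [-0.6 -0.3 -0.6]
roll -0.001
after-roll shift [224.7 -10.4   2. ]
shift mm [224.7 -10.4   2. ] rows>= 6.0
```

Request:
{"api": "arm_command", "payload": {
  "motion": [
    {"x": -0.035,"y": 0,"z": 0,"roll": 0,"fingers": 0.6},
    {"x": 0,"y": 0,"z": 0,"roll": 0,"fingers": 0.6}
  ]
}}

```text
clock: 71.35
eef_pos: [0.5094, 0.175, 0.3248]
tool_rot: [0.52, 0.513, -0.479, 0.487]
ft_force: [1.0, -0.0, 2.1]
grip_width: 0.0513
```

```bash
python3 -c "
from h import *
plan(*pk(0),.07,0)
"
```

```text
v 0.017
t 71.45 pos [0.5079 0.1747 0.3192] headY -0.01 tilt [ 0.007  0.064 -0.998] q5 1.869 w 0.0516 F [-0.1 -0.2 -0.3]
roll -0.0
after-roll shift [249.9  -0.5  -1.5]
shift mm [249.9  -0.5  -1.5] rows>= 6.0
```

Request:
{"api": "arm_command", "payload": {
  "motion": [
    {"x": -0.03,"y": 0,"z": 0,"roll": 0,"fingers": 0.6},
    {"x": 0,"y": 0,"z": 0,"roll": 0,"fingers": 0.6}
  ]
}}

```text
clock: 71.62
eef_pos: [0.5058, 0.1723, 0.3455]
tool_rot: [0.515, 0.515, -0.485, 0.484]
ft_force: [0.9, 0.7, 1.3]
grip_width: 0.0514
```

```bash
python3 -c "
from h import *
plan(*pk(0),.07,0)
"
```

```text
v 0.02
t 71.72 pos [0.5047 0.172  0.3408] headY 0.01 tilt [-0.008  0.059 -0.998] q5 1.866 w 0.0515 F [ 0.5 -0.2  0.1]
roll 0.0
after-roll shift [271.5   6.8  -4.1]
shift mm [271.5   6.8  -4.1] rows>= 7.0
```

Now a long smooth descent to about 0.14.

Request:
{"api": "arm_command", "payload": {
  "motion": [
    {"x": 0.008,"y": 0,"z": -0.001,"roll": 0,"fingers": 0.6},
    {"x": 0.015,"y": 0,"z": -0.001,"roll": 0,"fingers": 0.6},
    {"x": 0.022,"y": 0,"z": -0.001,"roll": 0,"fingers": 0.6},
    {"x": 0.025,"y": 0,"z": 0,"roll": 0,"fingers": 0.6},
    {"x": 0.025,"y": 0,"z": 0,"roll": 0,"fingers": 0.6},
    {"x": 0.024,"y": 0,"z": 0,"roll": 0,"fingers": 0.6},
    {"x": 0.021,"y": 0,"z": 0,"roll": 0,"fingers": 0.6},
    {"x": 0.017,"y": 0,"z": 0,"roll": 0,"fingers": 0.6},
    {"x": 0.013,"y": 0,"z": 0,"roll": 0,"fingers": 0.6},
    {"x": 0.009,"y": 0,"z": 0,"roll": 0,"fingers": 0.6},
    {"x": 0.005,"y": 0,"z": 0,"roll": 0,"fingers": 0.6},
    {"x": 0.002,"y": 0,"z": 0,"roll": 0,"fingers": 0.6}
  ]
}}

```text
clock: 72.72
eef_pos: [0.4971, 0.1864, 0.1312]
tool_rot: [0.509, 0.519, -0.49, 0.481]
ft_force: [-0.2, 0.1, -0.3]
grip_width: 0.0514
```

```bash
python3 -c "
from h import *
plan(*pk(0),.07,0)
c=zoom('scene','s22',360,60,500,200,4.2)
"
```

```text
v 0.037
t 72.82 pos [0.4976 0.1865 0.1322] headY 0.08 tilt [-0.018  0.056 -0.998] q5 1.895 w 0.0511 F [ 0.6 -0.2  0.7]
roll 0.001
after-roll shift [62.2 12.8 -2.1]
shift mm [62.2 12.8 -2.1] rows>= 2.0
```

View pics/s22.png

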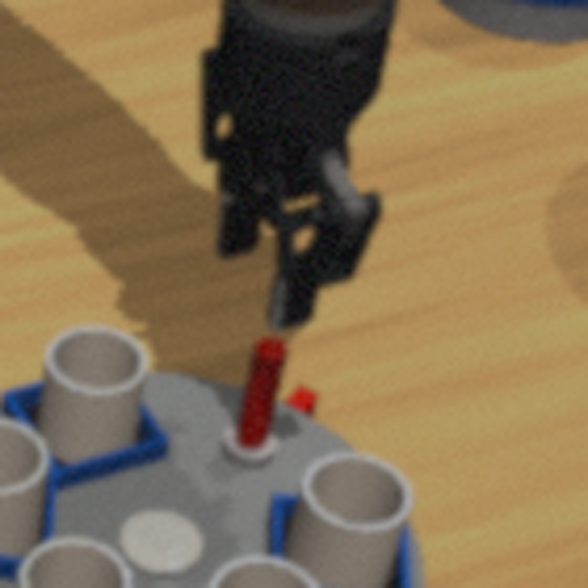

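Request:
{"api": "arm_command", "payload": {
  "motion": [
    {"x": 0,"y": 0.005,"z": -0.001,"roll": 0,"fingers": 0.6},
    {"x": 0,"y": 0.005,"z": -0.001,"roll": 0,"fingers": 0.6},
    {"x": 0.002,"y": 0.003,"z": 0,"roll": 0,"fingers": 0.6},
    {"x": 0.004,"y": 0.001,"z": 0,"roll": 0,"fingers": 0.6},
    {"x": 0.002,"y": 0,"z": 0,"roll": 0,"fingers": 0.6}
  ]
}}

```text
clock: 73.28
eef_pos: [0.5177, 0.1905, 0.129]
tool_rot: [0.513, 0.517, -0.486, 0.483]
ft_force: [-0.0, -0.4, -0.2]
grip_width: 0.0512
```

```bash
python3 -c "
from h import *
plan(*pk(0),.07,0)
"
```

```text
v 0.011
t 73.38 pos [0.5169 0.1904 0.1287] headY 0.06 tilt [-0.008  0.06  -0.998] q5 1.891 w 0.0513 F [-0.3  0.2 -0.3]
roll 0.001
after-roll shift [58.7 -7.3  1.8]
shift mm [58.7 -7.3  1.8] rows>= 2.0
```

Request:
{"api": "arm_command", "payload": {
  "motion": [
    {"x": 0.002,"y": -0.003,"z": 0.001,"roll": 0,"fingers": 0.6},
    {"x": 0.004,"y": -0.003,"z": 0.001,"roll": 0,"fingers": 0.6},
    {"x": 0.006,"y": -0.001,"z": 0,"roll": 0,"fingers": 0.6},
    {"x": 0.006,"y": 0,"z": 0,"roll": 0,"fingers": 0.6},
    {"x": 0.004,"y": 0,"z": 0,"roll": 0,"fingers": 0.6},
    {"x": 0.001,"y": 0,"z": 0,"roll": 0,"fingers": 0.6}
  ]
}}

```text
clock: 73.88
eef_pos: [0.5078, 0.1893, 0.1032]
tool_rot: [0.512, 0.517, -0.487, 0.483]
ft_force: [-1.1, -0.0, 0.0]
grip_width: 0.0511
```

```bash
python3 -c "
from h import *
plan(*pk(0),.07,0)
"
```

```text
v 0.02
t 73.98 pos [0.5081 0.1894 0.1036] headY 0.06 tilt [-0.009  0.059 -0.998] q5 1.894 w 0.0511 F [0.7 0.1 0.6]
roll 0.001
after-roll shift [33.7  1.5 -0.7]
shift mm [33.7  1.5 -0.7] rows>= 1.0
```

Request:
{"api": "arm_command", "payload": {
  "motion": [
    {"x": 0.004,"y": 0.001,"z": 0,"roll": 0,"fingers": 0.6},
    {"x": 0.008,"y": 0,"z": 0,"roll": 0,"fingers": 0.6},
    {"x": 0.009,"y": 0,"z": 0,"roll": 0,"fingers": 0.6},
    {"x": 0.007,"y": 0,"z": 0,"roll": 0,"fingers": 0.6},
    {"x": 0.004,"y": 0,"z": 0,"roll": 0,"fingers": 0.6},
    {"x": 0.001,"y": 0,"z": 0,"roll": 0,"fingers": 0.6}
  ]
}}

```text
clock: 74.48
eef_pos: [0.5098, 0.1919, 0.0678]
tool_rot: [0.513, 0.517, -0.486, 0.483]
ft_force: [0.6, 0.2, 0.9]
grip_width: 0.0514
```

```bash
python3 -c "
from h import *
plan(*pk(0),.07,0)
c=zoom('scene','s23',360,60,500,200,4.2)
"
```

```text
v 0.015
t 74.58 pos [0.51   0.1919 0.0683] headY 0.06 tilt [-0.007  0.06  -0.998] q5 1.898 w 0.0515 F [-0.9  0.1 -0. ]
roll 0.001
after-roll shift [-1.6 -0.8 -0.3]
shift mm [-1.6 -0.8 -0.3] rows>= 1.0
```

View pics/s23.png

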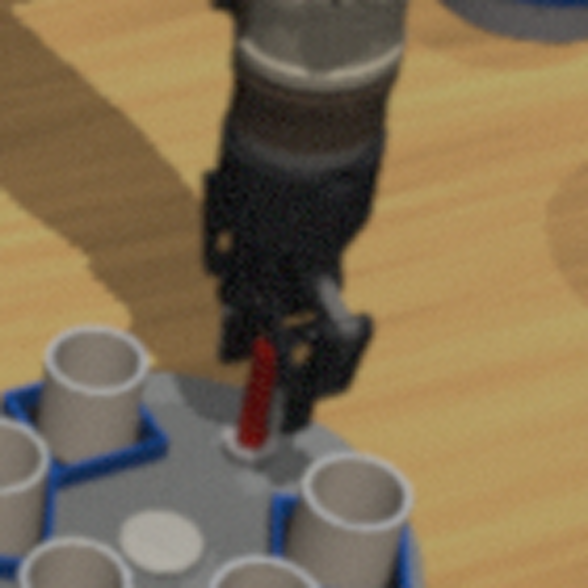

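```bash
python3 -c "
from h import *
c=camera('scene')
for p in ([.542,.192,.073],[.51,.192,.073],[*pk(0),.105],[*pk(0),.03]): print(p,((proj(c,p)-[360,60])*4.2).round(0))
"
```

```text
[0.542, 0.192, 0.073] [287. 428.]
[0.51, 0.192, 0.073] [259. 388.]
[np.float64(0.5092193098856704), np.float64(0.19210878821130656), 0.105] [269. 341.]
[np.float64(0.5092193098856704), np.float64(0.19210878821130656), 0.03] [245. 445.]
```

Request:
{"api": "arm_command", "payload": {
  "motion": [
    {"x": 0,"y": -0.001,"z": 0,"roll": 0,"fingers": 0.1},
    {"x": 0,"y": 0,"z": 0,"roll": 0,"fingers": 0.1},
    {"x": 0,"y": 0,"z": 0,"roll": 0,"fingers": 0.1},
    {"x": 0,"y": 0,"z": 0,"roll": 0,"fingers": 0.1},
    {"x": 0,"y": 0,"z": 0,"roll": 0,"fingers": 0.1}
  ]
}}

```text
clock: 75.1
eef_pos: [0.5103, 0.1924, 0.0706]
tool_rot: [0.514, 0.516, -0.485, 0.484]
ft_force: [0.1, -0.5, -1.4]
grip_width: 0.0163
```

```bash
python3 -c "
from h import *
plan(*pk(0),.07,0)
c=zoom('scene','s24',360,60,500,200,4.2)
"
```

```text
v 0.002
t 75.2 pos [0.5103 0.1924 0.0706] headY 0.05 tilt [-0.003  0.061 -0.998] q5 1.898 w 0.0162 F [-0.7 -0.2 -1.4]
roll 0.001
after-roll shift [ 0.6 -1.1  0.3]
shift mm [ 0.6 -1.1  0.3] rows>= 1.0
```

View pics/s24.png

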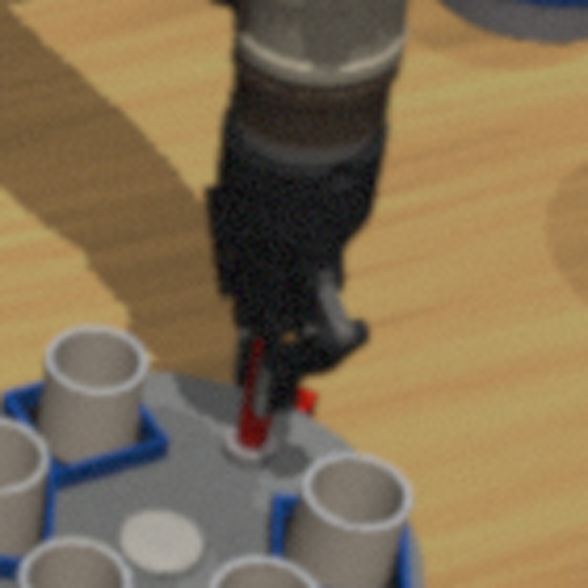

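```bash
cat >> h.py <<'E'
def turn(step=6,n=12,z=.07):
    o=get_obs(); R=Ro.from_quat(o['tool_rot']).as_matrix(); p=o['eef_pos']; v=p[:2]-AX
    a=np.degrees(np.arctan2(v[1],v[0])); r=np.hypot(*v)
    print('t',round(o['clock'],2),'ang',a.round(2),'r',r.round(4),'z',p[2].round(4),'tilt',R[:,0].round(3),'w',o['grip_width'].round(4),'F',o['ft_force'].round(1),'q',o['joint_pos'].round(2))
    for k in range(n):
        q0=AX+r*np.array([np.cos(np.radians(a+step*k)),np.sin(np.radians(a+step*k))]); q1=AX+r*np.array([np.cos(np.radians(a+step*(k+1))),np.sin(np.radians(a+step*(k+1)))])
        d=R.T@np.array([*(q1-q0),0]); print(k,'y %.1f z %.1f'%(d[1]*1000,d[2]*1000))
E
python3 -c "
from h import *
turn(6,12)"
```

```text
Traceback (most recent call last):
  File "h.py", line 68, in turn
    print('t',round(o['clock'],2),'ang',a.round(2),'r',r.round(4),'z',p[2].round(4),'tilt',R[:,0].round(3),'w',o['grip_width'].round(4),'F',o['ft_force'].round(1),'q',o['joint_pos'].round(2))
                                                                                                               ^^^^^^^^^^^^^^^^^^^^^
AttributeError: 'float' object has no attribute 'round'
```

```bash
sed -i "s/o\['grip_width'\].round(4)/round(o['grip_width'],4)/" h.py
python3 -c "
from h import *
turn(6,10)"
```

```text
t 75.25 ang 122.52 r 0.0896 z 0.0706 tilt [-0.003  0.061 -0.998] w 0.0169 F [-0.9 -1.3 -1.4] q [ 0.33  0.44 -0.16  0.96  0.06  1.9 ]
0 y -7.6 z 5.4
1 y -7.0 z 6.2
2 y -6.3 z 6.9
3 y -5.6 z 7.5
4 y -4.8 z 8.1
5 y -3.9 z 8.5
6 y -3.0 z 8.9
7 y -2.0 z 9.1
8 y -1.1 z 9.3
9 y -0.1 z 9.4
```

Request:
{"api": "arm_command", "payload": {
  "motion": [
    {"x": 0,"y": -0.004,"z": 0.003,"roll": 0,"fingers": 0.1},
    {"x": -0.0005,"y": -0.0076,"z": 0.0055,"roll": 0,"fingers": 0.1},
    {"x": -0.0005,"y": -0.007,"z": 0.0062,"roll": 0,"fingers": 0.1},
    {"x": -0.0005,"y": -0.0063,"z": 0.0069,"roll": 0,"fingers": 0.1},
    {"x": -0.0005,"y": -0.0056,"z": 0.0075,"roll": 0,"fingers": 0.1}
  ]
}}

```text
clock: 75.67
eef_pos: [0.4837, 0.1658, 0.0706]
tool_rot: [0.517, 0.516, -0.48, 0.486]
ft_force: [4.5, 2.2, -3.3]
grip_width: 0.0164
```

```bash
python3 -c "
from h import *
turn(6,10)"
```

```text
t 75.67 ang 146.77 r 0.0894 z 0.0706 tilt [ 0.007  0.068 -0.998] w 0.0164 F [ 4.5  2.2 -3.3] q [ 0.29  0.37 -0.26  0.91  0.06  1.86]
0 y -4.7 z 8.0
1 y -3.9 z 8.5
2 y -3.0 z 8.9
3 y -2.0 z 9.1
4 y -1.1 z 9.3
5 y -0.1 z 9.3
6 y 0.9 z 9.3
7 y 1.9 z 9.1
8 y 2.8 z 8.9
9 y 3.7 z 8.6
```

Request:
{"api": "arm_command", "payload": {
  "motion": [
    {"x": -0.0005,"y": -0.0047,"z": 0.008,"roll": 0,"fingers": 0.1},
    {"x": -0.0005,"y": -0.0039,"z": 0.0085,"roll": 0,"fingers": 0.1},
    {"x": -0.0005,"y": -0.003,"z": 0.0089,"roll": 0,"fingers": 0.1},
    {"x": -0.0005,"y": -0.002,"z": 0.0091,"roll": 0,"fingers": 0.1},
    {"x": -0.0005,"y": -0.0011,"z": 0.0093,"roll": 0,"fingers": 0.1},
    {"x": -0.0005,"y": -0.0001,"z": 0.0093,"roll": 0,"fingers": 0.1},
    {"x": -0.0005,"y": 0.0009,"z": 0.0093,"roll": 0,"fingers": 0.1},
    {"x": -0.0005,"y": 0.0019,"z": 0.0091,"roll": 0,"fingers": 0.1}
  ]
}}

```text
clock: 76.33
eef_pos: [0.4733, 0.09, 0.0707]
tool_rot: [0.522, 0.515, -0.475, 0.486]
ft_force: [7.5, 5.9, -8.7]
grip_width: 0.0162
```

```bash
python3 -c "
from h import *
turn(6,10)"
```

```text
t 76.33 ang -162.52 r 0.0893 z 0.0707 tilt [ 0.019  0.076 -0.997] w 0.0162 F [ 7.5  5.9 -8.7] q [ 0.14  0.32 -0.34  0.88  0.07  1.71]
0 y 3.2 z 8.7
1 y 4.1 z 8.4
2 y 5.0 z 7.9
3 y 5.8 z 7.3
4 y 6.5 z 6.7
5 y 7.2 z 6.0
6 y 7.8 z 5.2
7 y 8.3 z 4.3
8 y 8.7 z 3.5
9 y 9.0 z 2.5
```

Request:
{"api": "arm_command", "payload": {
  "motion": [
    {"x": 0,"y": 0.0032,"z": 0.0087,"roll": 0,"fingers": 0.1},
    {"x": 0,"y": 0.0041,"z": 0.0084,"roll": 0,"fingers": 0.1},
    {"x": 0,"y": 0.005,"z": 0.0079,"roll": 0,"fingers": 0.1},
    {"x": 0,"y": 0.0058,"z": 0.0073,"roll": 0,"fingers": 0.1},
    {"x": 0,"y": 0.0065,"z": 0.0067,"roll": 0,"fingers": 0.1},
    {"x": 0,"y": 0.0072,"z": 0.006,"roll": 0,"fingers": 0.1},
    {"x": 0,"y": 0.0078,"z": 0.0052,"roll": 0,"fingers": 0.1},
    {"x": 0,"y": 0.0083,"z": 0.0043,"roll": 0,"fingers": 0.1}
  ]
}}

```text
clock: 77.0
eef_pos: [0.5148, 0.0393, 0.0706]
tool_rot: [0.526, 0.524, -0.469, 0.479]
ft_force: [-2.6, 4.3, 1.6]
grip_width: 0.0164
```

```bash
python3 -c "
from h import *
turn(6,10)
zoom('scene','s25',320,90,480,250,3.7)"
```

```text
t 77.0 ang -119.39 r 0.0889 z 0.0706 tilt [ 0.011  0.101 -0.995] w 0.0164 F [-2.6  4.3  1.6] q [ 0.02  0.39 -0.23  0.93  0.1   1.58]
0 y 8.3 z 4.2
1 y 8.7 z 3.3
2 y 9.0 z 2.4
3 y 9.2 z 1.4
4 y 9.3 z 0.5
5 y 9.3 z -0.5
6 y 9.2 z -1.5
7 y 9.0 z -2.4
8 y 8.7 z -3.3
9 y 8.3 z -4.2
```

View pics/s25.png

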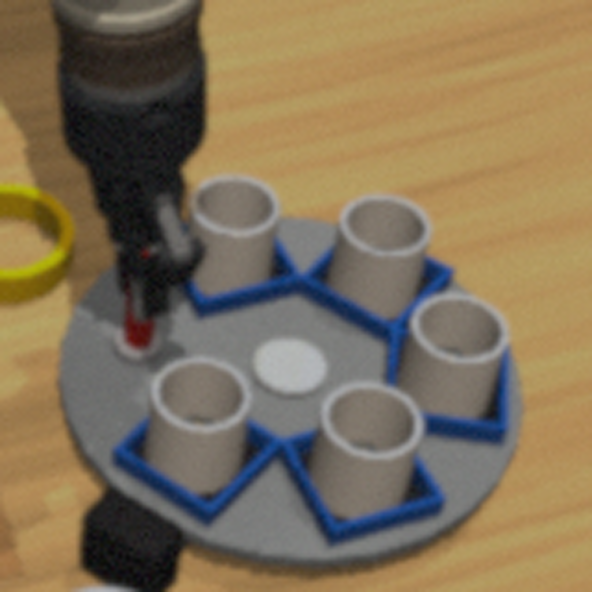

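```bash
python3 -c "
from h import *
turn(6,10)"
```

```text
t 77.05 ang -117.77 r 0.089 z 0.0707 tilt [ 0.014  0.099 -0.995] w 0.016 F [ 1.4  2.3 -0.7] q [ 0.02  0.39 -0.23  0.93  0.1   1.58]
0 y 8.4 z 3.9
1 y 8.8 z 3.0
2 y 9.1 z 2.1
3 y 9.2 z 1.2
4 y 9.3 z 0.2
5 y 9.3 z -0.8
6 y 9.1 z -1.7
7 y 8.9 z -2.7
8 y 8.6 z -3.6
9 y 8.2 z -4.5
```

Request:
{"api": "arm_command", "payload": {
  "motion": [
    {"x": 0,"y": 0.0084,"z": 0.0039,"roll": 0,"fingers": 0.1},
    {"x": 0,"y": 0.0088,"z": 0.003,"roll": 0,"fingers": 0.1},
    {"x": 0,"y": 0.0091,"z": 0.0021,"roll": 0,"fingers": 0.1},
    {"x": 0,"y": 0.0092,"z": 0.0012,"roll": 0,"fingers": 0.1},
    {"x": 0,"y": 0.0093,"z": 0.0002,"roll": 0,"fingers": 0.1},
    {"x": 0,"y": 0.0093,"z": -0.0008,"roll": 0,"fingers": 0.1},
    {"x": 0,"y": 0.0091,"z": -0.0017,"roll": 0,"fingers": 0.1}
  ]
}}

```text
clock: 77.63
eef_pos: [0.5712, 0.0281, 0.0706]
tool_rot: [0.522, 0.526, -0.475, 0.475]
ft_force: [-3.6, 0.7, 1.1]
grip_width: 0.0165
```

```bash
python3 -c "
from h import *
turn(6,10)"
```

```text
t 77.63 ang -81.87 r 0.0896 z 0.0706 tilt [-0.005  0.099 -0.995] w 0.0165 F [-3.6  0.7  1.1] q [-0.    0.5  -0.06  1.02  0.1   1.56]
0 y 9.2 z -1.8
1 y 9.0 z -2.7
2 y 8.6 z -3.6
3 y 8.2 z -4.5
4 y 7.7 z -5.3
5 y 7.1 z -6.1
6 y 6.4 z -6.8
7 y 5.7 z -7.4
8 y 4.9 z -8.0
9 y 4.0 z -8.4
```

Request:
{"api": "arm_command", "payload": {
  "motion": [
    {"x": 0,"y": 0.0092,"z": -0.0018,"roll": 0,"fingers": 0.1},
    {"x": 0,"y": 0.009,"z": -0.0027,"roll": 0,"fingers": 0.1},
    {"x": 0,"y": 0.0086,"z": -0.0036,"roll": 0,"fingers": 0.1},
    {"x": 0,"y": 0.0082,"z": -0.0045,"roll": 0,"fingers": 0.1},
    {"x": 0,"y": 0.0077,"z": -0.0053,"roll": 0,"fingers": 0.1},
    {"x": 0,"y": 0.0071,"z": -0.0061,"roll": 0,"fingers": 0.1},
    {"x": 0,"y": 0.0064,"z": -0.0068,"roll": 0,"fingers": 0.1},
    {"x": 0,"y": 0.0057,"z": -0.0074,"roll": 0,"fingers": 0.1}
  ]
}}

```text
clock: 78.3
eef_pos: [0.6301, 0.0612, 0.0707]
tool_rot: [0.517, 0.527, -0.483, 0.472]
ft_force: [-4.6, -2.4, -1.8]
grip_width: 0.0162
```

```bash
python3 -c "
from h import *
turn(6,10)"
```

```text
t 78.3 ang -37.85 r 0.0907 z 0.0707 tilt [-0.02   0.088 -0.996] w 0.0162 F [-4.6 -2.4 -1.8] q [0.05 0.62 0.15 1.12 0.09 1.62]
0 y 5.4 z -7.8
1 y 4.6 z -8.3
2 y 3.7 z -8.7
3 y 2.8 z -9.1
4 y 1.8 z -9.3
5 y 0.8 z -9.4
6 y -0.2 z -9.5
7 y -1.2 z -9.4
8 y -2.2 z -9.2
9 y -3.1 z -8.9
```

Request:
{"api": "arm_command", "payload": {
  "motion": [
    {"x": 0,"y": 0.0054,"z": -0.0078,"roll": 0,"fingers": 0.1},
    {"x": 0,"y": 0.0046,"z": -0.0083,"roll": 0,"fingers": 0.1},
    {"x": 0,"y": 0.0037,"z": -0.0087,"roll": 0,"fingers": 0.1},
    {"x": 0,"y": 0.0028,"z": -0.0091,"roll": 0,"fingers": 0.1},
    {"x": 0,"y": 0.0018,"z": -0.0093,"roll": 0,"fingers": 0.1},
    {"x": 0,"y": 0.0008,"z": -0.0094,"roll": 0,"fingers": 0.1},
    {"x": 0,"y": -0.0002,"z": -0.0095,"roll": 0,"fingers": 0.1},
    {"x": 0,"y": -0.0012,"z": -0.0094,"roll": 0,"fingers": 0.1}
  ]
}}

```text
clock: 78.97
eef_pos: [0.6488, 0.131, 0.0707]
tool_rot: [0.512, 0.524, -0.49, 0.473]
ft_force: [-4.8, -5.0, -2.6]
grip_width: 0.0161
```

```bash
python3 -c "
from h import *
turn(6,10)"
```

```text
t 78.97 ang 8.9 r 0.0914 z 0.0707 tilt [-0.028  0.074 -0.997] w 0.0161 F [-4.8 -5.  -2.6] q [0.16 0.67 0.25 1.17 0.08 1.74]
0 y -2.0 z -9.3
1 y -3.0 z -9.1
2 y -3.9 z -8.7
3 y -4.8 z -8.2
4 y -5.6 z -7.7
5 y -6.4 z -7.1
6 y -7.1 z -6.4
7 y -7.8 z -5.6
8 y -8.3 z -4.7
9 y -8.8 z -3.8
```

Request:
{"api": "arm_command", "payload": {
  "motion": [
    {"x": 0,"y": -0.002,"z": -0.0093,"roll": 0,"fingers": 0.1},
    {"x": 0,"y": -0.003,"z": -0.0091,"roll": 0,"fingers": 0.1},
    {"x": 0,"y": -0.0039,"z": -0.0087,"roll": 0,"fingers": 0.1},
    {"x": 0,"y": -0.0048,"z": -0.0082,"roll": 0,"fingers": 0.1},
    {"x": 0,"y": -0.0056,"z": -0.0077,"roll": 0,"fingers": 0.1},
    {"x": 0,"y": -0.0064,"z": -0.0071,"roll": 0,"fingers": 0.1},
    {"x": 0,"y": -0.0071,"z": -0.0064,"roll": 0,"fingers": 0.1},
    {"x": 0,"y": -0.0078,"z": -0.0056,"roll": 0,"fingers": 0.1}
  ]
}}

```text
clock: 79.63
eef_pos: [0.6145, 0.1881, 0.0703]
tool_rot: [0.511, 0.514, -0.496, 0.478]
ft_force: [1.2, -5.0, -5.4]
grip_width: 0.0163
```

```bash
python3 -c "
from h import *
turn(6,10)"
```

```text
t 79.63 ang 51.86 r 0.0907 z 0.0703 tilt [-0.021  0.052 -0.998] w 0.0163 F [ 1.2 -5.  -5.4] q [0.27 0.63 0.17 1.12 0.06 1.86]
0 y -7.8 z -5.3
1 y -8.4 z -4.5
2 y -8.8 z -3.6
3 y -9.1 z -2.7
4 y -9.3 z -1.7
5 y -9.5 z -0.7
6 y -9.5 z 0.3
7 y -9.4 z 1.3
8 y -9.2 z 2.2
9 y -8.9 z 3.2
```

Request:
{"api": "arm_command", "payload": {
  "motion": [
    {"x": 0,"y": -0.0078,"z": -0.0053,"roll": 0,"fingers": 0.1},
    {"x": 0,"y": -0.0084,"z": -0.0045,"roll": 0,"fingers": 0.1},
    {"x": 0,"y": -0.0088,"z": -0.0036,"roll": 0,"fingers": 0.1},
    {"x": 0,"y": -0.0091,"z": -0.0027,"roll": 0,"fingers": 0.1},
    {"x": 0,"y": -0.0093,"z": -0.0017,"roll": 0,"fingers": 0.1},
    {"x": 0,"y": -0.0095,"z": -0.0007,"roll": 0,"fingers": 0.1},
    {"x": 0,"y": -0.0095,"z": 0.0003,"roll": 0,"fingers": 0.1},
    {"x": 0,"y": -0.006,"z": 0.0008,"roll": 0,"fingers": 0.1},
    {"x": 0,"y": -0.003,"z": 0.0007,"roll": 0,"fingers": 0.1}
  ]
}}

```text
clock: 80.38
eef_pos: [0.5476, 0.2063, 0.0704]
tool_rot: [0.515, 0.508, -0.495, 0.482]
ft_force: [3.3, -3.3, -6.3]
grip_width: 0.0165
```

```bash
python3 -c "
from h import *
camera('scene')
turn(4,9)"
```

```text
t 80.43 ang 97.32 r 0.0901 z 0.0703 tilt [-0.006  0.045 -0.999] w 0.0165 F [ 2.2 -3.2 -5.6] q [ 0.34  0.51 -0.03  1.02  0.04  1.93]
0 y -6.2 z 1.1
1 y -6.1 z 1.6
2 y -6.0 z 2.0
3 y -5.8 z 2.4
4 y -5.6 z 2.8
5 y -5.4 z 3.2
6 y -5.2 z 3.6
7 y -4.9 z 3.9
8 y -4.6 z 4.2
```

Request:
{"api": "arm_command", "payload": {
  "motion": [
    {"x": 0,"y": -0.0062,"z": 0.0011,"roll": 0,"fingers": 0.1},
    {"x": 0,"y": -0.0061,"z": 0.0016,"roll": 0,"fingers": 0.1},
    {"x": 0,"y": -0.006,"z": 0.002,"roll": 0,"fingers": 0.1},
    {"x": 0,"y": -0.0058,"z": 0.0024,"roll": 0,"fingers": 0.1},
    {"x": 0,"y": -0.0045,"z": 0.0022,"roll": 0,"fingers": 0.1},
    {"x": 0,"y": -0.002,"z": 0.0012,"roll": 0,"fingers": 0.1},
    {"x": 0,"y": 0,"z": 0,"roll": 0,"fingers": 0.1}
  ]
}}

```text
clock: 81.02
eef_pos: [0.5198, 0.1979, 0.0704]
tool_rot: [0.518, 0.507, -0.492, 0.483]
ft_force: [3.2, -2.5, -6.2]
grip_width: 0.0165
```

```bash
python3 -c "
from h import *
camera('scene');camera('scene')
turn(2,4)
zoom('scene','s26',320,90,480,250,3.7)"
```

```text
t 81.12 ang 115.49 r 0.0899 z 0.0703 tilt [ 0.002  0.05  -0.999] w 0.0166 F [ 2.7 -2.  -4.1] q [ 0.34  0.46 -0.13  0.97  0.05  1.93]
0 y -2.8 z 1.5
1 y -2.7 z 1.6
2 y -2.7 z 1.6
3 y -2.6 z 1.7
```

View pics/s26.png

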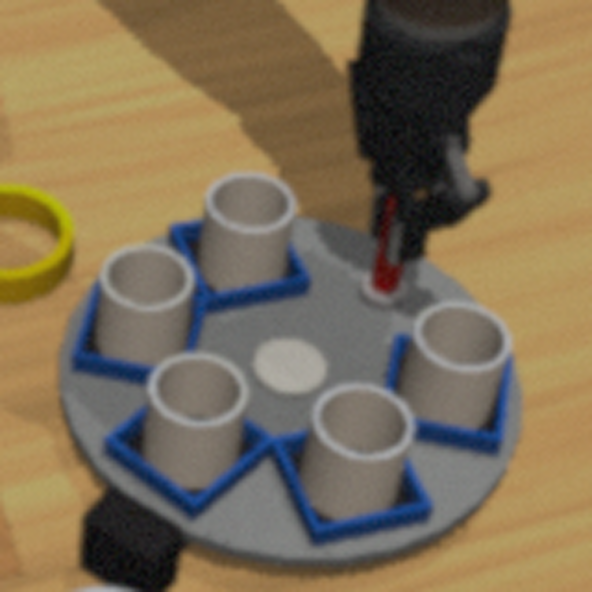

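Request:
{"api": "arm_command", "payload": {
  "motion": [
    {"x": 0,"y": -0.003,"z": 0.0016,"roll": 0,"fingers": 0.1},
    {"x": 0,"y": -0.0035,"z": 0.0019,"roll": 0,"fingers": 0.1},
    {"x": 0,"y": -0.003,"z": 0.0018,"roll": 0,"fingers": 0.1},
    {"x": 0,"y": -0.002,"z": 0.0012,"roll": 0,"fingers": 0.1},
    {"x": 0,"y": 0,"z": 0,"roll": 0,"fingers": 0.1}
  ]
}}

```text
clock: 81.58
eef_pos: [0.5107, 0.1928, 0.0703]
tool_rot: [0.52, 0.506, -0.49, 0.483]
ft_force: [2.3, -3.4, -4.4]
grip_width: 0.0166
```

```bash
python3 -c "
from h import *
camera('scene');camera('scene')
turn(1,4)"
```

```text
t 81.68 ang 122.15 r 0.0898 z 0.0703 tilt [ 0.007  0.052 -0.999] w 0.0167 F [ 1.8 -2.4 -3.3] q [ 0.33  0.44 -0.16  0.95  0.05  1.93]
0 y -1.3 z 0.9
1 y -1.3 z 0.9
2 y -1.3 z 0.9
3 y -1.3 z 0.9
```

Request:
{"api": "arm_command", "payload": {
  "motion": [
    {"x": 0,"y": -0.001,"z": 0.0006,"roll": 0,"fingers": 0.1},
    {"x": 0,"y": 0,"z": 0,"roll": 0,"fingers": 0.1},
    {"x": 0,"y": 0,"z": 0,"roll": 0,"fingers": 0.6},
    {"x": 0,"y": 0,"z": 0,"roll": 0,"fingers": 0.6},
    {"x": 0,"y": 0,"z": 0,"roll": 0,"fingers": 0.6},
    {"x": -0.01,"y": 0,"z": 0,"roll": 0,"fingers": 0.6},
    {"x": -0.02,"y": 0,"z": 0,"roll": 0,"fingers": 0.6},
    {"x": -0.03,"y": 0,"z": 0,"roll": 0,"fingers": 0.6},
    {"x": -0.03,"y": 0,"z": 0,"roll": 0,"fingers": 0.6},
    {"x": -0.02,"y": 0,"z": 0,"roll": 0,"fingers": 0.6},
    {"x": -0.01,"y": 0,"z": 0,"roll": 0,"fingers": 0.6}
  ]
}}

```text
clock: 82.6
eef_pos: [0.5039, 0.1882, 0.1971]
tool_rot: [0.516, 0.511, -0.491, 0.481]
ft_force: [-0.3, 0.6, -0.8]
grip_width: 0.051
```

```bash
python3 -c "
from h import *
c=zoom('scene','s27',320,90,480,250,3.7)
T=zoom('top','t27',190,130,460,290,2.9)
import cv2
# compare blue wall masks with start
for n,c in(('scene0',c),('top0',T)):
    a=cv2.cvtColor(cv2.imread(f'pics/{n}.png'),cv2.COLOR_BGR2RGB)
    for f in(a,c['frame']):
        H=cv2.cvtColor(np.ascontiguousarray(f),cv2.COLOR_RGB2HSV).astype(int); h,s,v=H[...,0],H[...,1],H[...,2]
        red=((h<8)|(h>172))&(s>120)&(v>40); print(n,[(b[0].round(2),int(b[1])) for b in blobs(red,10,300) if 200<b[0][0]<440 and 120<b[0][1]<250])
"
```

```text
scene0 [(array([421.86, 152.81]), 162), (array([431.5 , 154.75]), 28)]
scene0 [(array([421.8 , 152.56]), 167), (array([431.63, 154.74]), 27)]
top0 [(array([326.29, 152.59]), 49), (array([227.85, 222.83]), 52), (array([215.14, 236.2 ]), 35)]
top0 [(array([326.89, 152.57]), 54), (array([227.71, 222.88]), 52)]
```

View pics/t27.png

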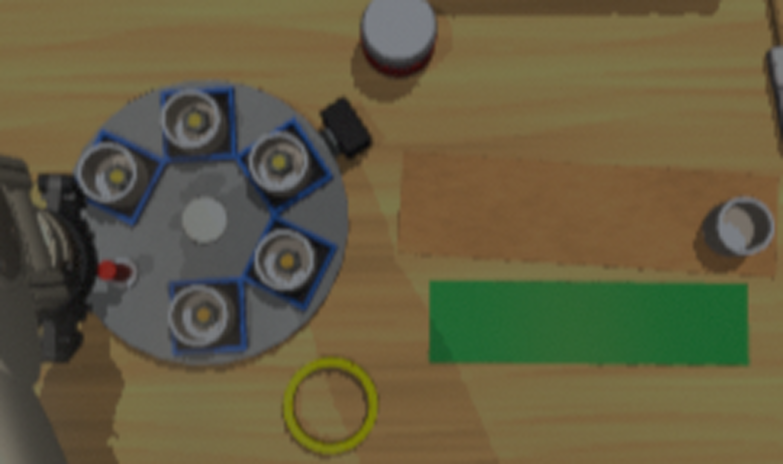

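View pics/s27.png

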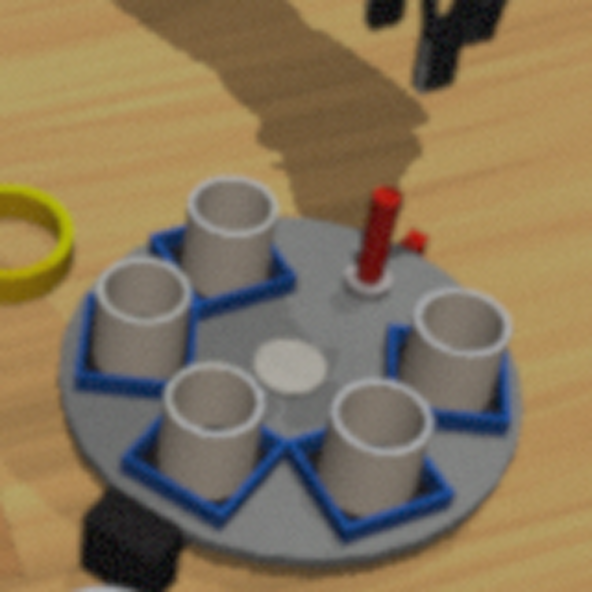

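Both views agree: the handle is within a quarter pixel of where it started, all five jars stand upright in their pockets with a slug in each, and the tape and tin have not moved. The robot is clear at 0.2 m, so I'm handing the job in.

```bash
python3 -c "
from h import *
print(get_obs()['joint_vel'].round(3)); print(job_done())"
```

```text
[ 0.001  0.037 -0.069 -0.043 -0.003  0.002]
the job is handed in; nothing more can be done
None
```

The job is done and handed in at about 83 s of the 210 s limit. Pockets 1, 3 and 4 were empty, so I stood a spare jar in each. I then dropped one slug into each of the five jars, and took the handle one full turn counter-clockwise back to the pointer.

- **Knocked slug:** one slug was knocked about 3 cm aside during the run. I found it again in the camera images before picking it up.
- **Jars and slugs:** the last top view shows one slug in each of the five jars. The scene view shows all five jars standing upright in their pockets.
- **Handle:** it was within about a quarter pixel of its starting place in both views. In the top view the pointer block was hidden by the gripper, so only the scene view confirms the handle is next to it.
- **Bystanders:** the tape and tin showed no visible movement, and the surplus jar is still on its mat.
- **Failed or disagreed:** the first jar grip was too high, so I regripped it. The arm drifted and tilted by up to about 6 degrees between moves, which I corrected along the way. The two cameras disagreed by about 2 mm, so I averaged them for most targets.

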